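Pack and fold up the travel grooming case

ROBOT

A 6-joint arm with a two-finger parallel gripper is mounted at the origin on the work surface. World frame = base frame: x ahead of the robot, y to its left, z up, the work surface at z = 0. Lengths are in m, angles in rad, forces in N, time in s.
With the tool pointing down it reaches from about 0.25 to 0.725 m from the base axis. Payload 4 kg.
Tool frame: the origin (TCP) lies at the very end of the fingers, on their centre line; the grasp point (between the pads) lies 19 mm behind it; x points along the fingers, z is the direction in which the jaws open and shut, and the axes are right-handed (so a half turn about x gives the same grasp; the last joint's range is limited). The gripper opens to 85 mm and grips with 20 to 120 N. Pads are 22 mm wide; open, the fingers measure 114 mm over their backs; the gripper's body (76 mm by 85 mm) begins 54 mm behind the grasp point. The pads swing forward as they close: fully open they stand 13 mm farther back than shut.
Start: joints at [-1.309, 0.241, 0.005, 1.335, 0, 1.571], TCP at [0.129, -0.483, 0.231] pointing down, gripper open.
Joint ranges: [-2.72, 2.72], [-1.05, 1.87], [-1.09, 1.28], [-1.99, 2.15], [-1.42, 1.44], [-3.14, 3.14]. Speed limits (rad/s): [2.79, 2.79, 3.14, 3.14, 3.14, 3.14].

INTERFACE

Orientations are given as a unit quaternion [x, y, z, w].
In Python, from workcell import bot gives the robot as it stands.
- The arm moves only by the tool apply_moves, never from a script. Its argument "targets" is one flat list of numbers, 7 for each row, row after row: the shift along the tool's x, y, z in units of 25 cm (1.0 is 25 cm), then the turn, a rotation vector about the tool's x, y, z in units of 0.5 rad (1.0 is 0.5 rad), then the opening, from 0 (shut) to 1 (fully open). In form: [tx, ty, tz, wx, wy, wz, claw, tx, ty, tz, wx, wy, wz, claw, ...]. A call has 1 to 12 rows; each row is the pose to reach, as a shift and turn from the pose commanded when the call began, along the tool's axes at that moment; what a row does not reach only later rows make up. A row lasts 1/12 s, in which the tool goes at most 41.7 mm and 7.16 degrees, less where a joint would pass 70% of its speed; a pose out of reach is approached as far as the arm can. A call with a number of a shift or a turn outside -1 to 1 is refused whole. A call with a gripper value outside its range is refused whole. The fingers move at their own pace and stop on an object; the grip force is fixed at half the most. Time passes only in rows, so rows that repeat a pose let the fingers close. It gives the time, the measured TCP pose, the force and the opening at its end, in the units of the state.
- bot.get_obs(): the state, without advancing time (a new reading comes with each control period).
- bot.camera(name): name is "scene" or "top" or "wrist"; returns (picture, depth): 420x560x3 uint8, red, green, blue; 420x560 float32, m along the optical axis (not along the pixel's ray), 0 where there is no reading.
- bot.camera_params(name): a dict with "fx", "fy", "cx", "cy" (pixels), "T" (4x4, takes a point from camera to world coordinates); the wrist camera has in their place "tool_from_camera" (4x4, takes a point from camera to tool coordinates, whose origin is the TCP and whose axes are the tool frame's). Camera axes: x right, y up, looking along -z (the intrinsics and any distortion apply to the point x, -y, -z); pixel columns grow to the right and rows downward; lengths in m; the calibration is good to about 2 mm. A picture is of the moment at which its call begins: read the wrist's pose just before it. camera_params takes no time and is no camera call.
- bot.job_done(): hands the job in, once; it reports no verdict.
The state is a dict: "clock": time; "joint_pos": joint angles; "joint_vel": joint speeds; "tau": joint torques, N m; "eef_pos": TCP position; "tool_rot": TCP orientation; "ft_force": force on the tool from outside, world axes, zero at the start; "ft_torque": the same for the moment, N m; "grip_width": finger opening in m.
Only numpy, scipy, OpenCV 4.12 (cv2) and the standard library are available. Lean on these libraries where they do the work, as an engineer would, in place of code of your own. Each camera call takes 0.05 s, during which the arm holds its last target.

TASK

Pack the travel grooming case on the bathroom counter: the trimmer lengthwise in the long bay on the turnbutton side, every guard comb on the counter (one to three) in the end bay that has the clear flap, and the thin steel hand mirror flat in the long bay beside the lid's hinges - it is too thin to pick up off the counter, so slide it until its handle sticks out past the counter's open end on the robot's right and take it there. Then fold the case up in its proper order: the clear flap down over the guards and the black cover flat onto the lid's built-in mirror while the lid still stands, then the lid down onto the tray, and last turn the turnbutton across the lid. Leave the cup, the bottle and the jar alone, and let nothing fall off the counter.

Things in the scene. Friction and masses are not known exactly. Their poses are not given: they have to be found in the camera images.
- case: Grey case, fixed. Origin: centre of its underside; x along the case (away from the robot), y to the lid's hinge side, z up. Tray 268 by 158 mm outside, walls 4 mm thick, 48 mm high, floor 6 mm thick. A partition 38 mm high at x 36 splits off the guard bay (+x end); the rest (x -130 to 35) is split at y -6 by a rib 14 mm high into trimmer bay (-y, front) and mirror bay (+y).
- trimmer_bay (a point): Point on the floor (case x -47.5, y -32 mm) where the trimmer's middle goes: mid-length of its bay (165 by 67 mm), 43 mm from the -y wall and 26 mm from the rib. The trimmer lies along the case, either way round. Axes as the case's.
- mirror_bay (a point): Centre of the mirror bay's floor (case x -47.5, y 35 mm); bay 165 mm by 79 mm. The hand mirror goes lengthwise along the case, handle to either end.
- guard_bay (a point): Centre of the guard bay's floor (case x 84, y 0 mm); bay 92 mm (case x) by 150 mm (case y). The guards go side by side anywhere in it.
- lid (a joint): Lid angle (rad): 0 shut, 1.57 upright, 2.1 leaning back at its stop. Hinge line along the case's x through case point y 83, z 60 mm. Grey plate 262 mm long, 8 mm thick (hinge line mid-plane), free edge 163 mm from the hinge; mirror in its inner face. Shut: top 64 mm above the counter, edge over the -y wall. Stiff (0.6 N m), stays where left; 4 to 6 N near the edge moves it.
- lid_edge (a point): Middle of the lid's free edge (which carries the cover's hinge).
- cover (a joint): Cover angle to the lid (rad): 0 folded on the lid's inner face, 3.14 in line with the lid. Hinged 160.5 mm out from the lid's hinge, 4.5 mm to the inner side. Black plate 250 mm long, 5 mm thick, 115 mm from hinge to edge. Its angle in the lid's sense is lid + cover - 3.14; it folds forward over the tray, then down and back against the lid. Stays where left (0.12 N m, 1 to 2 N at the edge).
- cover_edge (a point): Middle of the cover's free edge.
- flap (a joint): Clear flap angle (rad): 0 shut over the guard bay (top 45 mm above the counter, inside the walls), 1.57 upright, more leans outward to -y. Hinge line along the case's x through case point y -73, z 43 mm. Clear plate, white frame on three sides, case x 42 to 126 mm, 4 mm thick, 115 mm from hinge to edge. Stays where left (0.08 N m, about 1 N at the edge).
- flap_edge (a point): Middle of the flap's free edge.
- turnbutton (a joint): Turnbutton angle (rad): 0 square across the lid (stop); 1.57 along the lid's edge, clear of it, pointing to the case's -x. Turns clockwise from above to secure, on an upright pivot 14 mm outside the -y wall at case x 22, y -93 mm, on a bracket 62 mm high. Steel bar 13 mm wide, 66 to 72 mm above the counter, from 8 mm behind to 32 mm beyond the pivot, under a thumb ridge. Friction (0.03 N m).
- button_grip (a point): On the turnbutton's pivot, half-way up its thumb ridge (79.5 mm above the counter). The ridge is 8 mm thick, 15 mm high, its top 87 mm above the counter, and runs along the bar from 6 mm behind to 30 mm beyond the pivot. x axis across the ridge (the way to pinch it), y axis along the bar, outward.
- trimmer_center (a point): Matte black beard trimmer lying on the counter, 150 mm long (its x axis, steel blade at +x), 36 mm wide, 32 mm high, 160 g. Point: middle of the grip, half-way up; the ends are 60 mm to -x and 90 mm to +x of it. Grip it across its width.
- mirror_center (a point): Flat hand mirror all of stainless steel, 3 mm thick, 70 g: a disc 62 mm across and a straight flat handle 20 mm wide along its x axis, ending 106 mm from the disc's centre. Point: the disc's centre. It starts with the handle pointing roughly to the counter's open end on the robot's right: the straight edge y = -0.30 m, slab 35 mm thick. It balances 23 mm from the disc's centre towards the handle.
- mirror_tip (a point): End of the hand mirror's handle; x axis along the handle, outward.
- guard1_center (a point): Clear plastic guard comb, 40 mm (its x) by 26 mm (its y) by 20 mm high, 20 g. Point: its centre. Any of the three may be absent. Grip it across its 40 mm.
- guard2_center (a point): Clear plastic guard comb, 40 mm (its x) by 26 mm (its y) by 23 mm high, 20 g. Point: its centre.
- guard3_center (a point): Clear plastic guard comb, 40 mm (its x) by 26 mm (its y) by 26 mm high, 20 g. Point: its centre.
- cup: Bystander: grey ceramic cup, 76 mm across, 95 mm high. Origin at its foot.
- cologne: Bystander: amber glass bottle with a brass cap, 52 mm across, 150 mm high. Origin at its foot.
- cream_jar: Bystander: white jar with a metal lid, 64 mm across, 50 mm high. Origin at its foot.
Things that resemble listed ones, but are neither listed nor needed, are in the scene too. What is shaped like the part that bears guard3_center but yellow is not meant.

How it is judged:
By the outcome, as a careful person would: the job done as asked, in the order asked, and still so for the second after the job is handed in, with the robot touching nothing.
Of guard1, guard2, guard3 only 1 to 3 are there at a start; the rules pass over those that are not, and their reading is None.
At some moment in a run one of trimmer, guard1, guard2, guard3 may be knocked a few centimetres aside while the robot is not near it.
It also fails if it takes over 210 s, if anything falls off the work surface, if the arm or the gripper's body presses on something with over 40 N, if the wrist force passes 120 N, or if a joint passes its speed limit or range.

## Working session

There is one attempt and no reset: what is moved stays moved. The work goes in short steps, Python scripts to look and compute and a tool call to move; the robot and the scene stay as the last step left them, time stands still between calls to the robot, and variables do not carry over. Pictures are saved under pics/ and viewed, and the job is handed in when it is done.

Besides the shell and the picture viewer there is one more tool, called by a JSON object that holds its "op" and its "data". apply_moves: Moves the arm, as the interface text tells. Its arguments: {"type":"object","properties":{"targets":{"type":"array"}},"required":["targets"]}

```bash
ls -la; mkdir -p pics; python3 - <<'E'
from workcell import bot
import cv2,numpy as np
print(bot.get_obs())
for n in ["scene","top","wrist"]:
    p,d=bot.camera(n); cv2.imwrite(f"pics/a_{n}.png",p[:,:,::-1]); np.save(f"pics/a_{n}_d.npy",d)
    pr=bot.camera_params(n); print(n,pr)
E
```

```text
total 12
drwxr-xr-x  3 agent agent 4096 Dec  7 01:04 .
drwxr-xr-x 23 root  root  4096 Dec  7 01:04 ..
drwxr-xr-x  2 agent agent 4096 Dec  7 01:04 pics
{'clock': 0.0, 'joint_pos': array([-1.30898269e+00,  2.41432469e-01,  3.75689974e-03,  1.33522537e+00,
        1.15978397e-05,  1.57081273e+00]), 'joint_vel': array([-0.00120226, -0.00099001,  0.00112752, -0.00130938, -0.00080953,
        0.0012124 ]), 'tau': array([ 1.05726945e-04, -3.72314858e+01,  2.52410424e+01,  1.68916461e-02,
       -4.48413573e-05,  2.25563917e-05]), 'eef_pos': array([ 0.12925753, -0.48235459,  0.23041571]), 'tool_rot': array([ 0.43091592,  0.56157259, -0.43000349,  0.56039691]), 'ft_force': array([ 0.14849691,  0.41419074, -0.55023788]), 'ft_torque': array([ 0.0376701 ,  0.03286162, -0.00340687]), 'grip_width': 0.08531515870913366}
scene {'fx': 503.72640968964856, 'fy': 503.72640968964856, 'cx': 278.7063553563931, 'cy': 212.3645843903678, 'T': array([[ 0.30108741, -0.70186134,  0.64555172,  1.23122128],
       [ 0.95347186,  0.23252288, -0.19189718, -0.15808744],
       [-0.01542033,  0.67329322,  0.73921475, 
[... 207 characters left out ...]
5,  0.9945065 , -0.10243345,  0.48520463],
       [-0.99975344, -0.0219822 , -0.00313671,  0.0134975 ],
       [-0.00537119,  0.10234061,  0.99473491,  0.95825536],
       [ 0.        ,  0.        ,  0.        ,  1.        ]])}
wrist {'fx': 316.51718130149504, 'fy': 316.51718130149504, 'cx': 278.26061909585445, 'cy': 205.00827648230498, 'tool_from_camera': array([[ 3.41019196e-04,  2.99148987e-01, -9.54206355e-01,
        -1.42410767e-01],
       [ 2.39569522e-04,  9.54206358e-01,  2.99149074e-01,
         7.64849952e-02],
       [ 9.99999913e-01, -3.30614337e-04,  2.53735705e-04,
         9.43675394e-04],
       [ 0.00000000e+00,  0.00000000e+00,  0.00000000e+00,
         1.00000000e+00]])}
```

View pics/a_scene.png

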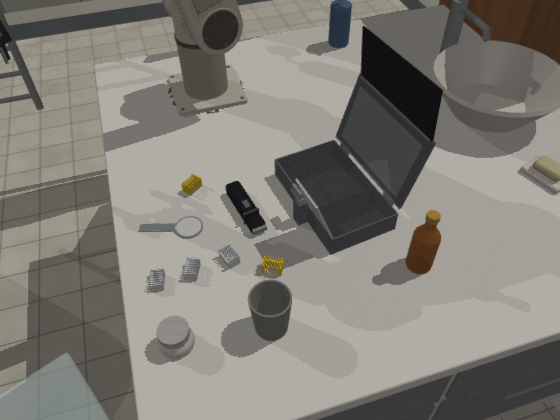

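View pics/a_top.png

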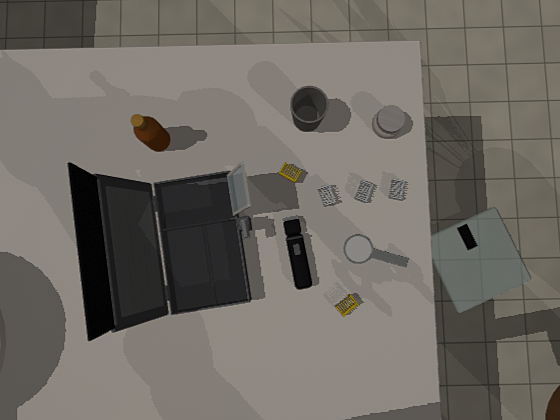

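View pics/a_wrist.png

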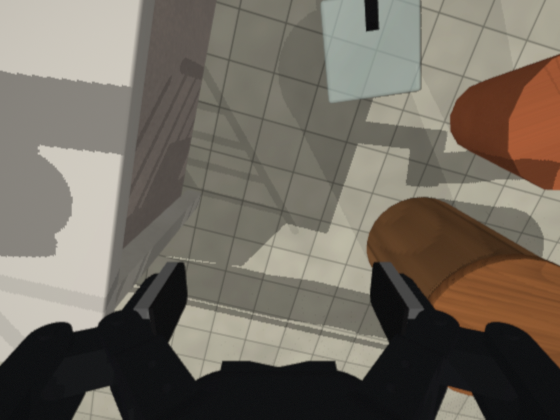

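```bash
python3 - <<'E'
import cv2
a=cv2.imread("pics/a_top.png")
cv2.imwrite("pics/b1.png",cv2.resize(a[150:330,225:425],None,fx=4,fy=3.3,interpolation=cv2.INTER_CUBIC)[:600])
cv2.imwrite("pics/b2.png",cv2.resize(a[155:345,60:260],None,fx=4,fy=3.1,interpolation=cv2.INTER_CUBIC)[:600])
a=cv2.imread("pics/a_scene.png")
cv2.imwrite("pics/b3.png",cv2.resize(a[160:310,120:320],None,fx=4,fy=4,interpolation=cv2.INTER_CUBIC)[:600])
E
```

```text
(no output)
```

View pics/b1.png

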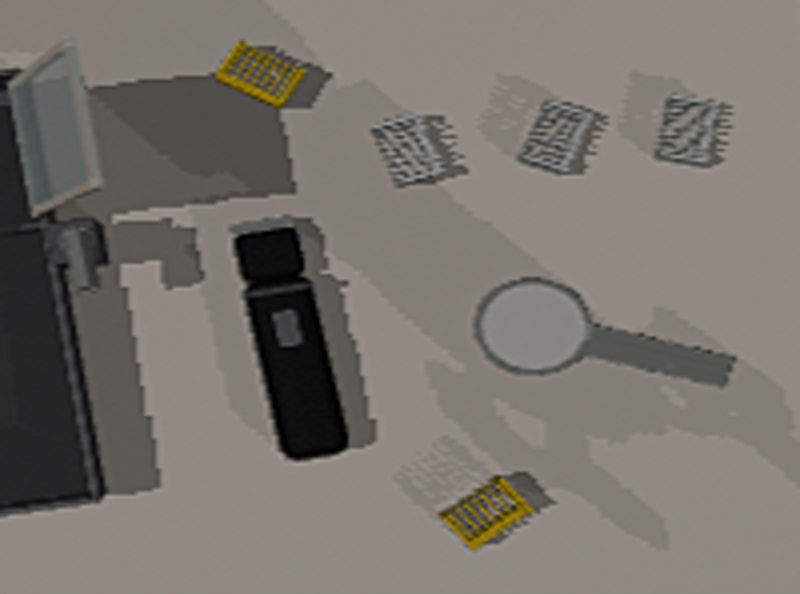

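View pics/b2.png

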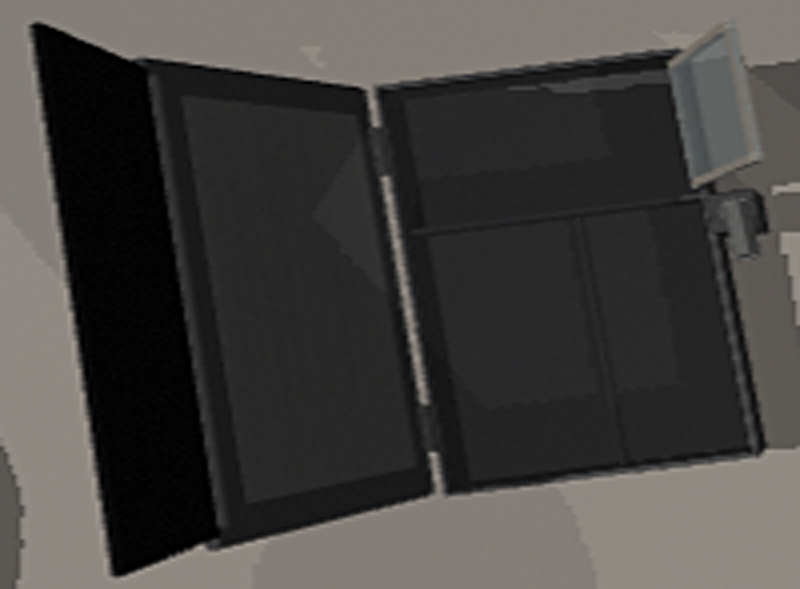

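View pics/b3.png

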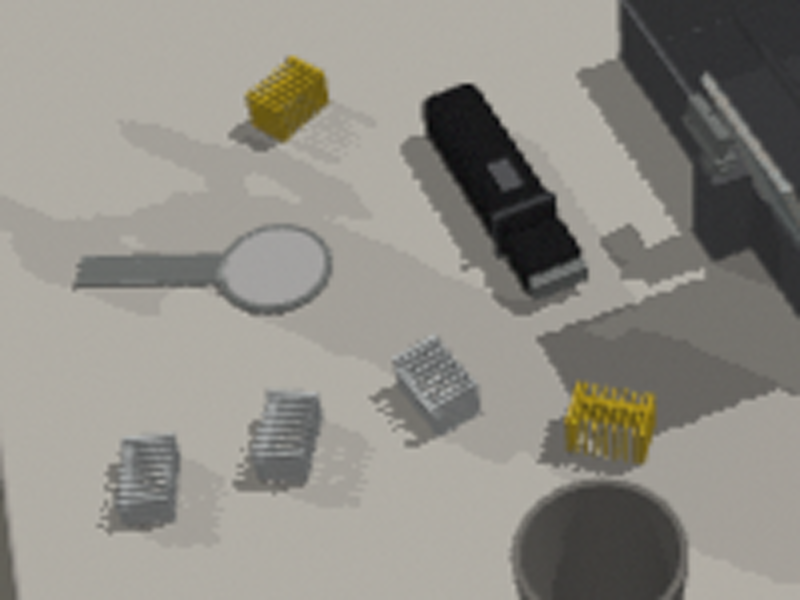

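```bash
cat > h.py <<'E'
import numpy as np,cv2,json
from scipy.spatial.transform import Rotation as R
from workcell import bot
def rays(pr,T,u,v):
    u=np.asarray(u,float);v=np.asarray(v,float)
    d=np.stack([(u-pr['cx'])/pr['fx'],-(v-pr['cy'])/pr['fy'],-np.ones_like(u)],-1)
    return T[:3,3], d@T[:3,:3].T
def toolT():
    o=bot.get_obs();T=np.eye(4);T[:3,:3]=R.from_quat(o['tool_rot']).as_matrix();T[:3,3]=o['eef_pos'];return T
def camT(n,tool=None):
    pr=bot.camera_params(n)
    return pr,(pr['T'] if n!='wrist' else (toolT() if tool is None else tool)@pr['tool_from_camera'])
def onplane(pr,T,u,v,z):
    o,d=rays(pr,T,u,v); s=(z-o[2])/d[...,2]; return o+d*s[...,None]
def cloud(pr,T,depth):
    v,u=np.mgrid[:depth.shape[0],:depth.shape[1]]
    o,d=rays(pr,T,u,v); return o+d*depth[...,None]   # dir has unit depth along -z
def proj(pr,T,P):
    P=np.atleast_2d(P);c=(P-T[:3,3])@T[:3,:3]
    return np.stack([pr['cx']+pr['fx']*c[:,0]/-c[:,2],pr['cy']-pr['fy']*c[:,1]/-c[:,2]],-1)
def shot(n,name,crop=None,k=1):
    T=toolT();p,d=bot.camera(n);a=p[:,:,::-1]
    cv2.imwrite(f"pics/{name}_raw.png",a);np.save(f"pics/{name}_d.npy",d);np.save(f"pics/{name}_T.npy",T)
    if crop: a=a[crop[1]:crop[3],crop[0]:crop[2]]
    cv2.imwrite(f"pics/{name}.png",cv2.resize(a,None,fx=k,fy=k,interpolation=cv2.INTER_CUBIC))
    return p,d,T
def rot(x,z):
    x=np.array(x,float);x/=np.linalg.norm(x);z=np.array(z,float);z-=x*(z@x);z/=np.linalg.norm(z)
    return np.stack([x,np.cross(z,x),z],1)
def plan(pos,Rt=None,label=''):
    """numbers for a move to world pos with tool matrix Rt (None=keep)"""
    T=toolT();Rt=T[:3,:3] if Rt is None else Rt
    t=T[:3,:3].T@(np.array(pos)-T[:3,3])/0.25
    w=R.from_matrix(T[:3,:3].T@Rt).as_rotvec()/0.5
    n=max(np.linalg.norm(t)*250/41.7,np.linalg.norm(w)*.5/np.deg2rad(7.16))
    print(label,'t',np.round(t,3),'w',np.round(w,3),'rows>=%.1f'%n);return t,w
def st():
    o=bot.get_obs();print('t=%.2f'%o['clock'],'pos',np.round(o['eef_pos'],4),'F',np.round(o['ft_force'],1),'w %.4f'%o['grip_width'],'q',np.round(o['joint_pos'],2))
    return o
E
python3 - <<'E'
from h import *
for n in ["top","scene"]:
    pr,T=camT(n); d=np.load(f"pics/a_{n}_d.npy"); P=cloud(pr,T,d)
    # counter check
    pts=[(300,330),(380,300),(200,100),(400,150)] if n=='top' else [(150,330),(350,330),(220,150),(140,170)]
    for u,v in pts:
        w=P[v-4:v+5,u-4:u+5].reshape(-1,3); print(n,(u,v),w.mean(0).round(4),w[:,2].std().round(4))
    np.save(f"pics/a_{n}_P.npy",P)
P=np.load("pics/a_top_P.npy")
Z=P[...,2]
im=np.clip((Z+0.01)/0.12*255,0,255).astype(np.uint8)
cv2.imwrite("pics/zt.png",cv2.applyColorMap(im,cv2.COLORMAP_JET))
E
```

```text
top (300, 330) [ 0.33   -0.0168  0.0238] 0.1487
top (380, 300) [ 3.837e-01 -1.854e-01  3.000e-04] 0.0017
top (200, 100) [0.8208 0.1876 0.    ] 0.0016
top (400, 150) [ 7.001e-01 -2.424e-01 -3.000e-04] 0.0018
scene (150, 330) [ 7.162e-01 -2.558e-01 -7.000e-04] 0.0014
scene (350, 330) [0.8341 0.0884 0.0096] 0.0909
scene (220, 150) [ 0.2657 -0.0203 -0.0006] 0.0017
scene (140, 170) [ 0.276  -0.2201 -0.0006] 0.0016
```

View pics/zt.png

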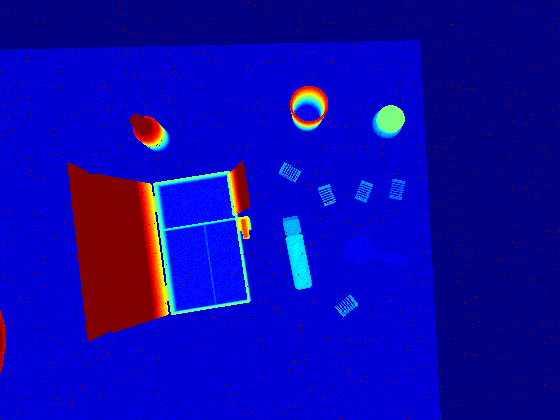

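```bash
python3 - <<'E'
from h import *
P=np.load("pics/a_top_P.npy");Z=P[...,2]
m=((Z>0.044)&(Z<0.052)).astype(np.uint8);m[:165]=0;m[320:]=0;m[:,:150]=0;m[:,255:]=0
# drop isolated
n,l,s,c=cv2.connectedComponentsWithStats(m,connectivity=8)
k=1+s[1:,4].argmax();print(s[1:,4].max())
w=P[l==k]
# two-view independent fit: long side walls and partition
r=cv2.minAreaRect((w[:,:2]*1000).astype(np.float32));print(r);print(cv2.boxPoints(r))
pr,T=camT('scene')
P2=np.load("pics/a_scene_P.npy")
m2=(P2[...,2]>0.044)&(P2[...,2]<0.052)&(P2[...,0]>.4)&(P2[...,0]<.8)&(P2[...,1]>-.05)&(P2[...,1]<.3)
w2=P2[m2]; r2=cv2.minAreaRect((w2[:,:2]*1000).astype(np.float32));print(r2)
np.save('pics/walltop.npy',w[:,:2]);np.save('pics/walls2.npy',w2[:,:2])
E
```

```text
848
((512.3601684570312, 179.63388061523438), (268.2558288574219, 158.9356231689453), 7.96523380279541)
[[368.51425  239.74863 ]
 [390.5383    82.346344]
 [656.20605  119.519135]
 [634.182    276.92142 ]]
((591.3030395507812, 102.29224395751953), (383.11285400390625, 342.1466369628906), 7.276362419128418)
```

```bash
cat >> h.py <<'E'
CY=np.deg2rad(7.97);C0=np.array([.5124,.1796,0]);CR=np.array([[np.cos(CY),-np.sin(CY),0],[np.sin(CY),np.cos(CY),0],[0,0,1]])
def c2w(p): return C0+np.asarray(p,float)@CR.T/1000   # mm -> m
def w2c(p): return (np.asarray(p)-C0)@CR*1000
E
python3 - <<'E'
from h import *
for n in ['top','scene']:
    P=np.load(f"pics/a_{n}_P.npy").reshape(-1,3);c=w2c(P)
    # lid: mid x slice
    for nm,(x0,x1,y0,y1,z0,z1) in dict(lid=(-100,0,80,260,70,300)).items():
        w=c[(c[:,0]>x0)&(c[:,0]<x1)&(c[:,1]>y0)&(c[:,1]<y1)&(c[:,2]>z0)&(c[:,2]<z1)]
        h,e=np.histogram(w[:,2],bins=np.arange(60,320,15))
        for a,b in zip(e[:-1],e[1:]):
            q=w[(w[:,2]>=a)&(w[:,2]<b)]
            if len(q)>5: print(n,nm,a,len(q),np.median(q[:,1]).round(1),q[:,1].std().round(1))
    w=c[(c[:,0]>38)&(c[:,0]<130)&(c[:,1]>-140)&(c[:,1]<-40)&(c[:,2]>55)&(c[:,2]<180)]
    for a in range(55,180,15):
        q=w[(w[:,2]>=a)&(w[:,2]<a+15)]
        if len(q)>5: print(n,'flap',a,len(q),np.median(q[:,1]).round(1),q[:,1].std().round(1),q[:,0].min(),q[:,0].max())
    w=c[(c[:,0]>-30)&(c[:,0]<36)&(c[:,1]>-115)&(c[:,1]<-80)&(c[:,2]>64)&(c[:,2]<95)]
    print(n,'button',len(w),w.mean(0),w.min(0),w.max(0))
E
```

```text
top lid 60 54 81.9 0.8
top lid 75 234 84.5 1.6
top lid 90 253 88.9 1.5
top lid 105 264 93.6 1.5
top lid 120 287 98.1 1.6
top lid 135 298 102.8 1.6
top lid 150 318 107.3 1.6
top lid 165 330 111.9 1.6
top lid 180 360 116.5 1.7
top lid 195 384 121.8 1.7
top lid 210 267 124.3 1.2
top lid 225 189 124.4 0.6
top lid 240 197 123.2 0.5
top lid 255 214 121.8 0.5
top lid 270 218 120.6 0.5
top lid 285 238 119.4 0.5
top flap 55 89 -78.2 1.6 41.665928193876674 125.96827435659083
top flap 70 90 -83.7 1.6 41.81200183824672 124.82600024026151
top flap 85 105 -89.4 1.8 41.45171546845256 124.84991012388353
top flap 100 99 -95.1 1.6 41.84123590184234 124.66215621922393
top flap 115 115 -100.6 1.7 41.77336188824408 124.857185126577
top flap 130 114 -106.3 1.7 41.80957026856044 125.44915046526658
top flap 145 160 -112.5 1.8 41.62698558081102 125.54733487359913
top button 151 [ 10.21574668 -94.19091564  79.04576662] [ -10.05197722 -101.77201277   64.09177028] [ 30.77367293 -84.08748393  90.68385624]
scene lid 60 46 81.6 1.0
scene lid 75 198 84.5 1.9
scene lid 90 198 88.9 1.9
scene lid 105 212 93.0 2.0
scen
[... 230 characters left out ...]
40 179 122.8 1.0
scene lid 255 192 121.6 0.9
scene lid 270 186 120.2 0.9
scene lid 285 208 119.2 1.0
scene flap 55 34 -82.5 4.1 38.627773100554094 127.96564345100991
scene flap 70 33 -88.8 2.2 43.6092103453049 128.58420401948646
scene flap 85 35 -94.3 2.1 48.198149025996905 129.0177258847384
scene flap 100 34 -99.5 2.1 48.988328109278534 129.20825320896083
scene flap 115 37 -104.9 2.1 43.936613073302276 128.37152262697043
scene flap 130 32 -110.2 2.2 44.18574918075351 128.37247215424725
scene flap 145 100 -113.6 1.4 42.94162111231383 128.7986021381288
scene button 153 [ 16.95588919 -96.21915337  77.28478947] [  -7.45839968 -103.6695506    64.07392492] [ 32.75284432 -85.03544986  88.89793643]
```

```bash
cat > objs.py <<'E'
from h import *
def find(name):
    """fit trimmer / guards from top-camera picture `name`"""
    a=cv2.imread(f"pics/{name}_raw.png");d=np.load(f"pics/{name}_d.npy");pr,T=camT('top');P=cloud(pr,T,d);Z=P[...,2]
    hsv=cv2.cvtColor(a,cv2.COLOR_BGR2HSV)
    m=((Z>0.008)&(Z<0.045)&(P[...,1]>-.29)&(P[...,0]>.25)).astype(np.uint8)
    c=w2c(P);m[(abs(c[...,0])<140)&(c[...,1]>-84)&(c[...,1]<300)]=0
    m=cv2.morphologyEx(m,cv2.MORPH_CLOSE,np.ones((3,3)))
    n,l,s,ce=cv2.connectedComponentsWithStats(m)
    for k in range(1,n):
        if s[k,4]<60: continue
        q=P[(l==k)&(Z>0.008)&(Z<0.045)]
        h=np.percentile(q[:,2],90); 
        if h>0.042: continue
        top=q[q[:,2]>h-0.008]
        r=cv2.minAreaRect((top[:,:2]*1000).astype(np.float32));b=cv2.boxPoints(r)
        e=[b[1]-b[0],b[2]-b[1]];e=max(e,key=np.linalg.norm);ang=np.degrees(np.arctan2(e[1],e[0]))
        sat=hsv[...,1][l==k].mean()
        print('px',ce[k].round(0),'n',s[k,4],'h %.1f'%(h*1000),'c',np.round(r[0],1),'size',np.round(sorted(r[1]),1),'longax %.1f'%(ang%180),'sat %.0f'%sat)
def mirror(name):
    a=cv2.imread(f"pics/{name}_raw.png");d=np.load(f"pics/{name}_d.npy");pr,T=camT('top');P=cloud(pr,T,d)
    g=P[...,2]
    return a,P
E
cp pics/a_top.png pics/a_raw.png; cp pics/a_top_d.npy pics/a_d.npy
python3 -c "
from objs import *
find('a')
a,P=mirror('a')
hsv=cv2.cvtColor(a,cv2.COLOR_BGR2HSV)
for u,v in [(380,255),(395,260),(403,262),(358,234),(372,248),(358,248),(385,240),(390,280)]: print(u,v,a[v,u],hsv[v,u],P[v,u].round(4))
"
```

```text
px [308. 105.] n 232 h 41.4 c [789.4 -44.7] size [31.9 59. ] longax 80.9 sat 25
px [382. 129.] n 260 h 39.9 c [ 746.3 -199.6] size [23.8 54.8] longax 37.1 sat 29
px [305. 127.] n 82 h 39.8 c [748.8 -38.5] size [14.  54.3] longax 80.5 sat 26
px [162. 143.] n 152 h 41.8 c [722.5 265.5] size [19.7 49.7] longax 138.5 sat 216
px [289. 172.] n 253 h 27.2 c [653.9  -3. ] size [25.3 39.9] longax 59.5 sat 160
px [396. 189.] n 257 h 21.2 c [ 613.5 -227.1] size [25.7 40.4] longax 165.3 sat 8
px [363. 191.] n 249 h 24.1 c [ 610.7 -157.1] size [25.9 40.3] longax 158.4 sat 8
px [326. 195.] n 255 h 27.1 c [604.  -79.3] size [26.  39.8] longax 18.1 sat 9
px [297. 253.] n 1258 h 33.7 c [483.2 -14.3] size [ 35.6 141.7] longax 10.3 sat 30
px [346. 305.] n 269 h 27.6 c [ 376.9 -111.8] size [25.8 39.9] longax 127.7 sat 155
380 255 [84 86 85] [45  6 86] [ 0.4767 -0.1892  0.0014]
395 260 [84 85 85] [30  3 85] [ 0.4656 -0.22    0.0017]
403 262 [83 85 83] [60  6 85] [ 0.4612 -0.2355  0.0056]
358 234 [69 70 71] [15  7 71] [ 0.5216 -0.1447  0.002 ]
372 248 [101 104 102] [ 50   7 104] [ 0.4916 -0.1724  0.0046]
358 248 [131 133 136] [ 12   9 136] [ 0.4923 -0.1437  0.0013]
385 240 [131 137 143] [ 15  21 143] [ 0.5078 -0.2008  0.0025]
390 280 [118 125 130] [ 18  24 130] [ 0.4244 -0.2077  0.0017]
```

```bash
python3 - <<'E'
from h import *
P=np.load("pics/a_top_P.npy").reshape(-1,3);c=w2c(P)
w=c[(c[:,0]>-120)&(c[:,0]<25)&(abs(c[:,1])<80)]
for y in range(-80,80,3):
    q=w[(w[:,1]>=y)&(w[:,1]<y+3)]
    print(y,len(q),np.median(q[:,2]).round(1),np.percentile(q[:,2],85).round(1) if len(q) else '')
E
```

```text
-80 227 36.0 48.2
-77 63 47.7 49.7
-74 15 7.1 8.4
-71 96 6.3 7.9
-68 102 6.1 8.1
-65 98 6.2 7.7
-62 101 6.4 8.1
-59 95 6.1 7.3
-56 103 5.8 7.9
-53 98 6.0 7.7
-50 104 5.8 7.4
-47 97 6.5 8.0
-44 98 6.0 7.4
-41 98 5.9 7.5
-38 109 6.4 7.8
-35 96 6.0 7.5
-32 106 5.7 7.3
-29 94 6.3 7.7
-26 101 6.0 7.7
-23 103 5.9 8.1
-20 96 5.9 7.6
-17 104 6.0 7.6
-14 100 6.1 7.9
-11 104 5.9 7.4
-8 137 12.7 15.2
-5 63 8.2 12.0
-2 102 6.0 8.2
1 95 6.4 7.8
4 101 5.9 7.7
7 100 5.8 8.0
10 101 6.2 8.0
13 102 6.0 8.1
16 97 6.2 8.0
19 99 6.4 7.9
22 98 5.8 7.9
25 103 5.9 7.4
28 103 5.7 7.4
31 99 5.9 7.7
34 99 6.2 7.6
37 106 5.9 7.4
40 97 6.4 8.0
43 101 6.1 7.7
46 97 6.0 7.8
49 106 5.9 7.8
52 97 5.8 7.8
55 102 6.2 7.7
58 103 5.9 7.5
61 102 6.1 7.7
64 99 6.1 7.8
67 95 5.8 7.5
70 101 6.2 7.8
73 483 26.5 45.3
76 113 48.5 54.2
79 71 62.3 66.4
```

```bash
python3 - <<'E'
from h import *
T=toolT();print(T.round(3))
# guard grasp options: z axis = jaws
for nm,p,a in [('g1',(.6135,-.2271),165.3),('g2',(.6107,-.1571),158.4),('g3',(.604,-.0793),18.1),('tr',(.4725,-.0162),100.3)]:
    for s in (0,180):
        t=np.deg2rad(a+s);Rt=rot([0,0,-1],[np.cos(t),np.sin(t),0]);print(nm,s,'y ax',Rt[:,1].round(2));plan([*p,.10],Rt)
E
```

```text
[[-0.     0.966  0.259  0.129]
 [ 0.001  0.259 -0.966 -0.483]
 [-1.     0.    -0.002  0.231]
 [ 0.     0.     0.     1.   ]]
g1 0 y ax [-0.25 -0.97 -0.  ]
 t [ 0.523  2.135 -0.485] w [ 4.178e+00 -2.000e-03  3.000e-03] rows>=16.7
g1 180 y ax [0.25 0.97 0.  ]
 t [ 0.523  2.135 -0.485] w [-2.105e+00 -3.000e-03 -2.000e-03] rows>=13.5
g2 0 y ax [-0.37 -0.93 -0.  ]
 t [ 0.524  2.197 -0.758] w [ 4.419e+00 -2.000e-03  3.000e-03] rows>=17.7
g2 180 y ax [0.37 0.93 0.  ]
 t [ 0.524  2.197 -0.758] w [-1.864e+00 -3.000e-03 -1.000e-03] rows>=14.3
g3 0 y ax [-0.31  0.95  0.  ]
 t [ 0.524  2.252 -1.066] w [-3.25e+00 -2.00e-03 -3.00e-03] rows>=15.3
g3 180 y ax [ 0.31 -0.95  0.  ]
 t [ 0.524  2.252 -1.066] w [ 3.033e+00 -2.000e-03  2.000e-03] rows>=15.3
tr 0 y ax [-0.98 -0.18 -0.  ]
 t [ 0.525  1.809 -1.446] w [-6.119e+00 -0.000e+00 -5.000e-03] rows>=24.5
tr 180 y ax [0.98 0.18 0.  ]
 t [ 0.525  1.809 -1.446] w [ 0.164 -0.003  0.   ] rows>=14.2
```

{"op": "apply_moves", "data": {"targets": [0,0.9,-0.72,0.164,0,0,1,0,0.9,-0.72,0.164,0,0,1,0,0.9,-0.72,0.164,0,0,1,0,0.9,-0.72,0.164,0,0,1,0,0.9,-0.72,0.164,0,0,1,0,0.9,-0.72,0.164,0,0,1,0,0.9,-0.72,0.164,0,0,1,0,0.9,-0.72,0.164,0,0,1,0,0.9,-0.72,0.164,0,0,1]}}

```text
clock: 0.9
eef_pos: [0.3011, -0.2492, 0.2312]
tool_rot: [0.451, 0.544, -0.452, 0.544]
ft_force: [-0.3, 0.2, 0.3]
grip_width: 0.0855
```

```bash
cat > g.py <<'E'
from h import *
import sys
def down(x,y,z,jaw):
    t=np.deg2rad(jaw);Rt=rot([0,0,-1],[np.cos(t),np.sin(t),0]);return plan([x,y,z],Rt)
E
python3 - <<'E'
from g import *
st();down(.4725,-.0162,.10,280.3);down(.4725,-.0162,.01,280.3)
E
```

```text
t=0.90 pos [ 0.3011 -0.2492  0.2312] F [-0.3  0.2  0.3] w 0.0855 q [-0.69  0.02 -0.25  1.3  -0.    2.26]
 t [ 0.525  0.846 -0.789] w [ 0.011 -0.     0.001] rows>=7.6
 t [ 0.885  0.846 -0.789] w [ 0.011 -0.     0.001] rows>=8.7
```

{"op": "apply_moves", "data": {"targets": [0.1,0.4,-0.39,-1,0,0,1,0.1,0.4,-0.39,-1,0,0,1,0.1,0.4,-0.39,-1,0,0,1,0.1,0.4,-0.39,-1,0,0,1]}}

```text
clock: 1.23
eef_pos: [0.3821, -0.1356, 0.2054]
tool_rot: [0.303, 0.639, -0.302, 0.639]
ft_force: [-0.1, 0.4, 0.0]
grip_width: 0.0851
```

{"op": "apply_moves", "data": {"targets": [0,0.1,-0.4,-1,0,0,1,0,0.1,-0.4,-1,0,0,1,0,0.1,-0.4,-1,0,0,1,0,0.1,-0.4,-1,0,0,1]}}

```text
clock: 1.57
eef_pos: [0.3353, -0.0422, 0.2058]
tool_rot: [0.135, 0.695, -0.134, 0.693]
ft_force: [0.4, -0.5, 0.2]
grip_width: 0.0851
```

{"op": "apply_moves", "data": {"targets": [0,0,0,-1,0,0,1,0,0,0,-1,0,0,1,0,0,0,-1,0,0,1,0,0,0,-1,0,0,1]}}

```text
clock: 1.9
eef_pos: [0.3376, -0.0449, 0.2062]
tool_rot: [-0.04, 0.706, 0.04, 0.706]
ft_force: [0.7, -0.3, 0.7]
grip_width: 0.0855
```

{"op": "apply_moves", "data": {"targets": [0,0,0,-1,0,0,1,0,0,0,-1,0,0,1,0,0,0,-1,0,0,1,0,0,0,-1,0,0,1]}}

```text
clock: 2.23
eef_pos: [0.3376, -0.0451, 0.2062]
tool_rot: [-0.213, 0.674, 0.213, 0.674]
ft_force: [0.0, 0.5, -0.3]
grip_width: 0.0856
```

{"op": "apply_moves", "data": {"targets": [0,0,0,-1,0,0,1,0,0,0,-1,0,0,1,0,0,0,-1,0,0,1,0,0,0,-1,0,0,1]}}

```text
clock: 2.57
eef_pos: [0.3376, -0.0451, 0.2062]
tool_rot: [-0.373, 0.601, 0.373, 0.6]
ft_force: [0.8, 0.1, -0.1]
grip_width: 0.0856
```

```bash
python3 - <<'E'
from g import *
st();shot('top','c');from objs import find;find('c')
down(.4725,-.0162,.10,100.3);down(.4725,-.0162,.01,100.3)
E
```

```text
t=2.57 pos [ 0.3376 -0.0451  0.2062] F [ 0.8  0.1 -0.1] w 0.0856 q [-0.13 -0.06 -0.4   1.23 -0.    0.33]
px [382. 129.] n 247 h 39.2 c [ 746.9 -199.8] size [24.1 55.1] longax 36.4 sat 30
px [305. 127.] n 80 h 40.2 c [748.9 -38.7] size [14.6 54.4] longax 81.8 sat 25
px [162. 143.] n 150 h 42.0 c [722.1 266. ] size [19.3 49.6] longax 135.2 sat 217
px [289. 172.] n 256 h 27.6 c [653.8  -2.9] size [25.2 40. ] longax 59.0 sat 160
px [396. 189.] n 258 h 21.5 c [ 613.3 -226.8] size [26.7 39.8] longax 166.8 sat 9
px [363. 191.] n 254 h 24.0 c [ 610.5 -156.9] size [25.7 40.3] longax 157.1 sat 8
px [326. 195.] n 253 h 27.3 c [604.1 -79.1] size [25.5 40.3] longax 18.3 sat 9
px [297. 253.] n 1257 h 33.6 c [482.5 -14.4] size [ 35.7 139.9] longax 10.0 sat 31
px [346. 305.] n 264 h 27.4 c [ 376.6 -112.1] size [25.4 39.9] longax 128.0 sat 155
 t [ 0.424 -0.434  0.341] w [-1.27e+00 -1.00e-03 -1.00e-03] rows>=5.1
 t [ 0.784 -0.434  0.341] w [-1.27e+00 -1.00e-03 -1.00e-03] rows>=5.8
```

{"op": "apply_moves", "data": {"targets": [0.2,-0.434,0.341,-1,0,0,1,0.2,-0.434,0.341,-1,0,0,1,0.2,-0.434,0.341,-1,0,0,1,0.2,-0.434,0.341,-1,0,0,1,0.2,-0.434,0.341,-1,0,0,1]}}

```text
clock: 3.03
eef_pos: [0.4759, -0.0163, 0.1539]
tool_rot: [-0.509, 0.491, 0.51, 0.49]
ft_force: [0.5, 0.0, 0.6]
grip_width: 0.0854
```

```bash
python3 - <<'E'
from g import *
st();shot('wrist','d')
down(.4725,-.0162,.05,100.2);down(.4725,-.0162,.01,100.2)
E
```

```text
t=3.03 pos [ 0.4759 -0.0163  0.1539] F [0.5 0.  0.6] w 0.0854 q [-0.03  0.24 -0.2   1.13 -0.   -0.07]
 t [0.418 0.003 0.002] w [-0.288  0.    -0.006] rows>=2.5
 t [0.578 0.003 0.002] w [-0.288  0.    -0.006] rows>=3.5
```

View pics/d.png

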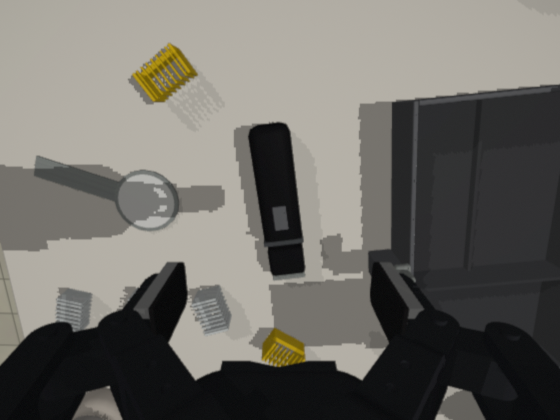

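{"op": "apply_moves", "data": {"targets": [0.3,0.003,0,-0.27,0,0,1,0.3,0.003,0,-0.28,0,0,1,0.3,0.003,0,-0.28,0,0,1,0.4,0.003,0,-0.28,0,0,1,0.5,0.003,0,-0.28,0,0,1,0.575,0.003,0,-0.28,0,0,1,0.575,0.003,0,-0.28,0,0,1,0.575,0.003,0,-0.28,0,0,0.2,0.575,0.003,0,-0.28,0,0,0.2,0.575,0.003,0,-0.28,0,0,0.2,0.575,0.003,0,-0.28,0,0,0.2,0.575,0.003,0,-0.28,0,0,0.2]}}

```text
clock: 4.08
eef_pos: [0.4738, -0.016, 0.0145]
tool_rot: [0.544, -0.453, -0.541, -0.454]
ft_force: [-1.3, -0.4, 6.7]
grip_width: 0.0347
```

{"op": "apply_moves", "data": {"targets": [0,0,0,0,0,0,0.2,0,0,0,0,0,0,0.2,0,0,0,0,0,0,0.2,0,0,0,0,0,0,0.2]}}

```text
clock: 4.42
eef_pos: [0.4738, -0.016, 0.0146]
tool_rot: [0.544, -0.453, -0.541, -0.454]
ft_force: [-1.3, -1.2, 6.3]
grip_width: 0.0346
```

```bash
python3 - <<'E'
from g import *
st();shot('wrist','e')
print(R.from_quat(bot.get_obs()['tool_rot']).as_matrix().round(3))
E
```

```text
t=4.42 pos [ 0.4738 -0.016   0.0146] F [-1.3 -1.2  6.3] w 0.0346 q [-0.03  0.4  -0.4   0.77 -0.   -0.21]
[[ 0.004 -0.984 -0.177]
 [-0.001 -0.177  0.984]
 [-1.    -0.004 -0.002]]
```

View pics/e.png

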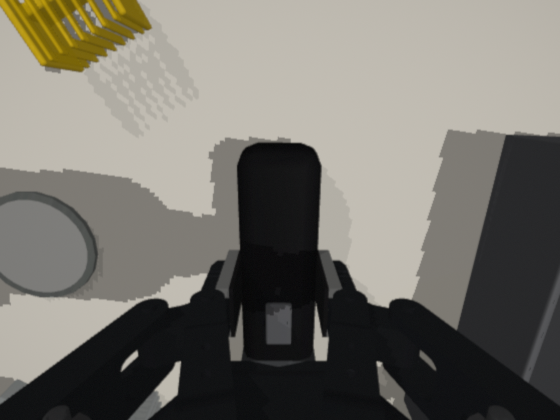

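```bash
python3 - <<'E'
from g import *
p=c2w([-61.5,-36,0]);print(p)
down(p[0],p[1],.13,97.97);down(p[0],p[1],.022,97.97)
E
```

```text
[0.45648561 0.13542047 0.        ]
 t [-0.463 -0.041  0.608] w [ 0.077 -0.003  0.008] rows>=4.6
 t [-0.031 -0.039  0.608] w [ 0.077 -0.003  0.008] rows>=3.7
```

{"op": "apply_moves", "data": {"targets": [-0.2,0,0,0,0,0,0.2,-0.35,0,0,0,0,0,0.2,-0.48,0,0.05,0,0,0,0.2,-0.48,0,0.05,0,0,0,0.2]}}

```text
clock: 4.8
eef_pos: [0.4748, -0.0022, 0.1405]
tool_rot: [0.546, -0.45, -0.539, -0.457]
ft_force: [2.1, -0.3, -0.8]
grip_width: 0.0346
```

```bash
python3 - <<'E'
from g import *
st();shot('wrist','e2');p=c2w([-61.5,-36,0])
down(p[0],p[1],.13,97.97);down(p[0],p[1],.022,97.97)
E
```

```text
t=4.80 pos [ 0.4748 -0.0022  0.1405] F [ 2.1 -0.3 -0.8] w 0.0346 q [-0.01  0.24 -0.24  1.07  0.   -0.18]
 t [ 0.029 -0.032  0.556] w [ 0.08  -0.003  0.021] rows>=3.3
 t [ 0.461 -0.027  0.556] w [ 0.08  -0.003  0.021] rows>=4.3
```

View pics/e2.png

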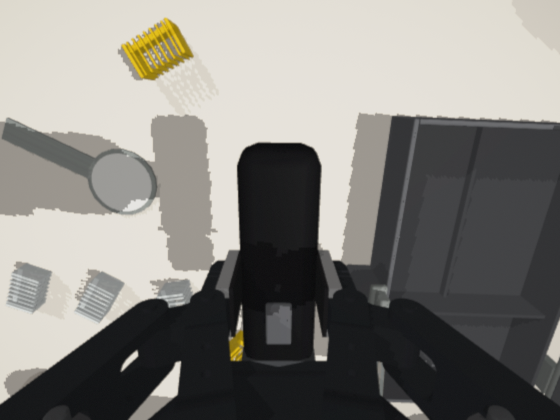

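{"op": "apply_moves", "data": {"targets": [0,-0.032,0.556,0.08,0,0.02,0.2,0,-0.032,0.556,0.08,0,0.02,0.2,0,-0.032,0.556,0.08,0,0.02,0.2,0,-0.032,0.556,0.08,0,0.02,0.2,0,-0.032,0.556,0.08,0,0.02,0.2,0,-0.032,0.556,0.08,0,0.02,0.2]}}

```text
clock: 5.35
eef_pos: [0.4519, 0.1352, 0.1314]
tool_rot: [-0.531, 0.467, 0.536, 0.46]
ft_force: [-0.7, 0.3, -1.8]
grip_width: 0.0348
```

```bash
python3 - <<'E'
from g import *
st();shot('wrist','f');p=c2w([-61.5,-36,0])
down(p[0],p[1],.06,97.97);down(p[0],p[1],.0225,97.97)
E
```

```text
t=5.35 pos [0.4519 0.1352 0.1314] F [-0.7  0.3 -1.8] w 0.0348 q [ 0.29  0.27 -0.23  1.08  0.    0.15]
 t [ 0.286 -0.021  0.002] w [-0.001 -0.003 -0.024] rows>=1.7
 t [ 0.436 -0.023  0.002] w [-0.001 -0.003 -0.024] rows>=2.6
```

View pics/f.png

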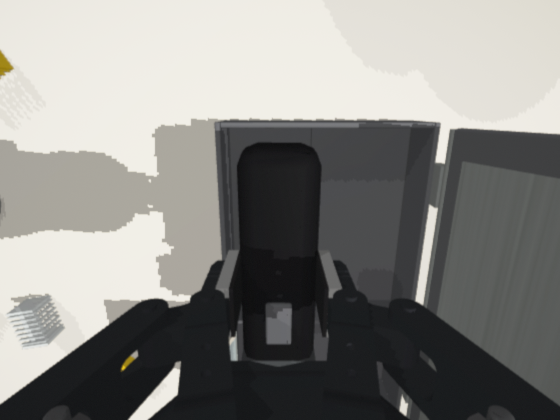

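{"op": "apply_moves", "data": {"targets": [0.05,-0.022,0.002,0,0,-0.024,0.2,0.2,-0.022,0.002,0,0,-0.024,0.2,0.3,-0.022,0.002,0,0,-0.024,0.2,0.36,-0.022,0.002,0,0,-0.024,0.2,0.4,-0.023,0.002,0,0,-0.024,0.2,0.425,-0.023,0.002,0,0,-0.024,0.2,0.425,-0.023,0.002,0,0,-0.024,0.2]}}

```text
clock: 5.98
eef_pos: [0.4564, 0.1343, 0.0247]
tool_rot: [-0.533, 0.466, 0.533, 0.464]
ft_force: [0.8, 0.2, -1.2]
grip_width: 0.035
```

```bash
python3 - <<'E'
from g import *
o=st();print(w2c(o['eef_pos']));T=toolT();print(T.round(3));shot('wrist','f2')
E
```

```text
t=5.98 pos [0.4564 0.1343 0.0247] F [ 0.8  0.2 -1.2] w 0.0350 q [ 0.29  0.39 -0.37  0.8  -0.    0.15]
[-61.70968119 -37.08057063  24.66756108]
[[-0.001 -0.991 -0.136  0.456]
 [-0.001 -0.136  0.991  0.134]
 [-1.     0.002 -0.001  0.025]
 [ 0.     0.     0.     1.   ]]
```

View pics/f2.png

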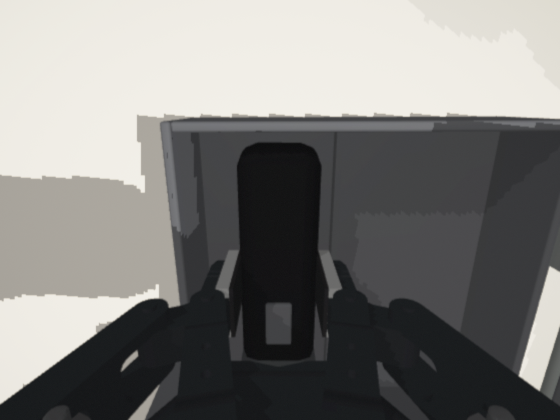

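{"op": "apply_moves", "data": {"targets": [0.012,0,0.004,0,0,0,0.2,0.014,0,0.004,0,0,0,0.2,0.014,0,0.004,0,0,0,0.5,0.014,0,0.004,0,0,0,0.5,0.014,0,0.004,0,0,0,0.5,0.014,0,0.004,0,0,0,0.5,-0.1,0,0.004,0,0,0,0.5,-0.25,0,0.004,0,0,0,0.5,-0.4,0,0.004,0,0,0,0.5,-0.55,0,0.004,0,0,0,0.5,-0.55,0,0.004,0,0,0,1]}}

```text
clock: 6.95
eef_pos: [0.462, 0.1385, 0.1717]
tool_rot: [0.537, -0.459, -0.53, -0.469]
ft_force: [1.6, -0.5, 0.4]
grip_width: 0.0537
```

```bash
python3 - <<'E'
from g import *
from objs import find
st();shot('top','g',(140,150,430,330),2.7);find('g')
d=np.load('pics/g_d.npy');pr,T=camT('top');c=w2c(cloud(pr,T,d)).reshape(-1,3)
w=c[(c[:,0]>-129)&(c[:,0]<34)&(c[:,1]>-74)&(c[:,1]<-10)&(c[:,2]>25)&(c[:,2]<42)]
print(len(w),w.min(0),w.max(0),cv2.minAreaRect(w[:,:2].astype(np.float32)))
for nm,p,a in [('g3',(.604,-.0793),18.1),('g2',(.6107,-.1571),158.4),('g1',(.6135,-.2271),166)]:
  for s in (0,180): print(s);down(*p,.1,a+s)
E
```

```text
t=6.95 pos [0.462  0.1385 0.1717] F [ 1.6 -0.5  0.4] w 0.0537 q [ 0.29  0.23 -0.17  1.16 -0.    0.15]
px [308. 105.] n 238 h 41.4 c [789.6 -44.8] size [31.2 59.1] longax 80.4 sat 26
px [382. 129.] n 249 h 38.9 c [ 746.5 -199.6] size [23.4 55. ] longax 36.3 sat 30
px [305. 127.] n 87 h 40.8 c [749.1 -38.4] size [14.5 54.4] longax 80.0 sat 27
px [289. 172.] n 255 h 27.6 c [653.7  -3. ] size [25.5 39.9] longax 59.6 sat 161
px [396. 189.] n 260 h 20.9 c [ 613.5 -226.9] size [25.8 40.3] longax 167.3 sat 9
px [363. 191.] n 254 h 24.2 c [ 610.3 -156.9] size [25.5 40. ] longax 157.4 sat 8
px [326. 195.] n 251 h 27.2 c [604.2 -79.4] size [26.1 39.9] longax 17.9 sat 9
px [346. 305.] n 263 h 27.3 c [ 376.8 -112. ] size [25.8 40. ] longax 126.0 sat 157
846 [-121.45187505  -51.87958276   25.21250654] [ 28.21019839 -15.09757846  41.88020107] ((-46.591407775878906, -33.44913101196289), (36.30958557128906, 149.66757202148438), 89.45000457763672)
0
 t [ 0.278 -0.445 -0.941] w [2.787 0.02  0.019] rows>=11.1
180
 t [ 0.278 -0.445 -0.941] w [-3.497 -0.02   0.021] rows>=14.0
0
 t [ 0.278 -0.428 -1.253] w [-2.111 -0.011  0.024] rows>=8.4
180
 t [ 0.278 -0.428 -1.253] w [4.172 0.028 0.012] rows>=16.7
0
 t [ 0.277 -0.401 -1.532] w [-2.376 -0.012  0.024] rows>=9.6
180
 t [ 0.277 -0.401 -1.532] w [3.907 0.026 0.014] rows>=15.6
```

View pics/g.png

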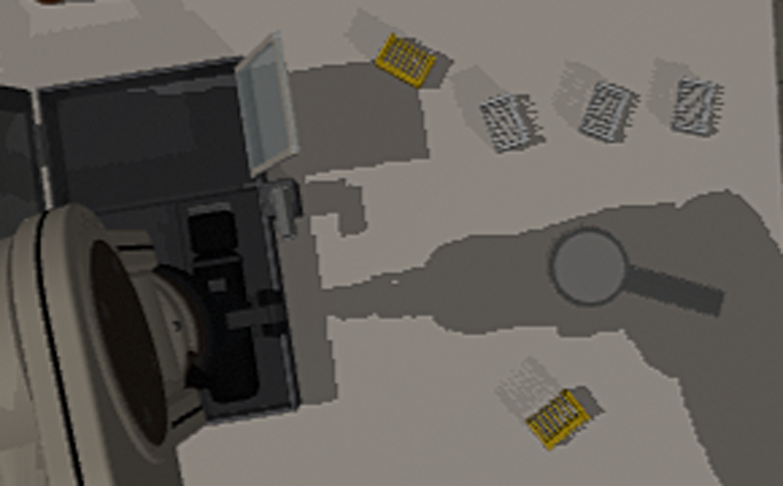

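{"op": "apply_moves", "data": {"targets": [0,0.1,-0.9,0.4,0,0,1,0,0.1,-0.9,0.6,0,0,1,0,0.1,-0.9,0.8,0,0,1,0,0.1,-0.9,1,0,0,1,0,0.1,-0.9,1,0,0,1,0,-0.1,-0.9,1,0,0,1]}}

```text
clock: 7.5
eef_pos: [0.4943, -0.0854, 0.161]
tool_rot: [-0.397, 0.587, 0.402, 0.58]
ft_force: [-0.6, 0.4, -0.5]
grip_width: 0.0857
```

{"op": "apply_moves", "data": {"targets": [0,0,0,1,0,0,1,0,0,0,1,0,0,1,0,0,0,1,0,0,1,0,0,0,1,0,0,1,0,0,0,1,0,0,1]}}

```text
clock: 7.92
eef_pos: [0.5028, -0.0803, 0.1623]
tool_rot: [-0.244, 0.664, 0.245, 0.663]
ft_force: [0.1, 0.2, -0.9]
grip_width: 0.0857
```

```bash
python3 - <<'E'
from g import *
st();down(.604,-.0793,.10,18)
E
```

```text
t=7.92 pos [ 0.5028 -0.0803  0.1623] F [ 0.1  0.2 -0.9] w 0.0857 q [-0.16  0.3  -0.1   1.17  0.    0.71]
 t [ 0.249 -0.26   0.31 ] w [ 0.785 -0.001 -0.001] rows>=3.1
```

{"op": "apply_moves", "data": {"targets": [0.2,-0.26,0.31,0.785,0,0,1,0.2,-0.26,0.31,0.785,0,0,1,0.2,-0.26,0.31,0.785,0,0,1,0.2,-0.26,0.31,0.785,0,0,1,0.2,-0.26,0.31,0.785,0,0,1,0.2,-0.26,0.31,0.785,0,0,1]}}

```text
clock: 8.42
eef_pos: [0.6038, -0.079, 0.1131]
tool_rot: [-0.112, 0.698, 0.113, 0.698]
ft_force: [-0.1, -0.5, 0.5]
grip_width: 0.0852
```

```bash
python3 - <<'E'
from g import *
st();shot('wrist','i');down(.604,-.0793,.005,18)
E
```

```text
t=8.42 pos [ 0.6038 -0.079   0.1131] F [-0.1 -0.5  0.5] w 0.0852 q [-0.13  0.53  0.11  1.16  0.    1.12]
 t [ 0.436 -0.001 -0.   ] w [0.01  0.002 0.   ] rows>=2.6
```

View pics/i.png

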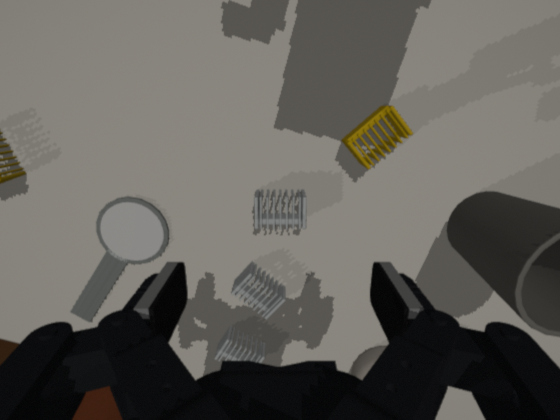

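{"op": "apply_moves", "data": {"targets": [0.15,0,0,0.01,0,0,1,0.28,0,0,0.01,0,0,1,0.38,0,0,0.01,0,0,1,0.436,0,0,0.01,0,0,1,0.436,0,0,0.01,0,0,1,0.436,0,0,0.01,0,0,0.3,0.436,0,0,0.01,0,0,0.3,0.436,0,0,0.01,0,0,0.3,0.436,0,0,0.01,0,0,0.3,0.436,0,0,0.01,0,0,0.3,0.436,0,0,0.01,0,0,0.3,0.436,0,0,0.01,0,0,0.3]}}

```text
clock: 9.47
eef_pos: [0.6069, -0.0794, 0.0075]
tool_rot: [-0.11, 0.696, 0.109, 0.701]
ft_force: [-0.2, 0.5, 6.0]
grip_width: 0.0385
```

```bash
python3 - <<'E'
from g import *
st();shot('wrist','j')
E
```

```text
t=9.47 pos [ 0.6069 -0.0794  0.0075] F [-0.2  0.5  6. ] w 0.0385 q [-0.13  0.63 -0.01  0.93  0.    1.13]
```

View pics/j.png

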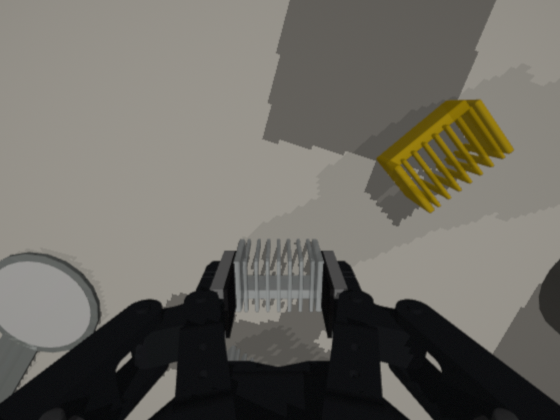

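{"op": "apply_moves", "data": {"targets": [-0.15,0,0,0,0,0,0.3,-0.3,0,0,0,0,0,0.3,-0.45,0,0,-0.25,0,0,0.3,-0.6,0,0,-0.5,0,0,0.3,-0.8,0,0,-0.75,0,0,0.3,-0.8,0,0,-1,0,0,0.3,-0.8,0,0,-1,0,0,0.3]}}

```text
clock: 10.1
eef_pos: [0.6074, -0.0796, 0.2109]
tool_rot: [-0.282, 0.645, 0.278, 0.653]
ft_force: [-0.1, -0.1, -0.3]
grip_width: 0.0388
```

{"op": "apply_moves", "data": {"targets": [0,0,0,-1,0,0,0.3,0,0,0,-1,0,0,0.3,0,0,0,-1,0,0,0.3,0,0,0,-1,0,0,0.3,0,0,0,-1,0,0,0.3]}}

```text
clock: 10.52
eef_pos: [0.6036, -0.0791, 0.203]
tool_rot: [-0.43, 0.561, 0.431, 0.56]
ft_force: [0.1, 0.1, -1.0]
grip_width: 0.0383
```

```bash
python3 - <<'E'
from g import *
st();shot('wrist','k')
p=c2w([62,-34,0]);print(p);down(p[0],p[1],.2,98)
p=c2w([105,0,0]);print(p);down(p[0],p[1],.2,98)
E
```

```text
t=10.52 pos [ 0.6036 -0.0791  0.203 ] F [ 0.1  0.1 -1. ] w 0.0383 q [-0.13  0.47  0.27  1.37  0.    0.13]
[0.57851539 0.154525   0.        ]
 t [0.013 0.341 0.876] w [-0.808  0.001 -0.003] rows>=5.6
[0.61638578 0.19415873 0.        ]
 t [0.013 0.236 1.068] w [-0.808  0.001 -0.003] rows>=6.6
```

View pics/k.png

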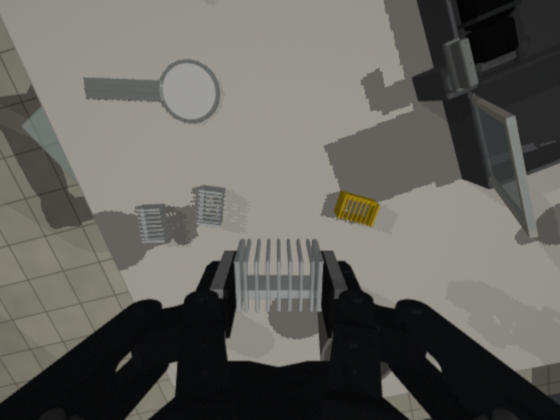

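{"op": "apply_moves", "data": {"targets": [0,0.236,0.99,-0.808,0,0,0.3,0,0.236,0.99,-0.808,0,0,0.3,0,0.236,0.99,-0.808,0,0,0.3,0,0.236,0.99,-0.808,0,0,0.3,0,0.236,0.99,-0.808,0,0,0.3,0,0.236,0.99,-0.808,0,0,0.3,0,0.236,0.99,-0.808,0,0,0.3,0,0.236,0.99,-0.808,0,0,0.3]}}

```text
clock: 11.23
eef_pos: [0.6102, 0.1783, 0.2036]
tool_rot: [0.535, -0.462, -0.535, -0.462]
ft_force: [-0.1, -0.7, -0.1]
grip_width: 0.0387
```

```bash
python3 - <<'E'
from g import *
st();shot('wrist','l')
p=c2w([105,0,0]);down(p[0],p[1],.08,98);down(p[0],p[1],.0155,98)
E
```

```text
t=11.23 pos [0.6102 0.1783 0.2036] F [-0.1 -0.7 -0.1] w 0.0387 q [ 0.28  0.53  0.36  1.4  -0.    0.14]
 t [ 0.495 -0.034  0.068] w [ 0.009 -0.002  0.   ] rows>=3.0
 t [ 0.753 -0.034  0.068] w [ 0.009 -0.002  0.   ] rows>=4.5
```

View pics/l.png

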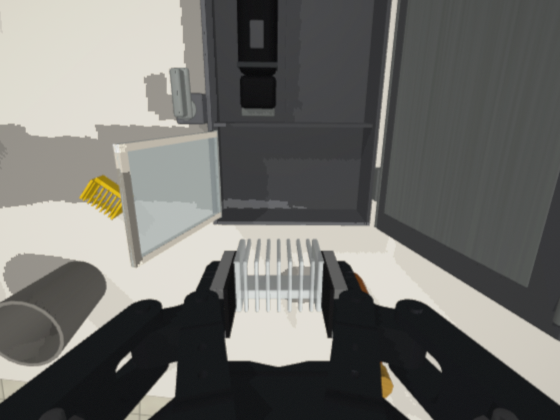

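{"op": "apply_moves", "data": {"targets": [0.05,-0.034,0.068,0.01,0,0,0.3,0.2,-0.034,0.068,0.01,0,0,0.3,0.35,-0.034,0.068,0.01,0,0,0.3,0.5,-0.034,0.068,0.01,0,0,0.3,0.6,-0.034,0.068,0.01,0,0,0.3,0.68,-0.034,0.068,0.01,0,0,0.3,0.73,-0.034,0.068,0.01,0,0,0.3,0.745,-0.034,0.068,0.01,0,0,0.3,0.745,-0.034,0.068,0.01,0,0,0.3]}}

```text
clock: 12.03
eef_pos: [0.6164, 0.1909, 0.0172]
tool_rot: [-0.533, 0.466, 0.533, 0.464]
ft_force: [-0.7, -0.4, -0.1]
grip_width: 0.0386
```

```bash
python3 - <<'E'
from g import *
o=st();print(w2c(o['eef_pos']));shot('wrist','m')
E
```

```text
t=12.03 pos [0.6164 0.1909 0.0172] F [-0.7 -0.4 -0.1] w 0.0386 q [ 0.3   0.68  0.12  1.01 -0.    0.16]
[104.61135953  -3.2318213   17.19048021]
```

View pics/m.png

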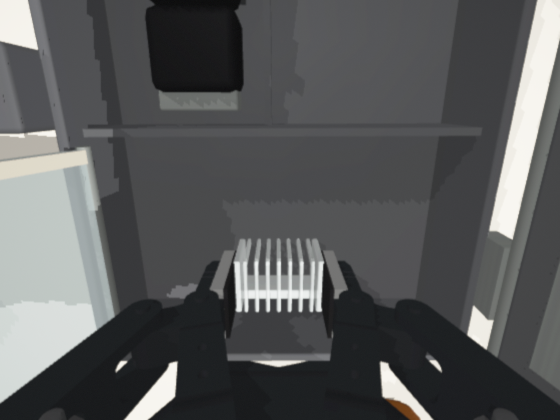

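Lower 2–3 mm more, release, lift.

{"op": "apply_moves", "data": {"targets": [0.012,0,0,0,0,0,0.3,0.013,0,0,0,0,0,0.3,0.013,0,0,0,0,0,0.7,0.013,0,0,0,0,0,0.7,0.013,0,0,0,0,0,0.7,0.013,0,0,0,0,0,0.7,-0.1,0,0,0,0,0,0.7,-0.25,0,0,0,0,0,0.7,-0.4,0,0,0,0,0,0.7,-0.55,0,0,0,0,0,1,-0.7,0,0,0,0,0,1,-0.75,0,0,0,0,0,1]}}

```text
clock: 13.08
eef_pos: [0.6196, 0.1941, 0.214]
tool_rot: [0.536, -0.46, -0.531, -0.468]
ft_force: [1.1, 0.8, 0.5]
grip_width: 0.0857
```

```bash
cat >> objs.py <<'E'
def bay(name,n='wrist'):
    a=cv2.imread(f"pics/{name}_raw.png");d=np.load(f"pics/{name}_d.npy");pr,T=camT(n,np.load(f"pics/{name}_T.npy"));c=w2c(cloud(pr,T,d))
    for nm,x0,x1,y0,y1 in [('guardbay',39,129,-74,74),('trimbay',-129,34,-74,-10),('mirrorbay',-129,34,-3,72)]:
        m=((c[...,0]>x0)&(c[...,0]<x1)&(c[...,1]>y0)&(c[...,1]<y1)&(c[...,2]>(13 if nm!='mirrorbay' else 7.8))&(c[...,2]<42)&(d>0.1)).astype(np.uint8)
        m2=cv2.morphologyEx(m,cv2.MORPH_CLOSE,np.ones((3,3)))
        k,l,s,ce=cv2.connectedComponentsWithStats(m2)
        for i in range(1,k):
            if s[i,4]<60: continue
            q=c[(l==i)&(m>0)];r=cv2.minAreaRect(q[:,:2].astype(np.float32))
            print(nm,'px',ce[i].round(),'n',s[i,4],'c',np.round(r[0],1),'size',np.round(r[1],1),'a %.0f'%r[2],'ztop %.1f'%np.percentile(q[:,2],90))
E
python3 - <<'E'
from g import *
from objs import *
st();shot('wrist','n');bay('n');shot('top','n2');find('n2')
for s in (0,180): print(s);down(.6107,-.1571,.1,158+s)
E
```

```text
t=13.08 pos [0.6196 0.1941 0.214 ] F [1.1 0.8 0.5] w 0.0857 q [ 0.3   0.54  0.41  1.42 -0.    0.16]
guardbay px [350. 154.] n 554 c [84.3 72.7] size [89.1  0.9] a 0 ztop 39.4
guardbay px [277. 179.] n 699 c [108.5  -1.8] size [26.4 39.4] a 0 ztop 32.5
trimbay px [242.  48.] n 3880 c [-13.5 -35.6] size [36.4 86.7] a 90 ztop 39.1
px [308. 105.] n 232 h 40.4 c [789.6 -44.9] size [31.5 59.1] longax 80.3 sat 25
px [382. 129.] n 250 h 39.5 c [ 746.8 -199.9] size [23.4 55.1] longax 36.3 sat 29
px [305. 127.] n 82 h 41.0 c [748.9 -38.6] size [14.2 54.3] longax 81.4 sat 26
px [289. 172.] n 252 h 27.2 c [653.6  -2.9] size [25.2 40.1] longax 58.7 sat 161
px [396. 189.] n 257 h 21.2 c [ 613.6 -226.4] size [25.9 40.2] longax 166.6 sat 8
px [363. 191.] n 250 h 24.3 c [ 610.6 -156.9] size [25.1 40.4] longax 156.5 sat 7
px [346. 305.] n 266 h 28.0 c [ 376.9 -111.9] size [25.  39.9] longax 127.2 sat 155
0
 t [ 0.441  0.235 -1.387] w [-2.094 -0.009  0.022] rows>=8.8
180
 t [ 0.441  0.235 -1.387] w [4.189 0.025 0.011] rows>=16.8
```

View pics/n.png

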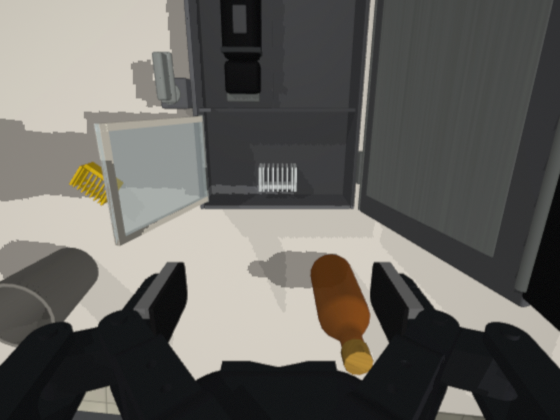

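{"op": "apply_moves", "data": {"targets": [0,0.1,-0.95,-0.1,0,0,1,0,0.1,-0.95,-0.3,0,0,1,0,0.1,-0.95,-0.5,0,0,1,0,0.1,-0.95,-0.75,0,0,1,0,0.1,-0.95,-1,0,0,1,0,0.1,-0.95,-1,0,0,1,0,0.1,-0.95,-1,0,0,1]}}

```text
clock: 13.77
eef_pos: [0.6243, -0.0522, 0.2043]
tool_rot: [0.631, -0.321, -0.631, -0.319]
ft_force: [0.4, -0.2, 0.0]
grip_width: 0.0855
```

```bash
python3 - <<'E'
from g import *
st();down(.6106,-.157,.12,157.5)
E
```

```text
t=13.77 pos [ 0.6243 -0.0522  0.2043] F [ 0.4 -0.2  0. ] w 0.0855 q [-0.08  0.51  0.33  1.39 -0.   -0.71]
 t [ 0.338  0.291 -0.305] w [-1.092e+00 -1.000e-03 -5.000e-03] rows>=4.4
```

{"op": "apply_moves", "data": {"targets": [0.2,0.291,-0.305,-1,0,0,1,0.3,0.291,-0.305,-1,0,0,1,0.3,0.291,-0.305,-1,0,0,1,0.34,0.291,-0.305,-1,0,0,1,0.34,0.291,-0.305,-1,0,0,1,0.34,0.291,-0.305,-1,0,0,1]}}

```text
clock: 14.27
eef_pos: [0.6113, -0.1496, 0.1192]
tool_rot: [-0.69, 0.152, 0.691, 0.153]
ft_force: [-0.3, -0.9, -0.7]
grip_width: 0.0855
```

```bash
python3 - <<'E'
from g import *
st();shot('wrist','o');down(.6106,-.157,.004,157.5)
E
```

```text
t=14.27 pos [ 0.6113 -0.1496  0.1192] F [-0.3 -0.9 -0.7] w 0.0855 q [-0.24  0.56  0.19  1.2   0.   -1.38]
 t [ 0.468  0.032 -0.006] w [-0.082 -0.001  0.002] rows>=2.8
```

View pics/o.png

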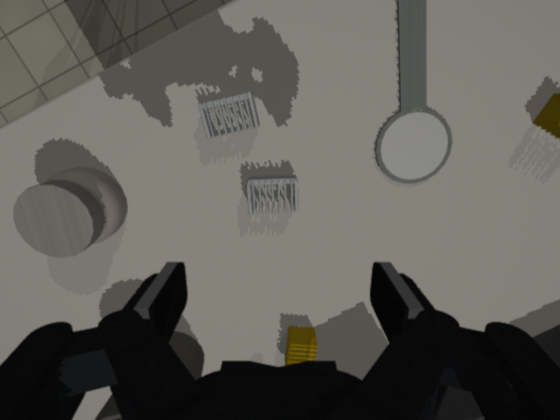

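{"op": "apply_moves", "data": {"targets": [0.1,0.032,-0.006,-0.08,0,0,1,0.25,0.032,-0.006,-0.08,0,0,1,0.38,0.032,-0.006,-0.08,0,0,1,0.45,0.032,-0.006,-0.08,0,0,1,0.468,0.032,-0.006,-0.08,0,0,1,0.468,0.032,-0.006,-0.08,0,0,0.3,0.468,0.032,-0.006,-0.08,0,0,0.3,0.468,0.032,-0.006,-0.08,0,0,0.3,0.468,0.032,-0.006,-0.08,0,0,0.3,0.468,0.032,-0.006,-0.08,0,0,0.3,0.468,0.032,-0.006,-0.08,0,0,0.3,0.468,0.032,-0.006,-0.08,0,0,0.3]}}

```text
clock: 15.32
eef_pos: [0.6133, -0.1584, 0.0072]
tool_rot: [0.696, -0.137, -0.691, -0.138]
ft_force: [-0.3, 0.4, 6.3]
grip_width: 0.0386
```

{"op": "apply_moves", "data": {"targets": [-0.15,0,0,0,0,0,0.3,-0.3,0,0,0,0,0,0.3,-0.45,0,0,0.25,0,0,0.3,-0.6,0,0,0.5,0,0,0.3,-0.8,0,0,0.75,0,0,0.3,-0.8,0,0,1,0,0,0.3,-0.8,0,0,1,0,0,0.3]}}

```text
clock: 15.9
eef_pos: [0.6132, -0.1588, 0.2106]
tool_rot: [0.642, -0.304, -0.633, -0.307]
ft_force: [1.0, 0.8, 0.9]
grip_width: 0.0387
```

```bash
python3 - <<'E'
from g import *
st();shot('wrist','o2');p=c2w([62,-34,0]);down(p[0],p[1],.2,98)
E
```

```text
t=15.90 pos [ 0.6132 -0.1588  0.2106] F [1.  0.8 0.9] w 0.0387 q [-0.25  0.51  0.35  1.39  0.   -0.93]
 t [ 0.026 -0.686  1.055] w [ 1.085 -0.008  0.012] rows>=7.5
```

View pics/o2.png

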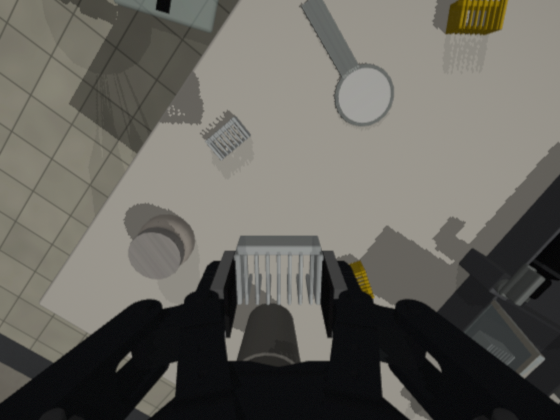

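{"op": "apply_moves", "data": {"targets": [0.02,-0.64,0.99,1,0,0,0.3,0.02,-0.64,0.99,1,0,0,0.3,0.02,-0.64,0.99,1,0,0,0.3,0.02,-0.64,0.99,1,0,0,0.3,0.02,-0.64,0.99,1,0,0,0.3,0.02,-0.64,0.99,1,0,0,0.3,0.02,-0.64,0.99,1,0,0,0.3,0.02,-0.64,0.99,1,0,0,0.3,0.02,-0.64,0.99,1,0,0,0.3]}}

```text
clock: 16.7
eef_pos: [0.5774, 0.1384, 0.1965]
tool_rot: [-0.544, 0.452, 0.545, 0.45]
ft_force: [0.1, -0.5, -0.5]
grip_width: 0.0385
```

```bash
python3 - <<'E'
from g import *
st();p=c2w([60,-34,0]);down(p[0],p[1],.08,98);down(p[0],p[1],.0145,98)
E
```

```text
t=16.70 pos [0.5774 0.1384 0.1965] F [ 0.1 -0.5 -0.5] w 0.0385 q [0.24 0.45 0.21 1.34 0.   0.05]
 t [ 0.466 -0.01   0.063] w [ 0.097  0.    -0.006] rows>=2.8
 t [ 0.728 -0.011  0.063] w [ 0.097  0.    -0.006] rows>=4.4
```

{"op": "apply_moves", "data": {"targets": [0.02,-0.011,0.063,0.097,0,0,0.3,0.15,-0.011,0.063,0.097,0,0,0.3,0.3,-0.011,0.063,0.097,0,0,0.3,0.45,-0.011,0.063,0.097,0,0,0.3,0.6,-0.011,0.063,0.097,0,0,0.3,0.68,-0.011,0.063,0.097,0,0,0.3,0.71,-0.011,0.063,0.097,0,0,0.3,0.728,-0.011,0.063,0.097,0,0,0.3,0.728,-0.011,0.063,0.097,0,0,0.3]}}

```text
clock: 17.45
eef_pos: [0.5787, 0.1512, 0.016]
tool_rot: [-0.532, 0.465, 0.533, 0.466]
ft_force: [-0.2, 3.5, 1.8]
grip_width: 0.0386
```

```bash
python3 - <<'E'
from g import *
o=st();print(w2c(o['eef_pos']));shot('wrist','q')
E
```

```text
t=17.45 pos [0.5787 0.1512 0.016 ] F [-0.2  3.5  1.8] w 0.0386 q [ 0.25  0.6  -0.04  0.93  0.    0.12]
[ 61.76760705 -37.31168087  16.02937426]
```

View pics/q.png

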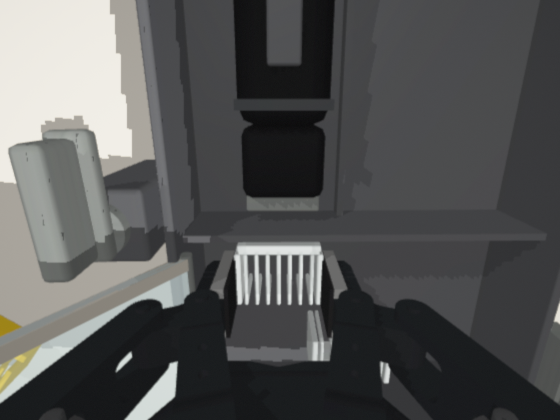

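{"op": "apply_moves", "data": {"targets": [0,0,0.016,0,0,0,0.3,0.006,0,0.02,0,0,0,0.3,0.006,0,0.02,0,0,0,0.55,0.006,0,0.02,0,0,0,0.55,0.006,0,0.02,0,0,0,0.55,0.006,0,0.02,0,0,0,0.55,-0.1,0,0.02,0,0,0,0.55,-0.25,0,0.03,0,0,0,0.55,-0.4,0,0.03,0,0,0,0.55,-0.55,0,0.03,0,0,0,0.55,-0.7,0,0,0,0,0,1,-0.8,0,0,0,0,0,1]}}

```text
clock: 18.5
eef_pos: [0.5805, 0.1504, 0.2219]
tool_rot: [0.533, -0.464, -0.53, -0.468]
ft_force: [0.7, 0.6, 0.7]
grip_width: 0.0698
```

```bash
python3 - <<'E'
from g import *
from objs import *
st();shot('wrist','r');bay('r');shot('top','r2');find('r2')
for s in (0,180): print(s);down(.6136,-.2265,.1,166.7+s)
E
```

```text
t=18.50 pos [0.5805 0.1504 0.2219] F [0.7 0.6 0.7] w 0.0698 q [ 0.25  0.44  0.26  1.39 -0.    0.12]
guardbay px [330. 157.] n 72 c [39.3 14. ] size [73.5  0.4] a 89 ztop 38.7
guardbay px [380. 194.] n 677 c [83.6 72.6] size [90.3  8.6] a 5 ztop 39.5
guardbay px [283. 175.] n 646 c [ 62. -34.] size [39.4 25.5] a 90 ztop 29.6
guardbay px [312. 216.] n 742 c [108.1  -1.8] size [40.3 26. ] a 90 ztop 32.7
trimbay px [281.  71.] n 5330 c [-36.5 -35.5] size [ 35.9 134.2] a 90 ztop 38.9
px [308. 105.] n 239 h 41.3 c [789.4 -45. ] size [31.9 59. ] longax 79.5 sat 26
px [382. 129.] n 248 h 39.4 c [ 746.6 -199.8] size [24.6 54.9] longax 37.1 sat 30
px [305. 127.] n 81 h 41.1 c [748.8 -38.5] size [15.7 54.4] longax 80.4 sat 27
px [289. 172.] n 253 h 27.4 c [654.1  -3.3] size [25.3 40.1] longax 58.2 sat 162
px [396. 189.] n 257 h 21.2 c [ 613.5 -226.9] size [26.4 39.7] longax 167.7 sat 8
px [346. 305.] n 266 h 27.5 c [ 377.1 -111.8] size [25.4 40. ] longax 127.9 sat 156
0
 t [ 0.493  0.081 -1.516] w [-2.416 -0.015  0.026] rows>=9.7
180
 t [ 0.493  0.081 -1.516] w [3.867 0.028 0.016] rows>=15.5
```

View pics/r.png

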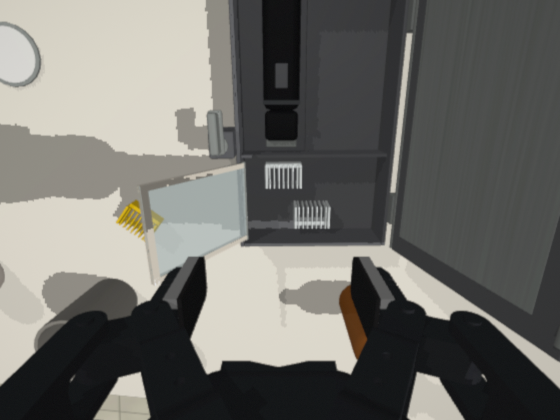

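Two guards in. Now guard1.

{"op": "apply_moves", "data": {"targets": [0,0.08,-0.98,-0.1,0,0,1,0,0.08,-0.98,-0.3,0,0,1,0,0.08,-0.98,-0.5,0,0,1,0,0.08,-0.98,-0.75,0,0,1,0,0.08,-0.98,-1,0,0,1,0,0.08,-0.98,-1,0,0,1,0,0.08,-0.98,-1,0,0,1]}}

```text
clock: 19.18
eef_pos: [0.5909, -0.1018, 0.2161]
tool_rot: [0.63, -0.323, -0.628, -0.322]
ft_force: [0.4, 0.8, 0.1]
grip_width: 0.0854
```

{"op": "apply_moves", "data": {"targets": [0,0.2,-0.3,-1,0,0,1,0,0.2,-0.3,-1,0,0,1,0,0.2,-0.3,-1,0,0,1,0,0.2,-0.3,-1,0,0,1,0,0.2,-0.3,-1,0,0,1]}}

```text
clock: 19.6
eef_pos: [0.5948, -0.1857, 0.2159]
tool_rot: [0.69, -0.154, -0.69, -0.155]
ft_force: [-1.2, -0.4, -0.7]
grip_width: 0.0852
```

```bash
python3 - <<'E'
from g import *
st();down(.6135,-.2268,.11,167)
E
```

```text
t=19.60 pos [ 0.5948 -0.1857  0.2159] F [-1.2 -0.4 -0.7] w 0.0852 q [-0.3   0.5   0.34  1.41  0.   -1.43]
 t [ 0.424  0.117 -0.138] w [-0.426  0.     0.001] rows>=2.8
```

{"op": "apply_moves", "data": {"targets": [0.3,0.117,-0.138,-0.426,0,0,1,0.42,0.117,-0.138,-0.426,0,0,1,0.42,0.117,-0.138,-0.426,0,0,1,0.42,0.117,-0.138,-0.426,0,0,1,0.42,0.117,-0.138,-0.426,0,0,1]}}

```text
clock: 20.02
eef_pos: [0.6125, -0.2244, 0.1096]
tool_rot: [-0.701, 0.08, 0.704, 0.081]
ft_force: [0.6, 0.2, 0.2]
grip_width: 0.0857
```

```bash
python3 - <<'E'
from g import *
st();shot('wrist','s');down(.6135,-.2268,.003,167)
E
```

```text
t=20.02 pos [ 0.6125 -0.2244  0.1096] F [0.6 0.2 0.2] w 0.0857 q [-0.35  0.62  0.26  1.22  0.   -1.69]
 t [0.438 0.009 0.001] w [-0.001 -0.001  0.002] rows>=2.6
```

View pics/s.png

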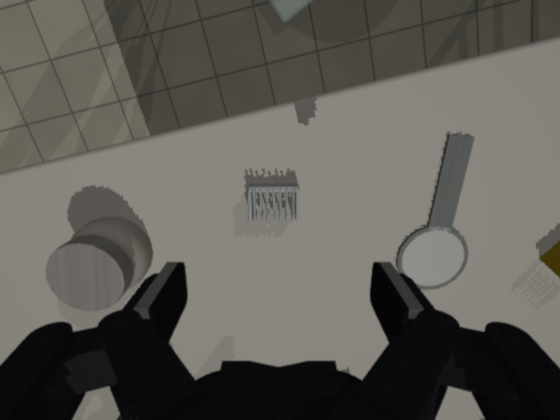

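{"op": "apply_moves", "data": {"targets": [0.1,0.009,0,0,0,0,1,0.22,0.009,0,0,0,0,1,0.34,0.009,0,0,0,0,1,0.42,0.009,0,0,0,0,1,0.438,0.009,0,0,0,0,1,0.438,0.009,0,0,0,0,0.3,0.438,0.009,0,0,0,0,0.3,0.438,0.009,0,0,0,0,0.3,0.438,0.009,0,0,0,0,0.3,0.438,0.009,0,0,0,0,0.3,0.438,0.009,0,0,0,0,0.3,0.438,0.009,0,0,0,0,0.3]}}

```text
clock: 21.07
eef_pos: [0.6164, -0.2285, 0.006]
tool_rot: [0.705, -0.08, -0.7, -0.08]
ft_force: [0.3, 0.0, 7.0]
grip_width: 0.0385
```

{"op": "apply_moves", "data": {"targets": [-0.15,0,0,0,0,0,0.3,-0.3,0,0,0,0,0,0.3,-0.45,0,0,0.25,0,0,0.3,-0.6,0,0,0.5,0,0,0.3,-0.8,0,0,0.75,0,0,0.3,-0.8,0,0,1,0,0,0.3,-0.8,0,0,1,0,0,0.3]}}

```text
clock: 21.65
eef_pos: [0.6163, -0.2289, 0.2094]
tool_rot: [0.665, -0.252, -0.656, -0.252]
ft_force: [0.7, -0.5, -0.5]
grip_width: 0.0383
```

```bash
python3 - <<'E'
from g import *
st();shot('wrist','s2');p=c2w([60,34,0]);print(p);down(p[0],p[1],.2,98)
E
```

```text
t=21.65 pos [ 0.6163 -0.2289  0.2094] F [ 0.7 -0.5 -0.5] w 0.0383 q [-0.36  0.56  0.43  1.43  0.   -1.2 ]
[0.56710619 0.22159086 0.        ]
 t [ 0.018 -1.221  1.336] w [ 1.414 -0.011  0.011] rows>=10.9
```

View pics/s2.png

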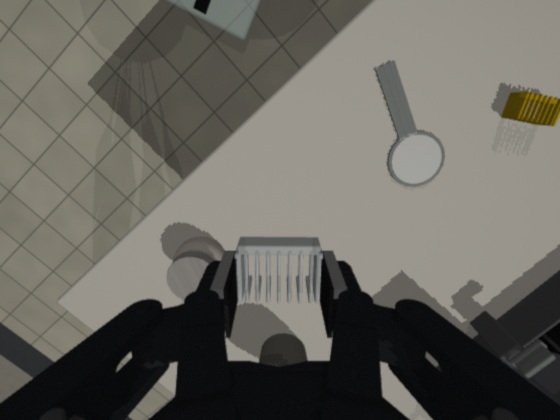

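{"op": "apply_moves", "data": {"targets": [0.02,-0.88,0.96,1,0,0,0.3,0.02,-0.88,0.96,1,0,0,0.3,0.02,-0.88,0.96,1,0,0,0.3,0.02,-0.88,0.96,1,0,0,0.3,0.02,-0.88,0.96,1,0,0,0.3,0.02,-0.88,0.96,1,0,0,0.3,0.02,-0.88,0.96,1,0,0,0.3,0.02,-0.88,0.96,1,0,0,0.3]}}

```text
clock: 22.37
eef_pos: [0.5783, 0.0981, 0.1951]
tool_rot: [-0.578, 0.407, 0.58, 0.405]
ft_force: [1.0, 0.1, -0.5]
grip_width: 0.0385
```

```bash
python3 - <<'E'
from g import *
st();p=c2w([60,32,0]);print(p);down(p[0],p[1],.2,98)
E
```

```text
t=22.37 pos [0.5783 0.0981 0.1951] F [ 1.   0.1 -0.5] w 0.0385 q [ 0.17  0.43  0.18  1.32  0.   -0.18]
[0.5673835  0.21961018 0.        ]
 t [-0.02  -0.125  0.472] w [ 0.417  0.    -0.006] rows>=2.9
```

{"op": "apply_moves", "data": {"targets": [0,-0.125,0.46,0.417,0,0,0.3,0,-0.125,0.46,0.417,0,0,0.3,0,-0.125,0.47,0.417,0,0,0.3,0,-0.125,0.472,0.417,0,0,0.3,0,-0.125,0.472,0.417,0,0,0.3,0,-0.125,0.472,0.417,0,0,0.3]}}

```text
clock: 22.87
eef_pos: [0.5688, 0.2173, 0.1955]
tool_rot: [-0.533, 0.465, 0.533, 0.463]
ft_force: [-0.0, -1.1, -1.0]
grip_width: 0.0388
```

```bash
python3 - <<'E'
from g import *
o=st();print(w2c(o['eef_pos']));p=c2w([60,33,0]);down(p[0],p[1],.0145,98)
E
```

```text
t=22.87 pos [0.5688 0.2173 0.1955] F [-0.  -1.1 -1. ] w 0.0388 q [ 0.37  0.48  0.25  1.35 -0.    0.23]
[ 61.114006    29.53603071 195.52177738]
 t [0.724 0.003 0.015] w [-0.002 -0.003 -0.004] rows>=4.3
```

{"op": "apply_moves", "data": {"targets": [0.14,0.003,0.013,0,0,0,0.3,0.28,0.003,0.013,0,0,0,0.3,0.42,0.003,0.013,0,0,0,0.3,0.54,0.003,0.013,0,0,0,0.3,0.63,0.003,0.013,0,0,0,0.3,0.69,0.003,0.013,0,0,0,0.3,0.718,0.003,0.013,0,0,0,0.3,0.724,0.003,0.013,0,0,0,0.3,0.724,0.003,0.013,0,0,0,0.3]}}

```text
clock: 23.62
eef_pos: [0.5689, 0.215, 0.0151]
tool_rot: [0.533, -0.468, -0.53, -0.464]
ft_force: [0.8, -6.2, -0.2]
grip_width: 0.0385
```

```bash
python3 - <<'E'
from g import *
o=st();print(w2c(o['eef_pos']));shot('wrist','t')
E
```

```text
t=23.62 pos [0.5689 0.215  0.0151] F [ 0.8 -6.2 -0.2] w 0.0385 q [ 0.36  0.62 -0.    0.95 -0.01  0.23]
[60.83626429 27.18113508 15.09052187]
```

View pics/t.png

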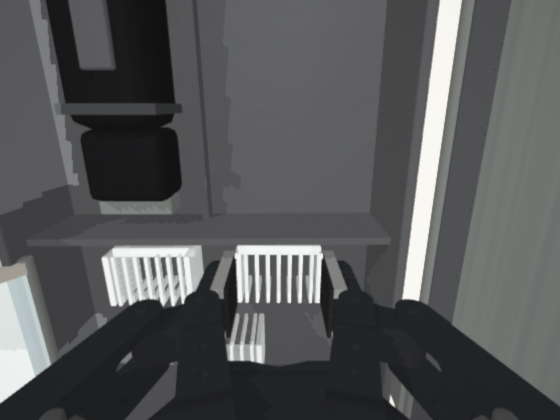

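{"op": "apply_moves", "data": {"targets": [0,0,-0.025,0,0,0,0.3,0,0,-0.025,0,0,0,0.3]}}

```text
clock: 23.83
eef_pos: [0.5701, 0.2115, 0.0161]
tool_rot: [0.532, -0.466, -0.532, -0.466]
ft_force: [0.2, 0.7, -0.5]
grip_width: 0.0384
```

```bash
python3 - <<'E'
from g import *
o=st();print(w2c(o['eef_pos']))
E
```

```text
t=23.83 pos [0.5701 0.2115 0.0161] F [ 0.2  0.7 -0.5] w 0.0384 q [ 0.36  0.62 -0.01  0.95 -0.    0.22]
[61.54263467 23.62235014 16.10256519]
```

{"op": "apply_moves", "data": {"targets": [0.012,0,0,0,0,0,0.3,0.014,0,0,0,0,0,0.3,0.014,0,0,0,0,0,0.5,0.014,0,0,0,0,0,0.5,0.014,0,0,0,0,0,0.5,0.014,0,0,0,0,0,0.5,-0.1,0,0,0,0,0,0.5,-0.25,0,-0.02,0,0,0,0.5,-0.4,0,-0.05,0,0,0,0.5,-0.55,0,-0.05,0,0,0,0.5,-0.7,0,-0.1,0,0,0,0.5,-0.8,0,-0.1,0,0,0,0.5]}}

```text
clock: 24.83
eef_pos: [0.5743, 0.1892, 0.2213]
tool_rot: [0.534, -0.463, -0.531, -0.467]
ft_force: [0.0, 0.3, 1.0]
grip_width: 0.0429
```

```bash
python3 - <<'E'
from g import *
from objs import *
st();shot('wrist','u');bay('u');shot('top','u2');find('u2')
E
```

```text
t=24.83 pos [0.5743 0.1892 0.2213] F [0.  0.3 1. ] w 0.0429 q [ 0.32  0.45  0.28  1.39 -0.    0.18]
guardbay px [343. 193.] n 484 c [77.9 70.1] size [96.5 32.8] a 22 ztop 39.4
guardbay px [301. 175.] n 691 c [61.5 25. ] size [39.6 26.1] a 89 ztop 26.6
guardbay px [247. 176.] n 776 c [ 61.9 -33.7] size [25.7 40.1] a 0 ztop 29.5
guardbay px [276. 217.] n 664 c [108.1  -1.9] size [39.6 26.1] a 89 ztop 32.6
trimbay px [242.  71.] n 5478 c [-37.3 -35.4] size [ 36.5 135.9] a 90 ztop 38.9
px [308. 105.] n 228 h 41.8 c [789.6 -44.9] size [32.2 59. ] longax 80.0 sat 25
px [382. 129.] n 247 h 38.8 c [ 747.1 -199.9] size [23.8 55.2] longax 35.9 sat 29
px [305. 127.] n 84 h 41.4 c [748.9 -38.5] size [13.8 54.3] longax 80.9 sat 26
px [162. 143.] n 149 h 41.5 c [722.4 265.9] size [20.7 49.7] longax 136.4 sat 218
px [289. 172.] n 253 h 27.2 c [654.   -3.1] size [25.6 39.9] longax 58.8 sat 161
px [346. 305.] n 265 h 27.6 c [ 376.7 -112. ] size [25.6 39.8] longax 128.1 sat 155
```

View pics/u.png

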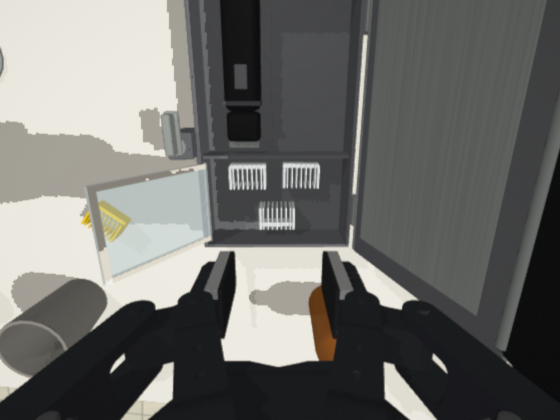

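```bash
python3 - <<'E'
from h import *
a=cv2.imread('pics/u2_raw.png')
cv2.imwrite('pics/v.png',cv2.resize(a[215:285,330:440],None,fx=7,fy=7,interpolation=cv2.INTER_CUBIC))
E
```

```text
(no output)
```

View pics/v.png

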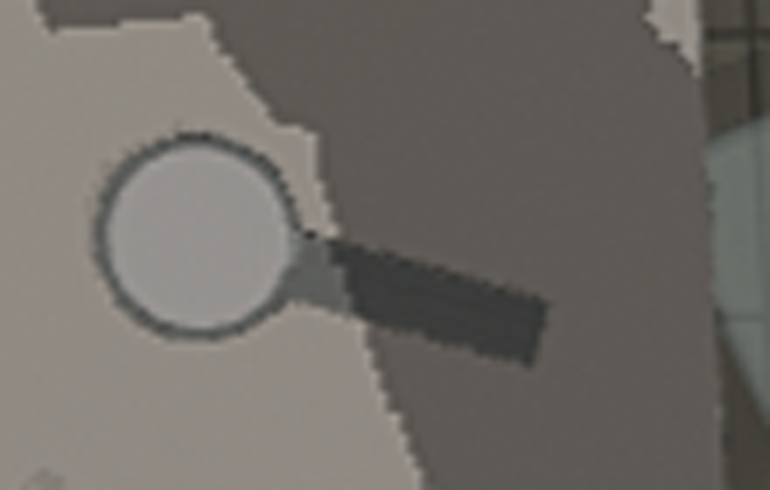

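```bash
python3 - <<'E'
from h import *
pr,T=camT('top')
P=onplane(pr,T,[357.9,406.8,430.5,432.5],[248.4,262.4,226,270],.003);print(P.round(4));d=P[1]-P[0];print(np.hypot(*d[:2]),np.degrees(np.arctan2(d[1],d[0])))
E
```

```text
[[ 0.4914 -0.1432  0.003 ]
 [ 0.4601 -0.2441  0.003 ]
 [ 0.5351 -0.2977  0.003 ]
 [ 0.4432 -0.2968  0.003 ]]
0.10565246009259459 -107.23862306471848
```

{"op": "apply_moves", "data": {"targets": [0,0.2,-0.98,0.25,0,0,0,0,0.2,-0.98,0.5,0,0,0,0,0.2,-0.98,0.75,0,0,0,0,0.2,-0.98,1,0,0,0,0,0.2,-0.98,1,0,0,0,0,0.2,-0.98,1,0,0,0,0,0.2,-0.98,1,0,0,0]}}

```text
clock: 25.52
eef_pos: [0.5555, -0.0663, 0.2158]
tool_rot: [-0.4, 0.584, 0.398, 0.583]
ft_force: [-0.3, 0.4, -0.2]
grip_width: -0.0004
```

{"op": "apply_moves", "data": {"targets": [0,0,-0.3,1,0,0,0,0,0,-0.3,1,0,0,0,0,0,-0.3,1,0,0,0,0,0,-0.3,1,0,0,0]}}

```text
clock: 25.85
eef_pos: [0.529, -0.1311, 0.2157]
tool_rot: [-0.241, 0.664, 0.242, 0.665]
ft_force: [0.4, 0.2, -0.8]
grip_width: 0.0001
```

{"op": "apply_moves", "data": {"targets": [0,0,0,1,0,0,0,0,0,0,1,0,0,0,0,0,0,1,0,0,0,0,0,0,1,0,0,0,0,0,0,1,0,0,0]}}

```text
clock: 26.27
eef_pos: [0.5298, -0.1291, 0.2157]
tool_rot: [-0.072, 0.703, 0.073, 0.704]
ft_force: [0.5, -0.2, 0.2]
grip_width: -0.0001
```

```bash
python3 - <<'E'
from g import *
st();down(.4846,-.1652,.05,-17)
E
```

```text
t=26.27 pos [ 0.5298 -0.1291  0.2157] F [ 0.5 -0.2  0.2] w -0.0001 q [-0.24  0.34  0.1   1.33  0.    1.13]
 t [ 0.663 -0.105 -0.207] w [ 1.004e+00  2.000e-03 -1.000e-03] rows>=4.2
```

{"op": "apply_moves", "data": {"targets": [0.3,-0.105,-0.207,1,0,0,0,0.5,-0.105,-0.207,1,0,0,0,0.63,-0.105,-0.207,1,0,0,0,0.7,-0.105,-0.207,1,0,0,0,0.72,-0.105,-0.207,1,0,0,0,0.72,-0.105,-0.207,1,0,0,0,0.72,-0.105,-0.207,1,0,0,0]}}

```text
clock: 26.85
eef_pos: [0.4836, -0.1653, 0.0353]
tool_rot: [0.103, 0.7, -0.102, 0.699]
ft_force: [1.2, -1.1, 0.3]
grip_width: 0.0003
```

```bash
python3 - <<'E'
from g import *
st();shot('wrist','w');down(.4846,-.1652,.003,-17)
E
```

```text
t=26.85 pos [ 0.4836 -0.1653  0.0353] F [ 1.2 -1.1  0.3] w 0.0003 q [-0.33  0.44 -0.27  0.87  0.    1.53]
 t [ 0.137  0.001 -0.006] w [ 0.011  0.005 -0.002] rows>=0.8
```

View pics/w.png

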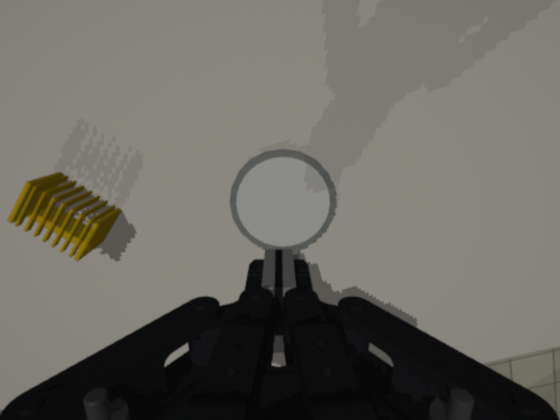

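{"op": "apply_moves", "data": {"targets": [0.06,0,0,0,0,0,0,0.1,0,0,0,0,0,0,0.12,0,0,0,0,0,0,0.132,0,0,0,0,0,0,0.136,0,0,0,0,0,0,0.136,0,0,0,0,0,0]}}

```text
clock: 27.4
eef_pos: [0.4857, -0.1661, 0.0032]
tool_rot: [0.103, 0.698, -0.103, 0.701]
ft_force: [-0.3, 0.1, -0.1]
grip_width: 0.0002
```

{"op": "apply_moves", "data": {"targets": [0.006,0,0,0,0,0,0,0.006,0,0,0,0,0,0,0.006,0,0,0,0,0,0]}}

```text
clock: 27.65
eef_pos: [0.4859, -0.1662, 0.0031]
tool_rot: [0.103, 0.698, -0.103, 0.701]
ft_force: [-3.6, 1.6, 10.5]
grip_width: 0.0001
```

{"op": "apply_moves", "data": {"targets": [0,-0.035,0.011,-0.05,0,0,0,0,-0.07,0.022,-0.1,0,0,0,0,-0.105,0.032,-0.15,0,0,0,0,-0.14,0.043,-0.2,0,0,0,0,-0.175,0.053,-0.25,0,0,0,0,-0.21,0.064,-0.3,0,0,0]}}

```text
clock: 28.15
eef_pos: [0.4871, -0.2196, 0.0031]
tool_rot: [0.051, 0.703, -0.048, 0.707]
ft_force: [0.5, 6.7, 10.0]
grip_width: 0.0002
```

```bash
python3 - <<'E'
from g import *
st();shot('wrist','x')
E
```

```text
t=28.15 pos [ 0.4871 -0.2196  0.0031] F [ 0.5  6.7 10. ] w 0.0002 q [-0.43  0.51 -0.24  0.81  0.01  1.28]
```

View pics/x.png

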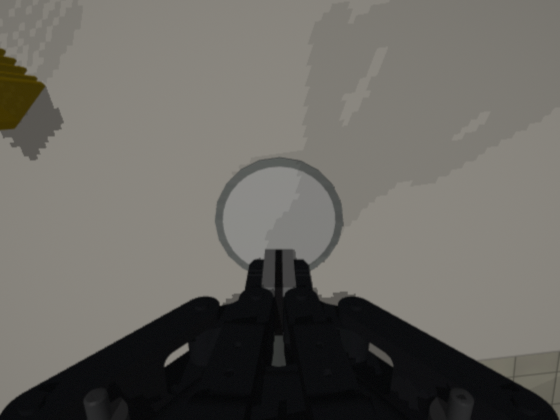

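```bash
python3 - <<'E'
from g import *
T=np.load('pics/x_T.npy');pr,Tc=camT('wrist',T)
print(onplane(pr,Tc,[279],[217],.003), T[:3,3], T[:3,1])
shot('top','x2',(330,215,440,285),7)
E
```

```text
[[ 0.49125999 -0.19493575  0.003     ]] [ 0.48709843 -0.21958257  0.00306179] [0.14000174 0.99014144 0.00440857]
```

View pics/x2.png

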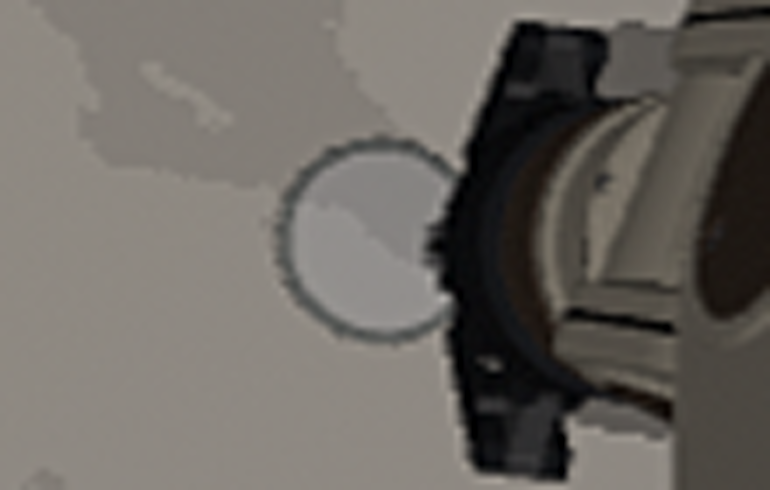

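{"op": "apply_moves", "data": {"targets": [0,-0.037,0.005,-0.05,0,0,0,0,-0.074,0.01,-0.1,0,0,0,0,-0.11,0.015,-0.15,0,0,0,0,-0.147,0.02,-0.2,0,0,0,0,-0.185,0.025,-0.25,0,0,0,0,-0.222,0.031,-0.28,0,0,0,0,-0.222,0.031,-0.28,0,0,0]}}

```text
clock: 28.83
eef_pos: [0.4868, -0.278, 0.0031]
tool_rot: [0.001, 0.705, -0.001, 0.709]
ft_force: [-0.5, 0.8, 7.0]
grip_width: -0.0002
```

```bash
python3 - <<'E'
from g import *
st();shot('wrist','y')
E
```

```text
t=28.83 pos [ 0.4868 -0.278   0.0031] F [-0.5  0.8  7. ] w -0.0002 q [-0.52  0.55 -0.17  0.84  0.    1.05]
```

View pics/y.png

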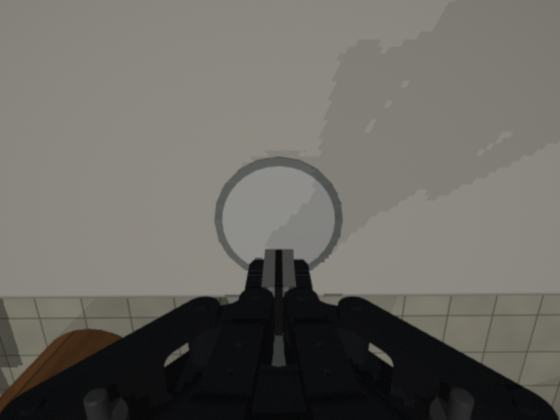

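{"op": "apply_moves", "data": {"targets": [-0.01,0,0,0,0,0,0,-0.05,0,0,0,0,0,0,-0.15,0,0,0,0,0,0,-0.3,0,0,0,0,0,0,-0.5,0,0,0,0,0,0,-0.5,0,0,0,0,0,0.45,-0.5,0,0,0,0,0,0.45]}}

```text
clock: 29.47
eef_pos: [0.4876, -0.2786, 0.1313]
tool_rot: [-0.001, 0.703, -0.003, 0.711]
ft_force: [0.2, 0.2, -0.6]
grip_width: 0.0233
```

```bash
python3 - <<'E'
from g import *
st();shot('wrist','z')
E
```

```text
t=29.47 pos [ 0.4876 -0.2786  0.1313] F [ 0.2  0.2 -0.6] w 0.0233 q [-0.52  0.41 -0.02  1.13  0.    1.05]
```

View pics/z.png

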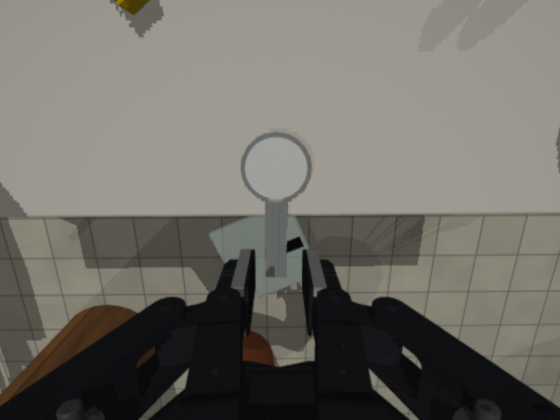

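```bash
python3 - <<'E'
from g import *
T=np.load('pics/z_T.npy');pr,Tc=camT('wrist',T);d=np.load('pics/z_d.npy')
print(onplane(pr,Tc,[276,276,276],[168,273,216],.003).round(4))
P=cloud(pr,Tc,d)
for u,v in [(130,340),(250,345),(262,255),(450,300),(60,380)]: print(u,v,P[v,u].round(3))
down(.487,-.335,.05,0);down(.487,-.335,-.010,0)
E
```

```text
[[ 0.4873 -0.2549  0.003 ]
 [ 0.4868 -0.3571  0.003 ]
 [ 0.4871 -0.2989  0.003 ]]
130 340 [ 0.444 -0.267  0.197]
250 345 [ 0.392 -1.029 -0.661]
262 255 [ 0.439 -0.702 -0.723]
450 300 [ 1.145 -0.911 -0.751]
60 380 [ 0.433 -0.267  0.211]
 t [ 0.315 -0.228  0.002] w [-0.007  0.013  0.005] rows>=2.3
 t [ 0.555 -0.228  0.001] w [-0.007  0.013  0.005] rows>=3.6
```

{"op": "apply_moves", "data": {"targets": [0.1,-0.228,0.001,0,0.01,0.005,0.45,0.25,-0.228,0.001,0,0.01,0.005,0.45,0.4,-0.228,0.001,0,0.01,0.005,0.45,0.48,-0.228,0.001,0,0.01,0.005,0.45,0.53,-0.228,0.001,0,0.01,0.005,0.45,0.551,-0.228,0.001,0,0.01,0.005,0.45,0.551,-0.228,0.001,0,0.01,0.005,0.45]}}

```text
clock: 30.1
eef_pos: [0.4828, -0.3324, -0.0148]
tool_rot: [0.003, 0.71, 0.001, 0.704]
ft_force: [0.6, -0.3, 0.3]
grip_width: 0.0382
```

```bash
python3 - <<'E'
from g import *
st();shot('wrist','aa');shot('scene','aa2',(90,180,260,300),4.5)
E
```

```text
t=30.10 pos [ 0.4828 -0.3324 -0.0148] F [ 0.6 -0.3  0.3] w 0.0382 q [-0.6   0.63 -0.09  0.87  0.    0.97]
```

View pics/aa.png

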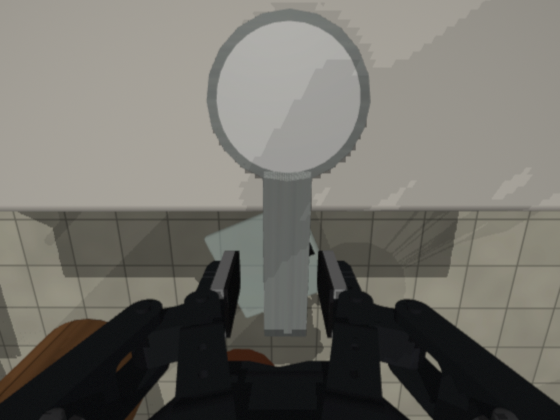

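View pics/aa2.png

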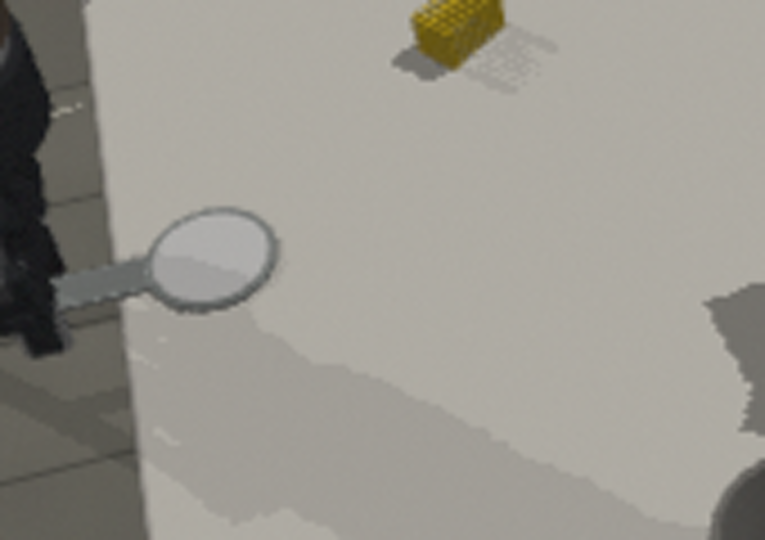

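{"op": "apply_moves", "data": {"targets": [-0.02,0,0.016,0,-0.012,0,0.45,-0.02,0,0.016,0,-0.012,0,0.45,-0.02,0,0.016,0,-0.012,0,0.45,-0.02,0,0.016,0,-0.012,0,0.1,-0.02,0,0.016,0,-0.012,0,0.1,-0.02,0,0.016,0,-0.012,0,0.1,-0.02,0,0.016,0,-0.012,0,0.1,-0.02,0,0.016,0,-0.012,0,0.1]}}

```text
clock: 30.87
eef_pos: [0.4896, -0.3342, -0.0062]
tool_rot: [0.002, 0.706, -0.0, 0.709]
ft_force: [0.2, -0.4, 3.4]
grip_width: 0.0173
```

{"op": "apply_moves", "data": {"targets": [-0.02,0,0,0,0,0,0.1,-0.05,0,0,0,0,0,0.1,-0.1,0,0,0,0,0,0.1,-0.16,0,0,0,0,0,0.1,-0.16,0,0,0,0,0,0.1]}}

```text
clock: 31.28
eef_pos: [0.4905, -0.3353, 0.0362]
tool_rot: [0.001, 0.705, -0.001, 0.709]
ft_force: [0.4, 0.7, -1.2]
grip_width: 0.0173
```

```bash
python3 - <<'E'
from g import *
st();shot('wrist','ab');shot('scene','ab2',(60,150,260,300),4)
E
```

```text
t=31.28 pos [ 0.4905 -0.3353  0.0362] F [ 0.4  0.7 -1.2] w 0.0173 q [-0.6   0.57 -0.04  0.96  0.    0.97]
```

View pics/ab.png

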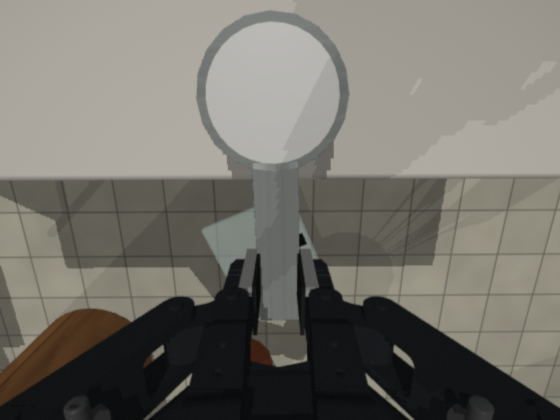

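View pics/ab2.png

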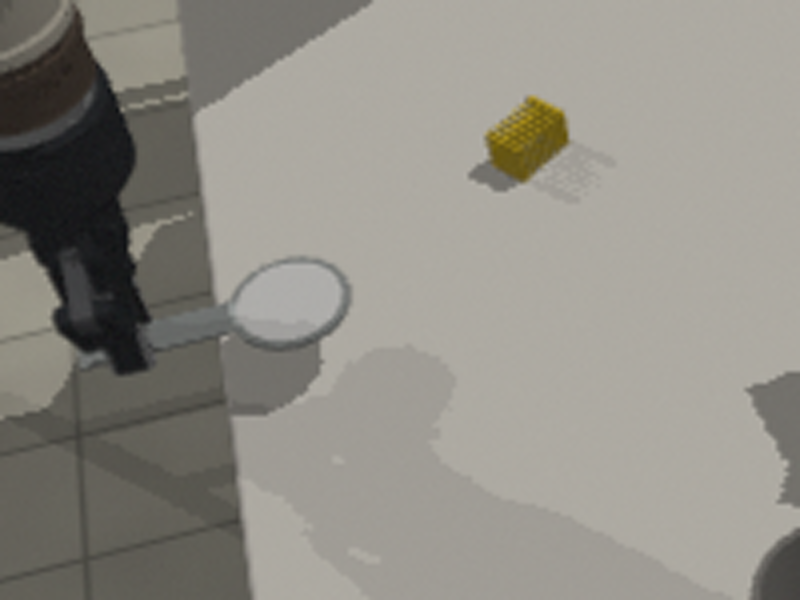

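{"op": "apply_moves", "data": {"targets": [-0.15,0,0,-0.2,0,0,0.1,-0.3,0.05,0,-0.4,0,0,0.1,-0.45,0.1,0,-0.6,0,0,0.1,-0.6,0.15,0,-0.8,0,0,0.1,-0.6,0.2,0,-1,0,0,0.1,-0.6,0.2,0,-1,0,0,0.1]}}

```text
clock: 31.88
eef_pos: [0.4898, -0.2833, 0.1855]
tool_rot: [-0.175, 0.683, 0.175, 0.687]
ft_force: [-0.5, -0.3, -0.9]
grip_width: 0.0174
```

{"op": "apply_moves", "data": {"targets": [0,0.05,0.05,-0.25,0,0,0.1,0,0.1,0.1,-0.5,0,0,0.1,0,0.15,0.15,-0.75,0,0,0.1,0,0.2,0.2,-1,0,0,0.1,0,0.25,0.2,-1,0,0,0.1]}}

```text
clock: 32.3
eef_pos: [0.5029, -0.2044, 0.1806]
tool_rot: [-0.337, 0.62, 0.34, 0.621]
ft_force: [0.2, -0.9, -0.8]
grip_width: 0.0174
```

{"op": "apply_moves", "data": {"targets": [0,0,0,-0.25,0,0,0.1,0,0,0,-0.5,0,0,0.1,0,0,0,-0.75,0,0,0.1,0,0,0,-1,0,0,0.1,0,0,0,-1,0,0,0.1]}}

```text
clock: 32.72
eef_pos: [0.5015, -0.2056, 0.1809]
tool_rot: [-0.479, 0.518, 0.482, 0.519]
ft_force: [0.0, 0.2, -0.8]
grip_width: 0.0173
```

```bash
python3 - <<'E'
from g import *
st();shot('wrist','ac')
p=c2w([-5,35,0]);print(p);down(p[0],p[1],.17,98)
E
```

```text
t=32.72 pos [ 0.5015 -0.2056  0.1809] F [ 0.   0.2 -0.8] w 0.0173 q [-0.39  0.35  0.03  1.25  0.   -0.32]
[0.50259539 0.21356866 0.        ]
 t [0.051 0.129 1.672] w [-0.437  0.008 -0.002] rows>=10.1
```

View pics/ac.png

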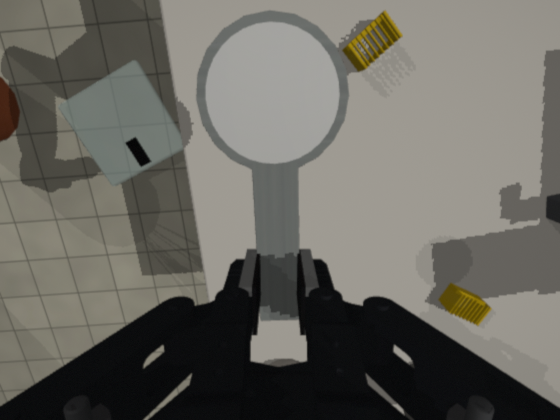

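```bash
python3 - <<'E'
from g import *
T=np.load('pics/ac_T.npy');pr=bot.camera_params('wrist');d=np.load('pics/ac_d.npy')
P=cloud(pr,pr['tool_from_camera'],d)  # tool coords
m=np.zeros(d.shape,np.uint8);cv2.circle(m,(272,91),70,1,-1);cv2.rectangle(m,(258,175),(296,240),1,-1)
q=P[(m>0)];A=np.c_[q[:,1:],np.ones(len(q))];s=np.linalg.lstsq(A,q[:,0],rcond=None)[0]
r=q[:,0]-A@s;k=abs(r)<.006;s=np.linalg.lstsq(A[k],q[k,0],rcond=None)[0];print('x=',s,'std',(q[k,0]-A[k]@s).std())
o,dd=rays(pr,pr['tool_from_camera'],[272,276],[91,320])
for z in dd: 
    t=-(o[0]-s[1]*0-s[0]*o[1]-s[2])/(z[0]-s[0]*z[1]); print((o+z*t).round(4))
E
```

```text
x= [ 0.00804938  0.00414249 -0.00831919] std 0.0006481145879842556
[-0.0077  0.0819 -0.0034]
[-0.0085 -0.026  -0.002 ]
```

{"op": "apply_moves", "data": {"targets": [0,0.07,0.96,-0.437,0,0,0.1,0,0.07,0.96,-0.437,0,0,0.1,0,0.07,0.96,-0.437,0,0,0.1,0,0.07,0.96,-0.437,0,0,0.1,0,0.07,0.96,-0.437,0,0,0.1,0,0.07,0.96,-0.437,0,0,0.1,0,0.07,0.96,-0.437,0,0,0.1,0,0.07,0.96,-0.437,0,0,0.1]}}

```text
clock: 33.43
eef_pos: [0.5026, 0.0364, 0.1831]
tool_rot: [-0.535, 0.462, 0.535, 0.463]
ft_force: [-0.3, -0.1, -0.7]
grip_width: 0.0172
```

```bash
python3 - <<'E'
from g import *
st();p=c2w([-4,33,0]);down(p[0],p[1],.15,97.5)
E
```

```text
t=33.43 pos [0.5026 0.0364 0.1831] F [-0.3 -0.1 -0.7] w 0.0172 q [ 0.07  0.27 -0.08  1.22  0.   -0.07]
 t [ 0.134 -0.106  0.693] w [0.027 0.004 0.002] rows>=4.3
```

{"op": "apply_moves", "data": {"targets": [0.05,-0.106,0.693,0.02,0,0,0.1,0.05,-0.106,0.693,0.02,0,0,0.1,0.05,-0.106,0.693,0.02,0,0,0.1,0.1,-0.106,0.693,0.02,0,0,0.1,0.13,-0.106,0.693,0.02,0,0,0.1,0.13,-0.106,0.693,0.02,0,0,0.1,0.13,-0.106,0.693,0.02,0,0,0.1]}}

```text
clock: 34.02
eef_pos: [0.5039, 0.2088, 0.1505]
tool_rot: [-0.532, 0.466, 0.532, 0.466]
ft_force: [-0.2, -0.1, -0.4]
grip_width: 0.0174
```

```bash
python3 - <<'E'
from g import *
o=st();print(w2c(o['eef_pos']));shot('wrist','ad');p=c2w([-4,33,0]);down(p[0],p[1],.06,97.5);down(p[0],p[1],.013,97.5)
E
```

```text
t=34.02 pos [0.5039 0.2088 0.1505] F [-0.2 -0.1 -0.4] w 0.0174 q [ 0.39  0.38 -0.02  1.17  0.    0.26]
[ -4.33415264  30.09058583 150.51366252]
 t [0.366 0.001 0.013] w [0.001 0.001 0.002] rows>=2.2
 t [0.554 0.001 0.013] w [0.001 0.001 0.002] rows>=3.3
```

View pics/ad.png

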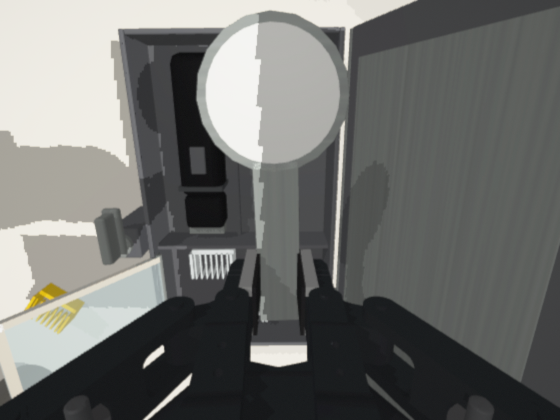

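Descend to 5 mm above the floor in stages, reading force.

{"op": "apply_moves", "data": {"targets": [0.1,0,0.016,0,0,0,0.1,0.2,0,0.016,0,0,0,0.1,0.3,0,0.016,0,0,0,0.1,0.38,0,0.016,0,0,0,0.1,0.44,0,0.016,0,0,0,0.1,0.44,0,0.016,0,0,0,0.1]}}

```text
clock: 34.57
eef_pos: [0.5027, 0.2111, 0.0395]
tool_rot: [-0.531, 0.467, 0.532, 0.466]
ft_force: [-0.6, -1.0, -0.2]
grip_width: 0.017
```

```bash
python3 - <<'E'
from g import *
o=st();print(w2c(o['eef_pos']));shot('wrist','ae')
E
```

```text
t=34.57 pos [0.5027 0.2111 0.0395] F [-0.6 -1.  -0.2] w 0.0170 q [ 0.4   0.49 -0.17  0.92  0.    0.27]
[-5.23016777 32.51659021 39.50980583]
```

View pics/ae.png

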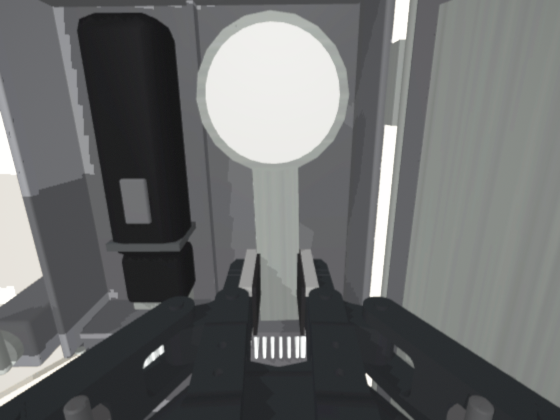

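{"op": "apply_moves", "data": {"targets": [0.04,0,0,0,0,0,0.1,0.07,0,0,0,0,0,0.1,0.09,0,0,0,0,0,0.1,0.1,0,0,0,0,0,0.1,0.1,0,0,0,0,0,0.1]}}

```text
clock: 35.03
eef_pos: [0.5066, 0.2128, 0.0183]
tool_rot: [0.533, -0.464, -0.53, -0.468]
ft_force: [1.6, -5.7, -0.6]
grip_width: 0.0173
```

```bash
python3 - <<'E'
from g import *
o=st();print(w2c(o['eef_pos']))
E
```

```text
t=35.03 pos [0.5066 0.2128 0.0183] F [ 1.6 -5.7 -0.6] w 0.0173 q [ 0.4   0.51 -0.19  0.86 -0.    0.27]
[-1.10812332 33.66881192 18.30761562]
```

{"op": "apply_moves", "data": {"targets": [0,0.008,-0.02,0,0,0,0.1,0.01,0.008,-0.02,0,0,0,0.1,0.02,0.008,-0.02,0,0,0,0.1,0.02,0.008,-0.02,0,0,0,0.1]}}

```text
clock: 35.37
eef_pos: [0.5029, 0.2093, 0.0117]
tool_rot: [0.532, -0.464, -0.532, -0.467]
ft_force: [0.3, -0.8, -0.9]
grip_width: 0.0174
```

```bash
python3 - <<'E'
from g import *
o=st();print(w2c(o['eef_pos']));shot('wrist','af')
E
```

```text
t=35.37 pos [0.5029 0.2093 0.0117] F [ 0.3 -0.8 -0.9] w 0.0174 q [ 0.39  0.52 -0.2   0.85  0.    0.26]
[-5.30990691 30.7053024  11.74676214]
```

View pics/af.png

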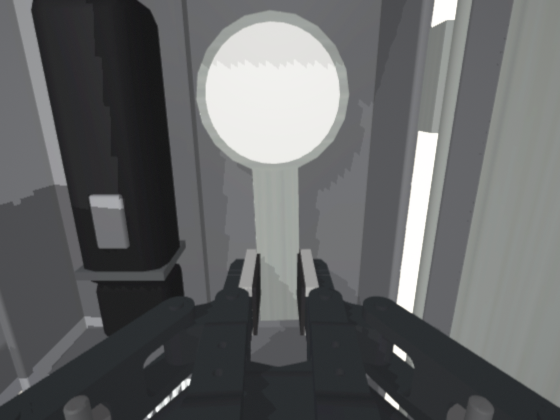

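{"op": "apply_moves", "data": {"targets": [0,0,0.008,0,0,0,0.1,0.008,0,0.008,0,0,0,0.1,0.014,0,0.008,0,0,0,0.1,0.014,0,0.008,0,0,0,0.1,0.014,0,0.008,0,0,0,0.32,0.014,0,0.008,0,0,0,0.32,0.014,0,0.008,0,0,0,0.32,0.014,0,0.008,0,0,0,0.32]}}

```text
clock: 36.08
eef_pos: [0.504, 0.2091, 0.0092]
tool_rot: [0.534, -0.465, -0.53, -0.467]
ft_force: [1.5, -8.2, 3.4]
grip_width: 0.0276
```

```bash
python3 - <<'E'
from g import *
o=st();print(w2c(o['eef_pos']));shot('wrist','ag')
E
```

```text
t=36.08 pos [0.504  0.2091 0.0092] F [ 1.5 -8.2  3.4] w 0.0276 q [ 0.4   0.52 -0.2   0.84 -0.    0.26]
[-4.20155347 30.32712014  9.17887865]
```

View pics/ag.png

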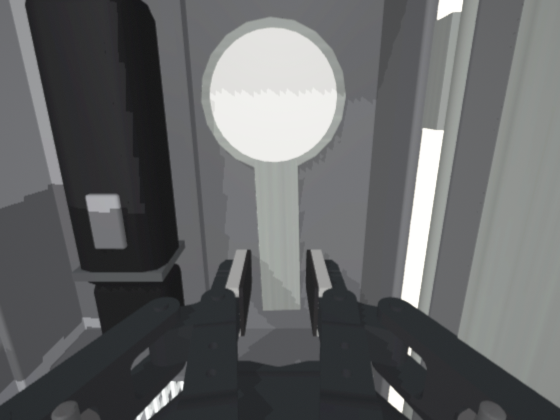

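{"op": "apply_moves", "data": {"targets": [-0.02,0,-0.016,0,0,0,0.32,-0.06,0,-0.016,0,0,0,0.32,-0.15,0,-0.016,0,0,0,0.32,-0.3,0,-0.016,0,0,0,0.32,-0.45,0,-0.05,0,0,0,0.32,-0.6,0,-0.1,0,0,0,0.32,-0.75,0,-0.2,0,0,0,0,-0.8,0,-0.2,0,0,0,0]}}

```text
clock: 36.8
eef_pos: [0.5114, 0.1602, 0.2152]
tool_rot: [0.534, -0.462, -0.53, -0.47]
ft_force: [0.4, 1.0, 0.4]
grip_width: 0.0044
```

```bash
python3 - <<'E'
from g import *
from objs import *
o=st();print(w2c(o['eef_pos']));shot('wrist','ah');bay('ah')
shot('top','ah2',(60,150,345,345),2.7);find('ah2')
E
```

```text
t=36.80 pos [0.5114 0.1602 0.2152] F [0.4 1.  0.4] w 0.0044 q [0.3  0.31 0.05 1.3  0.   0.17]
[ -3.72139622 -19.0863248  215.23893571]
guardbay px [265. 232.] n 750 c [ 57.1 -34.5] size [61.4 36. ] a 90 ztop 30.1
guardbay px [320. 228.] n 512 c [52.3 28.2] size [26.4 42. ] a 0 ztop 26.8
guardbay px [359. 252.] n 485 c [83.7 72.8] size [89.5  6.6] a 4 ztop 39.6
guardbay px [279. 270.] n 141 c [108.  -18.5] size [ 6.1 26.6] a 90 ztop 32.4
trimbay px [254.  49.] n 328 c [-128.5  -42. ] size [63.9  0.6] a 90 ztop 40.1
trimbay px [262. 131.] n 5149 c [-44.3 -35.4] size [ 36.2 149.4] a 90 ztop 38.8
mirrorbay px [333.  49.] n 456 c [-127.7   34.3] size [74.4  2.2] a 90 ztop 38.7
mirrorbay px [323. 118.] n 4122 c [-45.4  28.5] size [136.7  60.6] a 1 ztop 10.1
px [382. 129.] n 255 h 38.1 c [ 746.9 -202.1] size [26.6 54.7] longax 43.4 sat 30
px [305. 127.] n 83 h 39.3 c [750.2 -40.6] size [16.1 56.7] longax 86.0 sat 26
px [162. 143.] n 150 h 41.9 c [722.5 265.3] size [20.1 49.7] longax 138.7 sat 220
px [289. 172.] n 254 h 27.1 c [653.8  -3. ] size [25.3 39.8] longax 59.2 sat 162
px [346. 305.] n 266 h 27.4 c [ 376.9 -111.9] size [26.2 39.9] longax 127.9 sat 156
```

View pics/ah.png

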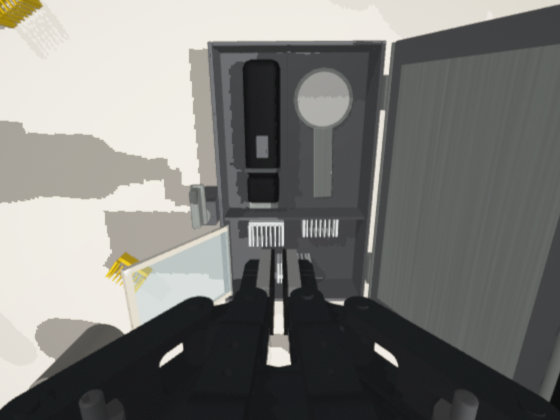

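View pics/ah2.png

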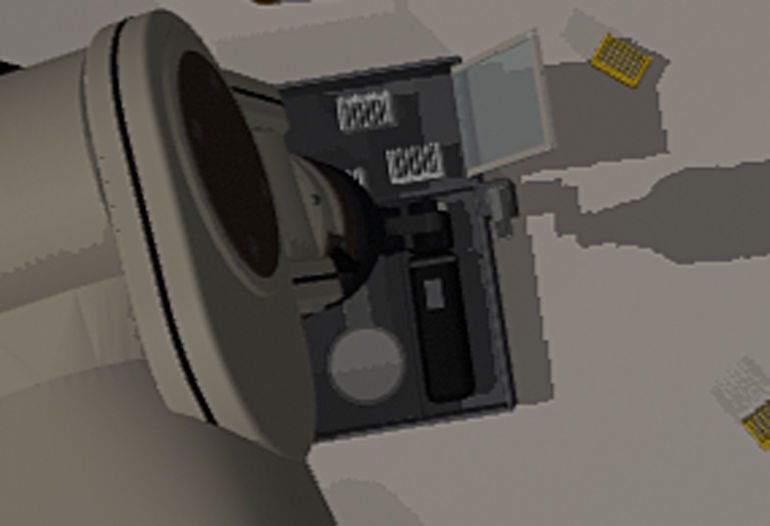

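```bash
python3 - <<'E'
from g import *
for w in [(84,-150,210),(84,-150,120),(84,-100,120),(84,-70,115),(84,-40,105),(84,-10,85),(84,5,60),(84,12,45)]:
    p=c2w(w);print(p.round(3),np.hypot(p[0],p[1]).round(3));down(*p,98)
E
```

```text
[0.616 0.043 0.21 ] 0.618
 t [ 0.018 -0.352 -0.528] w [-0.013  0.009  0.026] rows>=3.8
[0.616 0.043 0.12 ] 0.618
 t [ 0.378 -0.347 -0.53 ] w [-0.013  0.009  0.026] rows>=4.4
[0.609 0.092 0.12 ] 0.616
 t [ 0.379 -0.346 -0.33 ] w [-0.013  0.009  0.026] rows>=3.7
[0.605 0.122 0.115] 0.617
 t [ 0.4   -0.345 -0.21 ] w [-0.013  0.009  0.026] rows>=3.4
[0.601 0.152 0.105] 0.62
 t [ 0.44  -0.344 -0.09 ] w [-0.013  0.009  0.026] rows>=3.4
[0.597 0.181 0.085] 0.624
 t [ 0.521 -0.342  0.03 ] w [-0.013  0.009  0.026] rows>=3.7
[0.595 0.196 0.06 ] 0.626
 t [ 0.621 -0.34   0.089] w [-0.013  0.009  0.026] rows>=4.3
[0.594 0.203 0.045] 0.628
 t [ 0.681 -0.339  0.117] w [-0.013  0.009  0.026] rows>=4.6
```

{"op": "apply_moves", "data": {"targets": [0.0,-0.35,-0.53,0,0,0,0,0,-0.35,-0.53,0,0,0,0,0,-0.35,-0.53,0,0,0,0,0,-0.35,-0.53,0,0,0,0,0,-0.35,-0.53,0,0,0,0,0.15,-0.35,-0.53,0,0,0,0,0.3,-0.35,-0.53,0,0,0,0,0.36,-0.35,-0.53,0,0,0,0,0.36,-0.35,-0.53,0,0,0,0]}}

```text
clock: 37.65
eef_pos: [0.6161, 0.0419, 0.1287]
tool_rot: [0.536, -0.461, -0.529, -0.469]
ft_force: [-11.4, -4.5, 40.5]
grip_width: 0.0002
```

```bash
python3 - <<'E'
from g import *
o=st();print(w2c(o['eef_pos']));shot('scene','ai',(260,40,460,260),2.7)
for w in [(84,-100,120),(84,-70,115),(84,-40,105),(84,-10,85),(84,5,60),(84,12,45)]:
    p=c2w(w);down(*p,98)
E
```

```text
t=37.65 pos [0.6161 0.0419 0.1287] F [-11.4  -4.5  40.5] w 0.0002 q [ 0.07  0.52  0.14  1.18  0.   -0.07]
[  83.63184163 -150.79038534  128.66408552]
 t [0.035 0.    0.203] w [-0.011 -0.     0.03 ] rows>=1.2
 t [0.055 0.001 0.323] w [-0.011 -0.     0.03 ] rows>=2.0
 t [0.095 0.002 0.443] w [-0.011 -0.     0.03 ] rows>=2.7
 t [0.175 0.004 0.563] w [-0.011 -0.     0.03 ] rows>=3.5
 t [0.275 0.006 0.623] w [-0.011 -0.     0.03 ] rows>=4.1
 t [0.335 0.007 0.651] w [-0.011 -0.     0.03 ] rows>=4.4
```

View pics/ai.png

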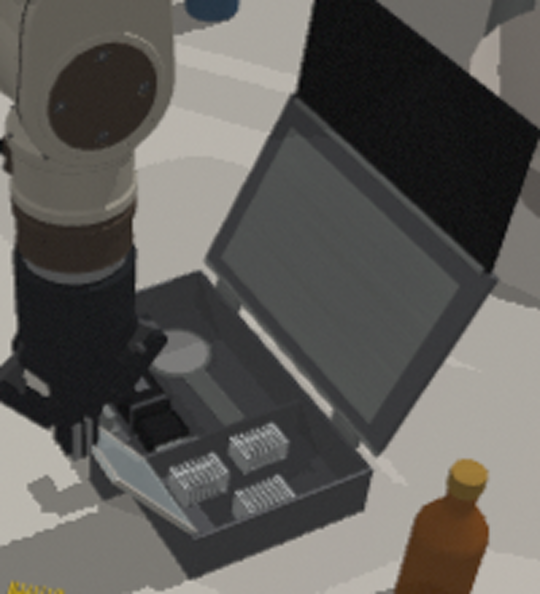

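{"op": "apply_moves", "data": {"targets": [-0.1,0,-0.05,0,0,0,0,-0.2,0,-0.1,0,0,0,0,-0.3,0,-0.15,0,0,0,0,-0.36,0,-0.2,0,0,0,0,-0.36,0,-0.2,0,0,0,0]}}

```text
clock: 38.12
eef_pos: [0.6219, -0.0087, 0.2122]
tool_rot: [0.534, -0.463, -0.53, -0.468]
ft_force: [0.7, -0.0, 0.7]
grip_width: 0.0001
```

```bash
cat > joints.py <<'E'
from h import *
def joints(name,n='top'):
    d=np.load(f"pics/{name}_d.npy");pr,T=camT(n,np.load(f"pics/{name}_T.npy"));c=w2c(cloud(pr,T,d)).reshape(-1,3)
    w=c[(c[:,0]>45)&(c[:,0]<123)&(c[:,1]>-180)&(c[:,1]<-40)&(c[:,2]>50)&(c[:,2]<175)]
    if len(w)>30:
        for a in range(50,170,20):
            q=w[(w[:,2]>=a)&(w[:,2]<a+20)]
            if len(q)>5: print('flap z',a+10,len(q),'y',np.median(q[:,1]).round(1),'ang %.2f'%np.arctan2(np.median(q[:,2])-43,np.median(q[:,1])+73))
E
python3 - <<'E'
from joints import *
o=st();print(w2c(o['eef_pos']));shot('scene','aj',(260,40,460,260),2.7);joints('aj','scene');shot('top','aj2');joints('aj2','top')
E
```

```text
t=38.12 pos [ 0.6219 -0.0087  0.2122] F [ 0.7 -0.   0.7] w 0.0001 q [-0.02  0.49  0.32  1.39  0.   -0.15]
[  82.36847342 -201.65347824  212.18267562]
flap z 60 77 y -84.2 ang 2.14
flap z 80 78 y -98.8 ang 2.17
flap z 100 85 y -113.1 ang 2.19
flap z 120 90 y -127.8 ang 2.19
flap z 140 105 y -140.6 ang 2.20
flap z 60 245 y -83.5 ang 2.11
flap z 80 238 y -97.2 ang 2.16
flap z 100 141 y -110.6 ang 2.17
```

View pics/aj.png

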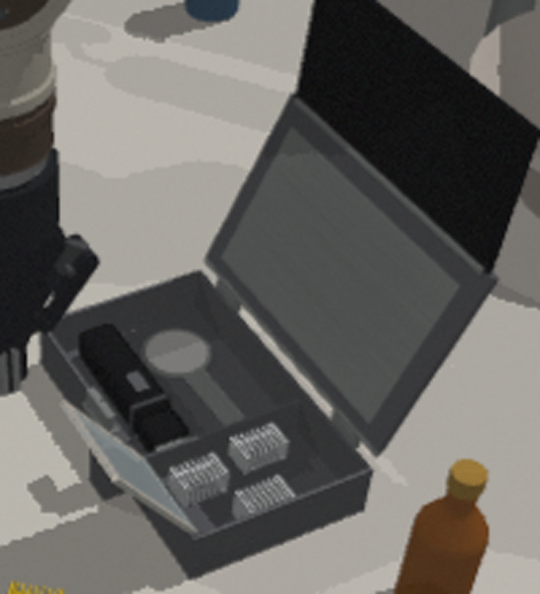

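{"op": "apply_moves", "data": {"targets": [0,0,0,-1,0,0,0,0,0,0,-1,0,0,0,0,0,0,-1,0,0,0,0,0,0,-1,0,0,0]}}

```text
clock: 38.55
eef_pos: [0.6186, -0.0062, 0.2055]
tool_rot: [-0.631, 0.316, 0.633, 0.317]
ft_force: [0.3, -0.4, -0.3]
grip_width: 0.0002
```

{"op": "apply_moves", "data": {"targets": [0,0,0,-1,0,0,0,0,0,0,-1,0,0,0,0,0,0,-1,0,0,0,0,0,0,-1,0,0,0]}}

```text
clock: 38.88
eef_pos: [0.6186, -0.0061, 0.2054]
tool_rot: [-0.69, 0.149, 0.692, 0.151]
ft_force: [0.6, 0.1, -0.2]
grip_width: 0.0002
```

{"op": "apply_moves", "data": {"targets": [0,0,0,-1,0,0,0,0,0,0,-1,0,0,0,0,0,0,-1,0,0,0,0,0,0,-1,0,0,0,0,0,0,-1,0,0,0]}}

```text
clock: 39.3
eef_pos: [0.6187, -0.0063, 0.2056]
tool_rot: [-0.706, -0.025, 0.707, -0.023]
ft_force: [0.5, -0.7, 0.6]
grip_width: -0.0001
```

```bash
python3 - <<'E'
from g import *
o=st();print(w2c(o['eef_pos']))
for w in [(84,-190,212),(84,-190,105)]:
    p=c2w(w);down(*p,188)
E
```

```text
t=39.30 pos [ 0.6187 -0.0063  0.2056] F [ 0.5 -0.7  0.6] w -0.0001 q [-0.01  0.49  0.31  1.39  0.   -1.65]
[  79.48753346 -198.82542378  205.59427632]
 t [-0.026 -0.037 -0.015] w [-0.145  0.004  0.007] rows>=0.6
 t [ 0.402 -0.035 -0.016] w [-0.145  0.004  0.007] rows>=2.4
```

{"op": "apply_moves", "data": {"targets": [0.15,-0.01,-0.016,-0.14,0,0,0,0.3,-0.01,-0.016,-0.14,0,0,0,0.4,-0.01,-0.016,-0.14,0,0,0,0.4,-0.01,-0.016,-0.14,0,0,0,0.4,-0.01,-0.016,-0.14,0,0,0]}}

```text
clock: 39.72
eef_pos: [0.622, -0.004, 0.1057]
tool_rot: [-0.704, -0.048, 0.707, -0.046]
ft_force: [1.1, -0.5, 1.9]
grip_width: -0.0003
```

```bash
python3 - <<'E'
from g import *
o=st();print(w2c(o['eef_pos']),toolT()[:3,1].round(3))
for w in [(84,-140,105),(84,-100,110),(84,-70,110),(84,-40,105),(84,-10,85),(84,5,60),(84,12,45)]:
    p=c2w(w);down(*p,188)
E
```

```text
t=39.72 pos [ 0.622  -0.004   0.1057] F [ 1.1 -0.5  1.9] w -0.0003 q [-0.01  0.56  0.15  1.17  0.   -1.71]
[  83.04452802 -197.00593829  105.72184681] [ 0.132 -0.991 -0.003]
 t [ 0.004 -0.228 -0.002] w [-0.015  0.007  0.007] rows>=1.4
 t [-0.016 -0.388 -0.001] w [-0.015  0.007  0.007] rows>=2.3
 t [-0.015 -0.508 -0.   ] w [-0.015  0.007  0.007] rows>=3.0
 t [ 0.005 -0.628  0.   ] w [-0.015  0.007  0.007] rows>=3.8
 t [ 0.085 -0.748  0.001] w [-0.015  0.007  0.007] rows>=4.5
 t [ 0.186 -0.807  0.001] w [-0.015  0.007  0.007] rows>=5.0
 t [ 0.246 -0.835  0.001] w [-0.015  0.007  0.007] rows>=5.2
```

Push to near upright in gentle rows.

{"op": "apply_moves", "data": {"targets": [0,-0.1,0,0,0,0,0,0,-0.2,0,0,0,0,0,0,-0.26,0,0,0,0,0,0,-0.32,0,0,0,0,0,0,-0.38,0,0,0,0,0,0,-0.42,0,0,0,0,0]}}

```text
clock: 40.22
eef_pos: [0.6153, 0.1002, 0.1183]
tool_rot: [0.712, 0.048, -0.699, 0.046]
ft_force: [-2.2, -2.0, 25.3]
grip_width: 0.0002
```

```bash
python3 - <<'E'
from joints import *
from g import *
o=st();print(w2c(o['eef_pos']));shot('scene','ak',(260,40,460,260),2.7);joints('ak','scene')
for w in [(84,-70,110),(84,-40,105),(84,-10,85),(84,5,60),(84,12,45)]:
    p=c2w(w);down(*p,188)
E
```

```text
t=40.22 pos [0.6153 0.1002 0.1183] F [-2.2 -2.  25.3] w 0.0002 q [ 0.16  0.53  0.14  1.16  0.   -1.54]
[ 90.92629107 -92.89989792 118.30010099]
flap z 60 117 y -76.4 ang 1.77
flap z 80 86 y -77.3 ang 1.69
flap z 100 72 y -78.2 ang 1.66
flap z 120 85 y -79.7 ang 1.65
flap z 140 131 y -93.0 ang 1.77
flap z 160 106 y -102.7 ang 1.81
 t [ 0.033 -0.082  0.032] w [-0.01  -0.042  0.007] rows>=0.6
 t [ 0.054 -0.202  0.033] w [-0.01  -0.042  0.007] rows>=1.3
 t [ 0.134 -0.322  0.036] w [-0.01  -0.042  0.007] rows>=2.1
 t [ 0.234 -0.381  0.038] w [-0.01  -0.042  0.007] rows>=2.7
 t [ 0.294 -0.409  0.039] w [-0.01  -0.042  0.007] rows>=3.0
```

View pics/ak.png

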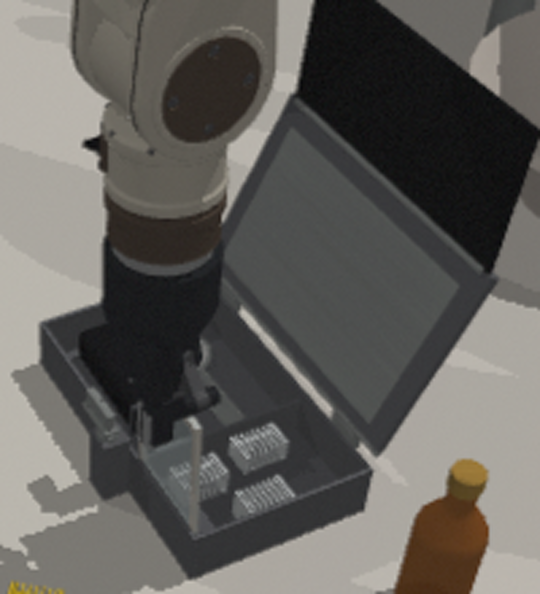

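{"op": "apply_moves", "data": {"targets": [-0.08,0.02,0,0,0,0,0,-0.12,0,0,0,0,0,0,-0.12,0,0,0,0,0,0]}}

```text
clock: 40.52
eef_pos: [0.6126, 0.1006, 0.1431]
tool_rot: [0.709, 0.049, -0.702, 0.046]
ft_force: [0.5, 0.4, -0.4]
grip_width: -0.0001
```

```bash
python3 - <<'E'
from joints import *
from g import *
o=st();print(w2c(o['eef_pos']),o['ft_torque']);shot('scene','al');joints('al','scene')
for w in [(84,-92,138),(84,-65,138),(84,-40,125)]:
    p=c2w(w);down(*p,188)
E
```

```text
t=40.52 pos [0.6126 0.1006 0.1431] F [ 0.5  0.4 -0.4] w -0.0001 q [ 0.16  0.52  0.18  1.22  0.   -1.54]
[ 88.3201258  -92.14289086 143.14830524] [-0.00903849  0.00031129  0.03287044]
flap z 60 127 y -76.0 ang 1.75
flap z 80 131 y -76.6 ang 1.67
flap z 100 117 y -77.1 ang 1.64
flap z 120 86 y -77.7 ang 1.63
flap z 140 81 y -78.3 ang 1.62
flap z 160 148 y -91.3 ang 1.73
 t [ 0.012 -0.002  0.013] w [-0.012 -0.016  0.005] rows>=0.1
 t [ 0.012 -0.11   0.014] w [-0.012 -0.016  0.005] rows>=0.7
 t [ 0.065 -0.21   0.015] w [-0.012 -0.016  0.005] rows>=1.3
```

{"op": "apply_moves", "data": {"targets": [0.006,-0.05,0.01,0,0,0,0,0.012,-0.092,0.012,0,0,0,0,0.03,-0.15,0.013,0,0,0,0,0.048,-0.204,0.014,0,0,0,0,0.08,-0.255,0.014,0,0,0,0,0.112,-0.3,0.015,0,0,0,0,0.112,-0.3,0.015,0,0,0,0]}}

```text
clock: 41.15
eef_pos: [0.5944, 0.1759, 0.1078]
tool_rot: [-0.705, -0.049, 0.706, -0.048]
ft_force: [-0.4, 0.1, -0.2]
grip_width: -0.0003
```

```bash
python3 - <<'E'
from joints import *
from g import *
o=st();print(w2c(o['eef_pos']),o['ft_torque']);shot('scene','am',(260,40,460,260),2.7);
for w in [(84,-17,115),(84,1,92),(84,10,69),(84,14,45)]:
    p=c2w(w);down(*p,188)
E
```

```text
t=41.15 pos [0.5944 0.1759 0.1078] F [-0.4  0.1 -0.2] w -0.0003 q [ 0.29  0.55  0.14  1.16  0.   -1.42]
[ 80.72266509 -15.06683212 107.7526567 ] [ 0.0316105   0.02003957 -0.03026335]
 t [-0.025  0.003 -0.011] w [-0.007  0.001  0.004] rows>=0.2
 t [ 0.067 -0.069 -0.011] w [-0.007  0.001  0.004] rows>=0.6
 t [ 0.159 -0.105 -0.011] w [-0.007  0.001  0.004] rows>=1.1
 t [ 0.255 -0.121 -0.011] w [-0.007  0.001  0.004] rows>=1.7
```

View pics/am.png

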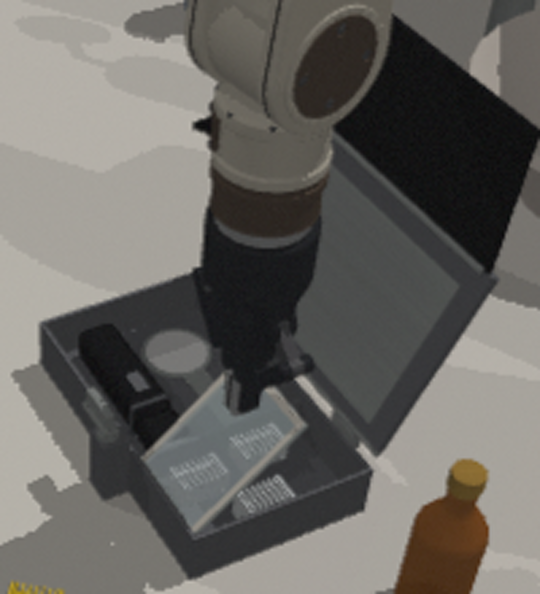

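Flap is folding inward well. Continue down.

{"op": "apply_moves", "data": {"targets": [0.035,-0.04,0,0,0,0,0,0.067,-0.069,0,0,0,0,0,0.11,-0.09,0,0,0,0,0,0.159,-0.105,0,0,0,0,0,0.21,-0.115,0,0,0,0,0,0.245,-0.121,0,0,0,0,0,0.252,-0.121,0,0,0,0,0,0.252,-0.121,0,0,0,0,0]}}

```text
clock: 41.87
eef_pos: [0.5919, 0.203, 0.0466]
tool_rot: [0.706, 0.048, -0.705, 0.047]
ft_force: [0.8, -0.3, 0.4]
grip_width: -0.0001
```

```bash
python3 - <<'E'
from joints import *
from g import *
o=st();print(w2c(o['eef_pos']))
E
```

```text
t=41.87 pos [0.5919 0.203  0.0466] F [ 0.8 -0.3  0.4] w -0.0001 q [ 0.33  0.61  0.08  1.04  0.   -1.37]
[81.99976343 12.12371795 46.5860136 ]
```

{"op": "apply_moves", "data": {"targets": [0.008,-0.03,0,0,0,0,0,0.012,-0.06,0,0,0,0,0,0.014,-0.06,0,0,0,0,0,0.014,-0.06,0,0,0,0,0]}}

```text
clock: 42.2
eef_pos: [0.5912, 0.2192, 0.0451]
tool_rot: [0.707, 0.049, -0.704, 0.046]
ft_force: [-0.3, 0.9, 0.3]
grip_width: 0.0001
```

{"op": "apply_moves", "data": {"targets": [-0.1,0,0,0,0,0,0,-0.3,0.1,0,0,0,0,0,-0.5,0.2,0,0,0,0,0,-0.65,0.2,0,0,0,0,0,-0.8,0.3,0,0,0,0,0,-0.9,0.3,0,0,0,0,0]}}

```text
clock: 42.7
eef_pos: [0.5996, 0.1428, 0.2647]
tool_rot: [0.707, 0.047, -0.704, 0.046]
ft_force: [1.3, -0.2, -0.8]
grip_width: -0.0002
```

```bash
python3 - <<'E'
from joints import *
from g import *
o=st();print(w2c(o['eef_pos']));shot('scene','an',(260,40,460,260),2.7);shot('wrist','an2')
d=np.load('pics/an2_d.npy');pr,T=camT('wrist',np.load('pics/an2_T.npy'));c=w2c(cloud(pr,T,d)).reshape(-1,3)
w=c[(c[:,0]>44)&(c[:,0]<124)&(c[:,1]>-70)&(c[:,1]<50)]
for y in range(-70,50,15):
    q=w[(w[:,1]>=y)&(w[:,1]<y+15)]
    if len(q): print(y,len(q),np.percentile(q[:,2],[10,50,90]).round(1))
E
```

```text
t=42.70 pos [0.5996 0.1428 0.2647] F [ 1.3 -0.2 -0.8] w -0.0002 q [ 0.23  0.47  0.42  1.52  0.   -1.47]
[ 81.29838705 -48.50760443 264.65426879]
-70 28521 [311.5 346.6 363.7]
-55 7765 [ 46.2 334.2 350.2]
-40 817 [44.1 45.1 46.1]
-25 757 [44.1 45.  45.9]
-10 760 [44.1 45.1 46. ]
5 710 [44. 45. 46.]
20 692 [44.1 45.1 46.1]
35 252 [44.4 45.4 46.1]
```

View pics/an.png

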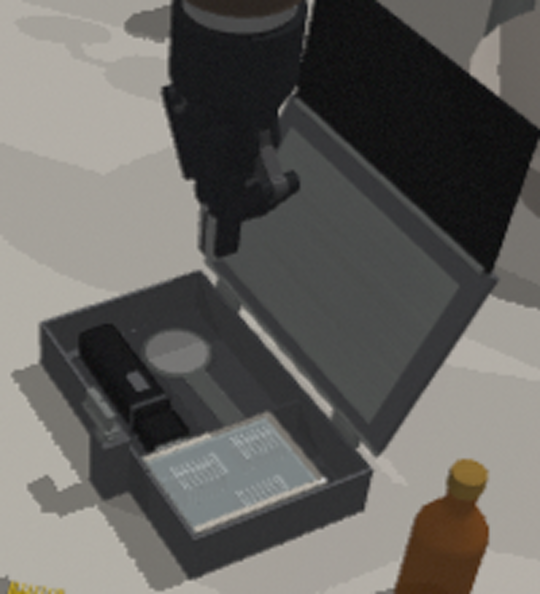

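View pics/an2.png

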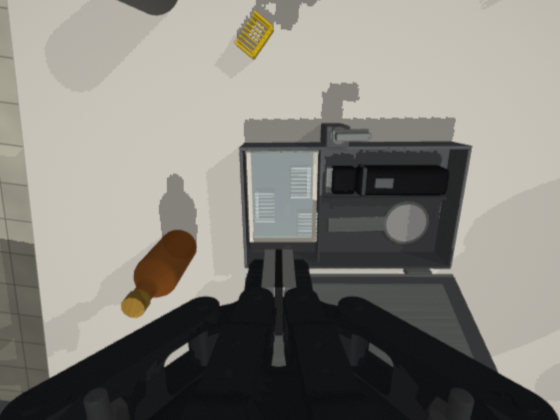

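```bash
python3 - <<'E'
from g import *
o=st()
for w in [(20,-45,370),(0,165,370),(0,165,290)]:
    p=c2w(w);print(p.round(3));down(*p,188)
E
```

```text
t=42.80 pos [0.6037 0.1436 0.2721] F [ 1.3 -0.7  0.8] w 0.0000 q [ 0.23  0.46  0.43  1.52  0.   -1.47]
[0.538 0.138 0.37 ]
 t [-0.396 -0.012  0.254] w [-0.018 -0.039  0.006] rows>=2.8
[0.49  0.343 0.37 ]
 t [-0.396 -0.852  0.341] w [-0.018 -0.039  0.006] rows>=6.0
[0.49  0.343 0.29 ]
 t [-0.076 -0.851  0.347] w [-0.018 -0.039  0.006] rows>=5.5
```

{"op": "apply_moves", "data": {"targets": [-0.2,0,0.15,0,-0.039,0,0,-0.4,-0.01,0.25,0,-0.039,0,0,-0.42,-0.01,0.25,0,-0.039,0,0,-0.42,-0.01,0.25,0,-0.039,0,0,-0.42,-0.01,0.25,0,-0.039,0,0]}}

```text
clock: 43.22
eef_pos: [0.5378, 0.1389, 0.3709]
tool_rot: [-0.702, -0.048, 0.709, -0.046]
ft_force: [0.5, -0.4, -0.4]
grip_width: 0.0004
```

```bash
python3 - <<'E'
from g import *
o=st();print(w2c(o['eef_pos']))
for w in [(0,165,370),(0,165,290)]:
    p=c2w(w);down(*p,188)
E
```

```text
t=43.22 pos [0.5378 0.1389 0.3709] F [ 0.5 -0.4 -0.4] w 0.0004 q [ 0.25  0.36  0.53  1.75  0.   -1.45]
[ 19.4840724  -43.8640523  370.92718875]
 t [ 0.007 -0.835  0.082] w [-0.012  0.018  0.006] rows>=5.0
 t [ 0.327 -0.834  0.08 ] w [-0.012  0.018  0.006] rows>=5.4
```

{"op": "apply_moves", "data": {"targets": [0,-0.835,0.08,0,0.018,0,0,0,-0.835,0.08,0,0.018,0,0,0,-0.835,0.08,0,0.018,0,0,0,-0.835,0.08,0,0.018,0,0,0,-0.835,0.08,0,0.018,0,0,0,-0.835,0.08,0,0.018,0,0,0,-0.835,0.08,0,0.018,0,0,0,-0.835,0.08,0,0.018,0,0]}}

```text
clock: 43.88
eef_pos: [0.4897, 0.3429, 0.3663]
tool_rot: [-0.702, -0.047, 0.709, -0.048]
ft_force: [-0.3, 0.3, 0.1]
grip_width: 0.0002
```

```bash
python3 - <<'E'
from g import *
o=st();print(w2c(o['eef_pos']))
shot('scene','ao',(260,0,480,220),2.7)
for w in [(0,165,290)]:
    p=c2w(w);down(*p,188)
E
```

```text
t=43.88 pos [0.4897 0.3429 0.3663] F [-0.3  0.3  0.1] w 0.0002 q [ 0.61  0.46  0.67  1.79  0.   -1.1 ]
[1.12534427e-01 1.64855625e+02 3.66344634e+02]
 t [ 0.308 -0.004 -0.001] w [-0.014  0.018  0.002] rows>=1.8
```

View pics/ao.png

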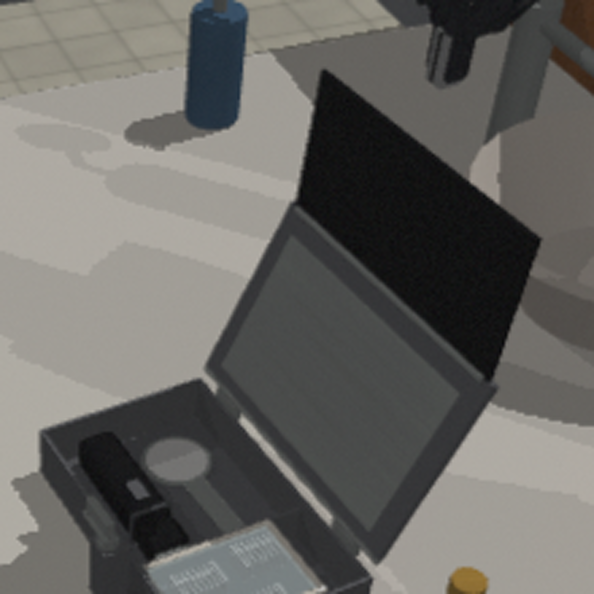

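{"op": "apply_moves", "data": {"targets": [0.13,0,0,0,0,0,0,0.252,0,0,0,0,0,0,0.252,0,0,0,0,0,0,0.252,0.07,0,0,0,0,0,0.252,0.13,0,0,0,0,0,0.258,0.18,0,0,0,0,0,0.264,0.232,0,0,0,0,0,0.264,0.232,0,0,0,0,0]}}

```text
clock: 44.6
eef_pos: [0.4982, 0.2811, 0.3028]
tool_rot: [-0.704, -0.045, 0.708, -0.045]
ft_force: [1.9, -6.1, 9.1]
grip_width: 0.0
```

```bash
cat >> joints.py <<'E'
def prof(name,n,x0,x1,y0,y1,z0,z1,step=15):
    d=np.load(f"pics/{name}_d.npy");pr,T=camT(n,np.load(f"pics/{name}_T.npy"));c=w2c(cloud(pr,T,d)).reshape(-1,3)
    w=c[(c[:,0]>x0)&(c[:,0]<x1)&(c[:,1]>y0)&(c[:,1]<y1)&(c[:,2]>z0)&(c[:,2]<z1)]
    for a in range(z0,z1,step):
        q=w[(w[:,2]>=a)&(w[:,2]<a+step)]
        if len(q)>5: print(a+step/2,len(q),np.percentile(q[:,1],[5,50,95]).round(1))
E
python3 - <<'E'
from joints import *
o=st();print(w2c(o['eef_pos']));shot('scene','ap',(260,0,480,220),2.7);prof('ap','scene',-60,-30,20,180,70,360)
E
```

```text
t=44.60 pos [0.4982 0.2811 0.3028] F [ 1.9 -6.1  9.1] w 0.0000 q [ 0.51  0.38  0.38  1.58  0.   -1.19]
[6.26216390e-02 1.02531405e+02 3.02837111e+02]
77.5 64 [83.6 87.6 92. ]
92.5 78 [ 90.4  95.2 100.3]
107.5 80 [ 99.7 104.8 109.9]
122.5 80 [109.  113.4 118.2]
137.5 83 [118.1 122.9 127.8]
152.5 84 [126.1 131.6 136. ]
167.5 80 [134.5 139.9 144.2]
182.5 96 [143.8 149.  155.5]
197.5 68 [153.  157.1 160. ]
212.5 22 [150.4 153.1 157.3]
227.5 24 [141.8 145.1 148.4]
242.5 24 [132.5 137.  139.2]
257.5 29 [124.  127.8 131.1]
272.5 30 [115.2 119.4 122.8]
287.5 25 [107.2 110.7 113.6]
302.5 38 [102.9 104.9 106.3]
362.5 7 [90.8 92.  93. ]
```

View pics/ap.png

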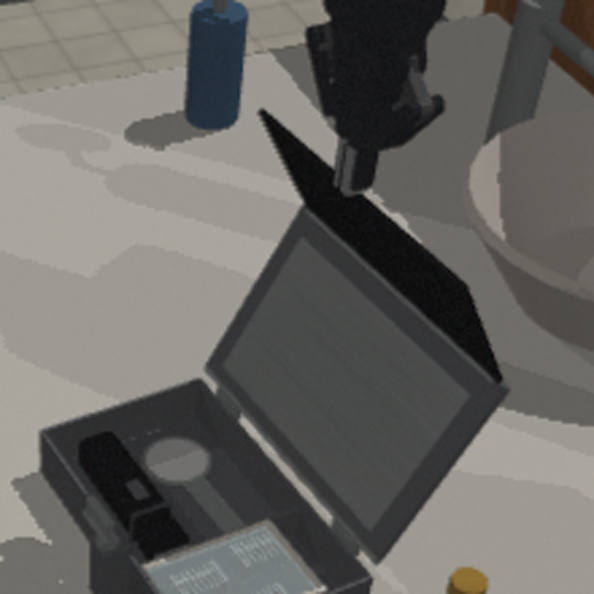

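{"op": "apply_moves", "data": {"targets": [-0.08,0,0,0,0,0,0,-0.14,-0.05,0,0,0,0,0,-0.14,-0.17,0,0,0,0,0,-0.14,-0.19,0,0,0,0,0,-0.14,-0.19,0,0,0,0,0]}}

```text
clock: 45.07
eef_pos: [0.4904, 0.3335, 0.3355]
tool_rot: [-0.702, -0.048, 0.709, -0.048]
ft_force: [0.4, 0.2, -1.1]
grip_width: -0.0001
```

```bash
python3 - <<'E'
from joints import *
from g import *
o=st();print(w2c(o['eef_pos']));shot('scene','aq');prof('aq','scene',-100,-50,20,180,75,350,30)
for w in [(0,150,280),(0,131,276),(0,111,261),(0,96,241),(0,87,217),(0,78,204)]: down(*c2w(w),188)
E
```

```text
t=45.07 pos [0.4904 0.3335 0.3355] F [ 0.4  0.2 -1.1] w -0.0001 q [ 0.59  0.44  0.55  1.69  0.01 -1.11]
[ -0.40414185 155.50730576 335.52386677]
90.0 255 [ 85.9  94.6 103.5]
120.0 259 [103.6 112.2 120.7]
150.0 262 [121.5 129.8 138. ]
180.0 285 [138.6 147.4 156.7]
210.0 115 [147.2 155.9 158.6]
240.0 80 [130.  137.8 145.4]
270.0 90 [113.4 120.8 128.2]
300.0 94 [103.1 106.3 111.2]
 t [ 0.222  0.018 -0.004] w [-0.011  0.02   0.001] rows>=1.3
 t [ 0.238  0.094 -0.005] w [-0.011  0.02   0.001] rows>=1.5
 t [ 0.298  0.174 -0.006] w [-0.011  0.02   0.001] rows>=2.1
 t [ 0.378  0.234 -0.007] w [-0.011  0.02   0.001] rows>=2.7
 t [ 0.474  0.27  -0.008] w [-0.011  0.02   0.001] rows>=3.3
 t [ 0.526  0.306 -0.009] w [-0.011  0.02   0.001] rows>=3.6
```

{"op": "apply_moves", "data": {"targets": [0.15,0,0,0,0,0,0,0.23,0,0,0,0,0,0,0.235,0.05,0,0,0,0,0,0.238,0.094,0,0,0,0,0,0.26,0.135,0,0,0,0,0,0.298,0.174,0,0,0,0,0,0.335,0.205,0,0,0,0,0,0.378,0.234,0,0,0,0,0,0.378,0.234,0,0,0,0,0]}}

```text
clock: 45.87
eef_pos: [0.4986, 0.2716, 0.243]
tool_rot: [-0.703, -0.046, 0.708, -0.046]
ft_force: [0.7, -0.3, -0.2]
grip_width: -0.0
```

```bash
python3 - <<'E'
from joints import *
from g import *
o=st();print(w2c(o['eef_pos']));shot('scene','ar',(260,0,480,220),2.7);prof('ar','scene',-100,-50,20,180,75,350,15)
for w in [(0,87,217),(0,78,204),(0,64.5,191),(0,71,167),(0,85,145)]: down(*c2w(w),188)
E
```

```text
t=45.87 pos [0.4986 0.2716 0.243 ] F [ 0.7 -0.3 -0.2] w -0.0000 q [ 0.5   0.38  0.23  1.43  0.   -1.2 ]
[ -0.93504509  93.07128917 243.01454675]
82.5 121 [85.6 89.8 95. ]
97.5 126 [ 93.5  98.8 103.4]
112.5 127 [102.8 107.7 112.5]
127.5 126 [112.1 116.  120.8]
142.5 135 [120.8 125.1 130.6]
157.5 80 [128.6 132.5 135.6]
217.5 47 [121.5 128.6 142.9]
232.5 110 [ 91.6 105.2 118.8]
247.5 154 [57.2 70.2 88.7]
322.5 15 [81.8 83.5 86.9]
337.5 30 [80.8 85.1 93.2]
 t [ 0.107  0.028 -0.004] w [-0.018  0.013  0.004] rows>=0.7
 t [ 0.159  0.064 -0.005] w [-0.018  0.013  0.004] rows>=1.0
 t [ 0.211  0.119 -0.006] w [-0.018  0.013  0.004] rows>=1.4
 t [ 0.307  0.093 -0.006] w [-0.018  0.013  0.004] rows>=1.9
 t [ 0.395  0.037 -0.006] w [-0.018  0.013  0.004] rows>=2.4
```

View pics/ar.png

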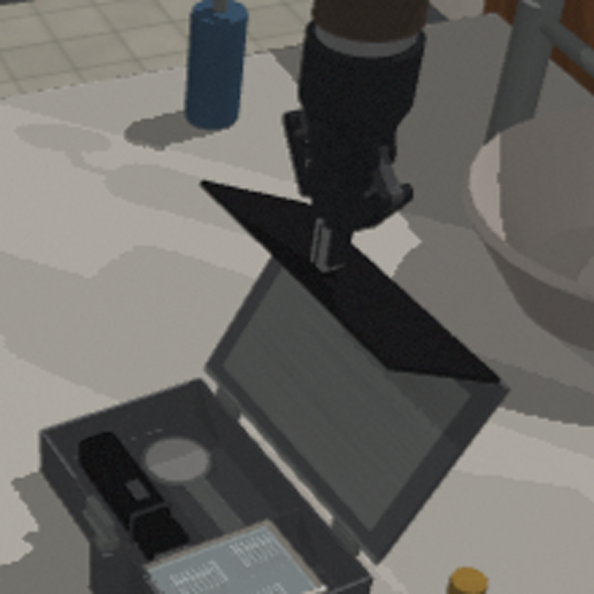

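{"op": "apply_moves", "data": {"targets": [0.06,0.015,0,0,0,0,0,0.107,0.03,0,0,0,0,0,0.14,0.055,0,0,0,0,0,0.17,0.085,0,0,0,0,0,0.211,0.115,0,0,0,0,0,0.255,0.11,0,0,0,0,0,0.3,0.095,0,0,0,0,0,0.3,0.095,0,0,0,0,0]}}

```text
clock: 46.58
eef_pos: [0.5, 0.2502, 0.166]
tool_rot: [-0.702, -0.047, 0.709, -0.047]
ft_force: [-0.6, 0.6, -1.1]
grip_width: -0.0
```

```bash
python3 - <<'E'
from joints import *
from g import *
o=st();print(w2c(o['eef_pos']));shot('scene','as',(260,0,480,220),2.7);prof('as','scene',-100,-50,20,180,75,350,15)
E
```

```text
t=46.58 pos [0.5    0.2502 0.166 ] F [-0.6  0.6 -1.1] w -0.0000 q [ 0.46  0.4   0.05  1.24  0.   -1.24]
[ -2.52197112  71.6830427  166.01256357]
82.5 118 [85.4 89.9 94.7]
97.5 32 [92.1 94.7 96.4]
157.5 237 [56.1 67.2 80.7]
172.5 133 [78.4 87.7 96.1]
202.5 11 [154.1 160.5 167.1]
247.5 16 [59.4 60.9 67.8]
262.5 21 [59.6 63.9 69.3]
```

View pics/as.png

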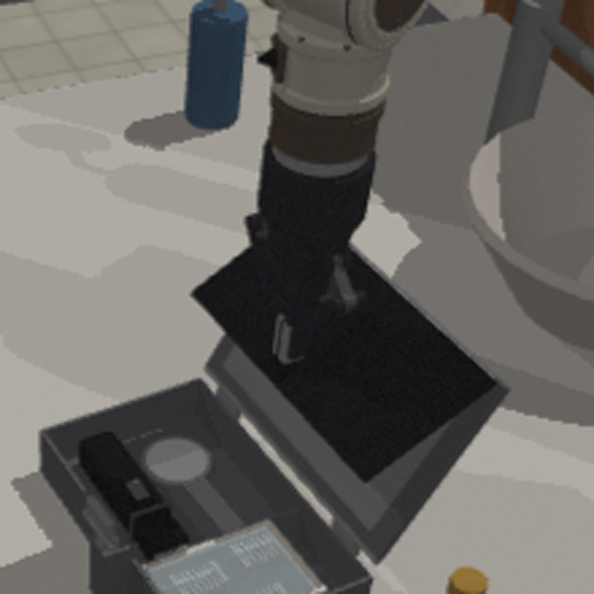

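{"op": "apply_moves", "data": {"targets": [0.042,-0.026,0,0,0,0,0,0.084,-0.053,0,0,0,0,0,0.115,-0.09,0,0,0,0,0,0.148,-0.125,0,0,0,0,0,0.15,-0.13,0,0,0,0,0,0.15,-0.13,0,0,0,0,0]}}

```text
clock: 47.13
eef_pos: [0.4966, 0.2815, 0.1315]
tool_rot: [-0.704, -0.045, 0.707, -0.049]
ft_force: [0.3, -10.5, 11.2]
grip_width: -0.0003
```

```bash
python3 - <<'E'
from joints import *
from g import *
o=st();print(w2c(o['eef_pos']));shot('scene','at',(260,0,480,220),2.7);prof('at','scene',-100,-50,20,180,75,350,15)
E
```

```text
t=47.13 pos [0.4966 0.2815 0.1315] F [  0.3 -10.5  11.2] w -0.0003 q [ 0.52  0.44  0.03  1.16 -0.   -1.19]
[ -1.5090066  103.06456102 131.47093821]
82.5 114 [85.4 90.1 94.9]
97.5 91 [ 93.6  97.8 100.7]
112.5 118 [ 97.7 102.  106.4]
127.5 131 [105.3 110.9 115.8]
142.5 101 [114.3 118.6 124.3]
157.5 17 [121.6 124.9 130.9]
217.5 27 [ 91.1  93.1 100.1]
232.5 7 [ 92.3  95.4 101.1]
```

View pics/at.png

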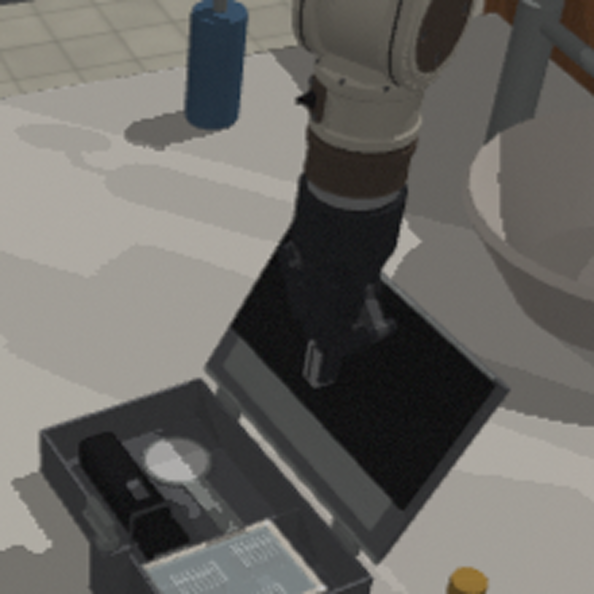

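{"op": "apply_moves", "data": {"targets": [-0.05,0.05,0,0,0,0,0,-0.15,0.12,0,0,0,0,0,-0.3,0.12,0,0,0,0,0,-0.45,0.12,0,0,0,0,0,-0.55,0.12,0,0,0,0,0,-0.55,0.12,0,0,0,0,0]}}

```text
clock: 47.68
eef_pos: [0.5035, 0.2554, 0.2743]
tool_rot: [0.707, 0.05, -0.704, 0.045]
ft_force: [1.1, -0.6, -0.1]
grip_width: -0.0001
```

```bash
python3 - <<'E'
from joints import *
from g import *
o=st();print(w2c(o['eef_pos']));shot('scene','au',(260,0,480,220),2.7);prof('au','scene',-100,-50,20,180,75,350,15)
P=np.load('pics/a_scene_P.npy').reshape(-1,3);w=P[(P[:,1]>.38)&(P[:,1]<.7)&(P[:,0]>.3)&(P[:,0]<.7)&(P[:,2]>.02)&(P[:,2]<.4)]
for y in np.arange(.38,.7,.03):
    q=w[(w[:,1]>=y)&(w[:,1]<y+.03)]
    if len(q)>5: print(y.round(2),len(q),q[:,2].max().round(3),q[:,0].min().round(2),q[:,0].max().round(2))
for w in [(0,195,270),(0,195,180),(0,136,195)]: print(c2w(w));down(*c2w(w),188)
E
```

```text
t=47.68 pos [0.5035 0.2554 0.2743] F [ 1.1 -0.6 -0.1] w -0.0001 q [ 0.47  0.35  0.27  1.48  0.01 -1.24]
[  1.69271022  76.28991953 274.33136999]
82.5 125 [85.4 89.9 95.8]
97.5 88 [ 93.1  97.6 100.1]
112.5 125 [ 97.2 102.1 107. ]
127.5 125 [105.3 110.3 115.2]
142.5 138 [114.1 119.  124.5]
157.5 135 [123.6 128.2 133.1]
172.5 139 [132.  137.4 142.3]
187.5 125 [141.3 145.6 150.1]
202.5 82 [149.  153.5 163.6]
0.53 322 0.111 0.3 0.42
0.56 397 0.112 0.3 0.46
0.59 343 0.11 0.36 0.48
0.62 267 0.111 0.41 0.58
0.65 558 0.111 0.3 0.64
0.68 200 0.111 0.44 0.63
[0.48536236 0.37271646 0.27      ]
 t [ 0.008 -0.476  0.005] w [-0.011  0.001  0.011] rows>=2.9
[0.48536236 0.37271646 0.18      ]
 t [ 0.368 -0.474  0.005] w [-0.011  0.001  0.011] rows>=3.6
[0.49354298 0.31428635 0.195     ]
 t [ 0.306 -0.238  0.004] w [-0.011  0.001  0.011] rows>=2.3
```

View pics/au.png

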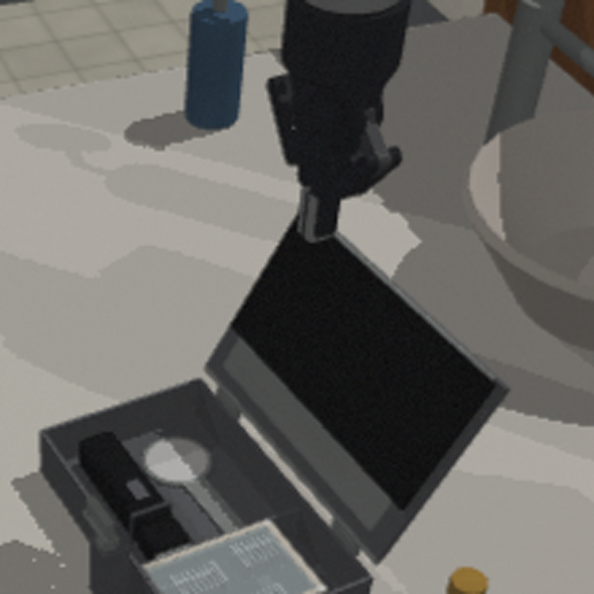

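{"op": "apply_moves", "data": {"targets": [0,-0.16,0,0,0,0,0,0,-0.32,0,0,0,0,0,0,-0.476,0,0,0,0,0,0,-0.476,0,0,0,0,0,0,-0.476,0,0,0,0,0,0.15,-0.476,0,0,0,0,0,0.3,-0.476,0,0,0,0,0,0.34,-0.476,0,0,0,0,0,0.34,-0.476,0,0,0,0,0]}}

```text
clock: 48.48
eef_pos: [0.482, 0.3687, 0.1781]
tool_rot: [-0.7, -0.045, 0.711, -0.048]
ft_force: [-0.2, -0.4, -0.0]
grip_width: -0.0001
```

```bash
python3 - <<'E'
from joints import *
from g import *
o=st();print(w2c(o['eef_pos']));shot('scene','av',(260,0,480,220),2.7)
for w in [(0,175,190),(0,136,195),(0,110,200),(0,88,200),(0,68,198),(0,47,192)]: down(*c2w(w),188)
E
```

```text
t=48.48 pos [0.482  0.3687 0.1781] F [-0.2 -0.4 -0. ] w -0.0001 q [ 0.65  0.49  0.23  1.33  0.01 -1.05]
[ -3.84778361 191.50689309 178.12351417]
 t [-0.035  0.07  -0.008] w [-0.014  0.023 -0.   ] rows>=0.5
 t [-0.055  0.226 -0.009] w [-0.014  0.023 -0.   ] rows>=1.4
 t [-0.075  0.33  -0.009] w [-0.014  0.023 -0.   ] rows>=2.0
 t [-0.075  0.418 -0.01 ] w [-0.014  0.023 -0.   ] rows>=2.5
 t [-0.067  0.498 -0.011] w [-0.014  0.023 -0.   ] rows>=3.0
 t [-0.043  0.582 -0.012] w [-0.014  0.023 -0.   ] rows>=3.5
```

View pics/av.png

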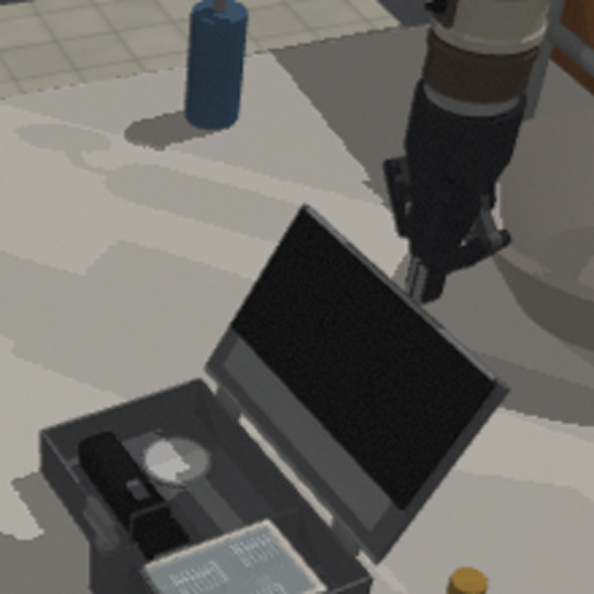

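Tip is behind the lid. Push it forward slowly.

{"op": "apply_moves", "data": {"targets": [-0.03,0.05,0,0,0,0,0,-0.04,0.1,0,0,0,0,0,-0.05,0.15,0,0,0,0,0,-0.06,0.2,0,0,0,0,0,-0.07,0.25,0,0,0,0,0,-0.08,0.3,0,0,0,0,0,-0.08,0.3,0,0,0,0,0]}}

```text
clock: 49.12
eef_pos: [0.4975, 0.2964, 0.2082]
tool_rot: [0.706, 0.048, -0.705, 0.044]
ft_force: [-0.3, 0.1, 0.1]
grip_width: -0.0
```

```bash
python3 - <<'E'
from joints import *
from g import *
o=st();print(w2c(o['eef_pos']));shot('scene','aw',(260,0,480,220),2.7);prof('aw','scene',-100,-50,-20,180,75,350,15)
for w in [(0,88,200),(0,68,198),(0,47,192)]: down(*c2w(w),188)
E
```

```text
t=49.12 pos [0.4975 0.2964 0.2082] F [-0.3  0.1  0.1] w -0.0000 q [ 0.53  0.41  0.18  1.34  0.01 -1.17]
[  1.39251914 117.69838181 208.17471042]
82.5 71 [78.6 80.3 82. ]
97.5 57 [80.2 81.8 83.8]
112.5 71 [77.8 79.4 81.4]
127.5 86 [79.3 81.6 83.3]
142.5 83 [81.5 83.2 85.1]
157.5 92 [83.4 85.4 87.3]
172.5 91 [85.3 87.3 89.4]
187.5 94 [87.3 89.3 92.1]
202.5 96 [89.2 91.2 93.5]
217.5 160 [ 91.2  95.6 105.9]
292.5 18 [105.  106.7 110.6]
307.5 10 [105.3 108.8 114.6]
 t [0.027 0.119 0.002] w [-0.017  0.001  0.009] rows>=0.7
 t [0.034 0.199 0.001] w [-0.017  0.001  0.009] rows>=1.2
 t [0.058 0.283 0.001] w [-0.017  0.001  0.009] rows>=1.7
```

View pics/aw.png

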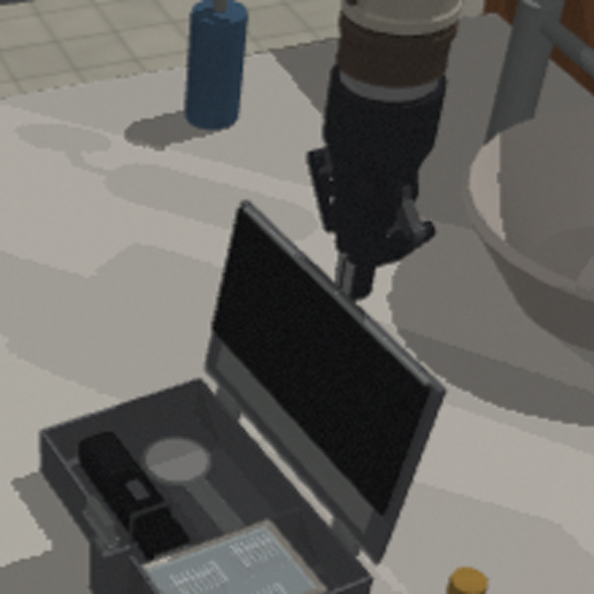

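{"op": "apply_moves", "data": {"targets": [0.014,0.06,0,0,0,0,0,0.027,0.119,0,0,0,0,0,0.034,0.16,0,0,0,0,0,0.038,0.2,0,0,0,0,0,0.048,0.24,0,0,0,0,0,0.06,0.283,0,0,0,0,0,0.08,0.32,0,0,0,0,0,0.1,0.359,0,0,0,0,0,0.122,0.395,0,0,0,0,0,0.145,0.43,0,0,0,0,0,0.145,0.43,0,0,0,0,0]}}

```text
clock: 50.08
eef_pos: [0.5078, 0.1881, 0.1641]
tool_rot: [-0.702, -0.046, 0.709, -0.047]
ft_force: [-0.3, -0.1, -0.7]
grip_width: -0.0005
```

```bash
python3 - <<'E'
from joints import *
from g import *
o=st();print(w2c(o['eef_pos']));shot('scene','ax',(260,0,480,220),2.7);
for w in [(0,-5,158),(0,-19,142),(0,-30,123),(0,-38,105),(0,-46,78),(0,-50,63)]: down(*c2w(w),188)
E
```

```text
t=50.08 pos [0.5078 0.1881 0.1641] F [-0.3 -0.1 -0.7] w -0.0005 q [ 0.35  0.37  0.    1.22  0.   -1.35]
[ -3.39400902   9.09184124 164.05564207]
 t [ 0.025  0.059 -0.016] w [-0.016  0.024  0.   ] rows>=0.4
 t [ 0.089  0.115 -0.017] w [-0.016  0.024  0.   ] rows>=0.9
 t [ 0.165  0.159 -0.018] w [-0.016  0.024  0.   ] rows>=1.4
 t [ 0.237  0.191 -0.019] w [-0.016  0.024  0.   ] rows>=1.8
 t [ 0.345  0.223 -0.021] w [-0.016  0.024  0.   ] rows>=2.5
 t [ 0.405  0.239 -0.022] w [-0.016  0.024  0.   ] rows>=2.8
```

View pics/ax.png

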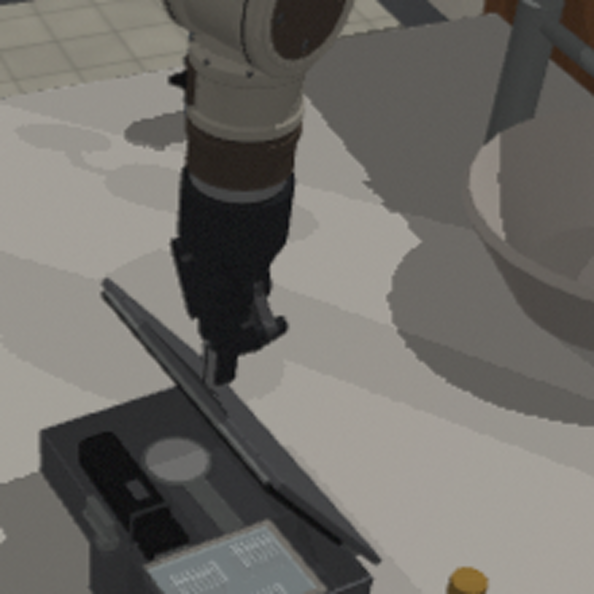

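{"op": "apply_moves", "data": {"targets": [0.025,0.059,-0.016,0,0,0,0,0.055,0.09,-0.016,0,0,0,0,0.089,0.115,-0.016,0,0,0,0,0.125,0.138,-0.016,0,0,0,0,0.165,0.159,-0.016,0,0,0,0,0.2,0.176,-0.016,0,0,0,0,0.237,0.191,-0.016,0,0,0,0,0.29,0.208,-0.016,0,0,0,0,0.345,0.223,-0.016,0,0,0,0,0.385,0.235,-0.016,0,0,0,0,0.395,0.239,-0.016,0,0,0,0]}}

```text
clock: 51.05
eef_pos: [0.5186, 0.1318, 0.0649]
tool_rot: [-0.702, -0.048, 0.709, -0.046]
ft_force: [-1.1, 2.6, 2.7]
grip_width: 0.0001
```

```bash
python3 - <<'E'
from joints import *
from g import *
o=st();print(w2c(o['eef_pos']));shot('scene','ay',(220,40,460,260),2.7);shot('wrist','ay2')
d=np.load('pics/ay_d.npy');pr,T=camT('scene');c=w2c(cloud(pr,T,d)).reshape(-1,3)
w=c[(abs(c[:,0]+80)<40)&(abs(c[:,1])<79)]
for y in range(-78,78,20):
    q=w[(w[:,1]>=y)&(w[:,1]<y+20)]
    if len(q): print(y,len(q),np.percentile(q[:,2],[10,50,90]).round(1))
E
```

```text
t=51.05 pos [0.5186 0.1318 0.0649] F [-1.1  2.6  2.7] w 0.0001 q [ 0.25  0.45 -0.16  0.98  0.   -1.46]
[ -0.46629286 -48.21181403  64.91535227]
-78 245 [62.3 64.4 67.2]
-58 215 [62.4 64.1 66. ]
-38 75 [62.2 64.2 66. ]
2 10 [62.3 63.7 66.3]
22 86 [61.7 63.6 65.3]
42 142 [61.6 63.5 65.1]
62 145 [61.6 63.4 65.2]
```

View pics/ay.png

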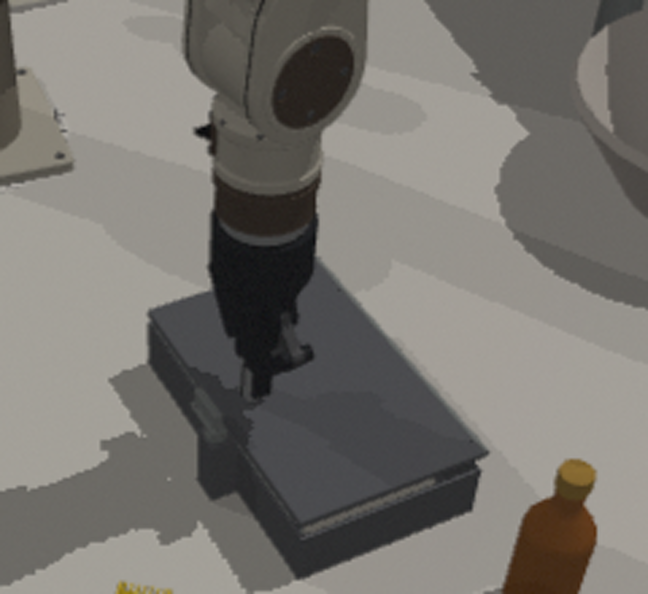

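{"op": "apply_moves", "data": {"targets": [0.008,0.05,0,0,0,0,0,0.014,0.06,0,0,0,0,0,0.014,0.06,0,0,0,0,0,0.014,0.06,0,0,0,0,0]}}

```text
clock: 51.48
eef_pos: [0.5222, 0.1164, 0.0641]
tool_rot: [-0.703, -0.047, 0.708, -0.046]
ft_force: [-0.8, -1.0, 2.4]
grip_width: -0.0001
```

{"op": "apply_moves", "data": {"targets": [-0.1,0,0,0,0,0,0,-0.25,0,0,0,0,0,0,-0.4,0,0,0,0,0,0,-0.5,0.1,0,0,0,0,0,-0.5,0.1,0,0,0,0,0]}}

```text
clock: 51.9
eef_pos: [0.5302, 0.0904, 0.1953]
tool_rot: [0.707, 0.047, -0.704, 0.046]
ft_force: [0.7, 0.8, 0.3]
grip_width: 0.0
```

```bash
python3 - <<'E'
from joints import *
from g import *
o=st();print(w2c(o['eef_pos']));shot('scene','az',(220,40,460,260),2.7);shot('wrist','az2');shot('top','az3')
for n,k in [('az','scene'),('az2','wrist'),('az3','top')]:
    d=np.load(f'pics/{n}_d.npy');pr,T=camT(k,np.load(f'pics/{n}_T.npy'));c=w2c(cloud(pr,T,d)).reshape(-1,3)
    w=c[(c[:,0]>-30)&(c[:,0]<60)&(c[:,1]>-130)&(c[:,1]<-82)&(c[:,2]>75)&(c[:,2]<95)]
    if len(w)>20: print(k,len(w),w.mean(0).round(1),cv2.minAreaRect(w[:,:2].astype(np.float32)))
    w=c[(abs(c[:,0]+80)<40)&(abs(c[:,1])<79)&(c[:,2]<75)&(c[:,2]>50)]
    for y in (-75,-40,0,40,60):
        q=w[(w[:,1]>=y)&(w[:,1]<y+15)]
        if len(q)>9: print(k,y,len(q),np.median(q[:,2]).round(1))
E
```

```text
t=51.90 pos [0.5302 0.0904 0.1953] F [0.7 0.8 0.3] w 0.0000 q [ 0.17  0.33  0.03  1.27  0.   -1.53]
[  5.27823397 -90.80438739 195.28953752]
scene 85 [ 14.5 -95.3  83.4] ((12.260374069213867, -94.51165008544922), (35.61892318725586, 9.571632385253906), 0.6229063272476196)
scene -75 163 63.3
scene -40 159 63.3
scene 0 158 63.1
scene 40 150 63.1
scene 60 155 63.5
wrist 525 [ 11.  -96.7  85.2] ((11.141463279724121, -95.51432037353516), (35.62468719482422, 8.360450744628906), 0.6871147751808167)
wrist -75 1361 63.9
wrist -40 1227 64.0
wrist 0 1054 64.0
wrist 60 21 64.1
```

View pics/az2.png

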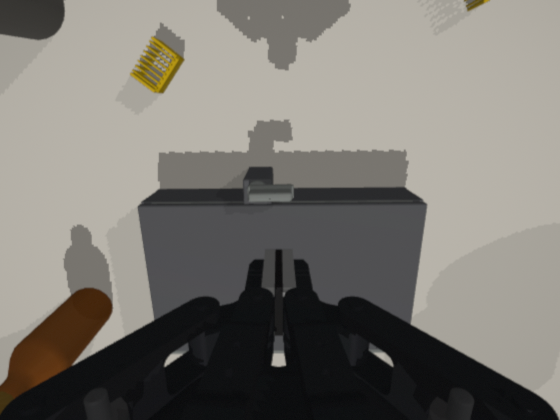

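```bash
python3 - <<'E'
from g import *
o=st();print(w2c(o['eef_pos']))
for w in [(0,-130,195),(0,-130,77)]: down(*c2w(w),188)
E
```

```text
t=52.05 pos [0.5259 0.092  0.1883] F [-0.   1.   0.5] w 0.0001 q [ 0.17  0.33  0.02  1.26  0.   -1.53]
[  1.22796512 -88.59681432 188.33142419]
 t [-0.027  0.166  0.004] w [-0.014  0.015  0.004] rows>=1.0
 t [0.445 0.167 0.001] w [-0.014  0.015  0.004] rows>=2.8
```

{"op": "apply_moves", "data": {"targets": [0,0.167,0,0,0.01,0,0,0,0.167,0,0,0.01,0,0,0.15,0.167,0,0,0.01,0,0,0.3,0.167,0,0,0.01,0,0,0.41,0.167,0,0,0.01,0,0,0.445,0.167,0,0,0.01,0,0,0.445,0.167,0,0,0.01,0,0]}}

```text
clock: 52.63
eef_pos: [0.527, 0.051, 0.0731]
tool_rot: [-0.701, -0.048, 0.71, -0.047]
ft_force: [0.7, -0.3, 0.7]
grip_width: -0.0001
```

```bash
python3 - <<'E'
from g import *
o=st();print(w2c(o['eef_pos']));shot('wrist','ba')
for w in [(0,-108,76),(-4,-100,76),(-6.5,-92.7,76),(-4.6,-83,76),(.5,-74,76),(8,-71,76)]: down(*c2w(w),188)
E
```

```text
t=52.63 pos [0.527  0.051  0.0731] F [ 0.7 -0.3  0.7] w -0.0001 q [ 0.1   0.43 -0.16  0.99  0.   -1.61]
[  -3.33804372 -129.39605148   73.13242308]
 t [-0.001 -0.086 -0.004] w [-0.012  0.014  0.005] rows>=0.5
 t [-0.001 -0.118  0.012] w [-0.012  0.014  0.005] rows>=0.7
 t [-0.001 -0.147  0.022] w [-0.012  0.014  0.005] rows>=0.9
 t [-0.001 -0.186  0.015] w [-0.012  0.014  0.005] rows>=1.1
 t [-0.001 -0.222 -0.005] w [-0.012  0.014  0.005] rows>=1.3
 t [-0.001 -0.234 -0.035] w [-0.012  0.014  0.005] rows>=1.4
```

View pics/ba.png

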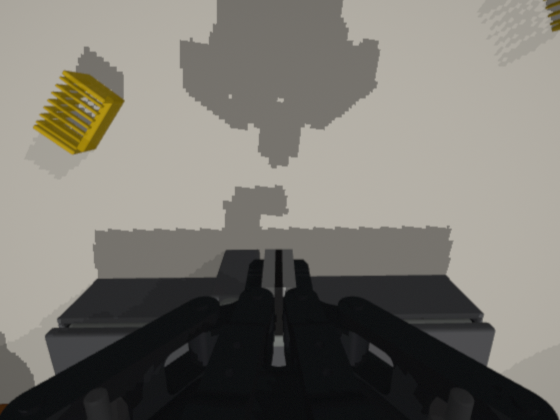

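{"op": "apply_moves", "data": {"targets": [-0.01,-0.05,0,0,0,0,0,-0.01,-0.086,-0.004,0,0,0,0,-0.01,-0.102,0.004,0,0,0,0,-0.01,-0.118,0.012,0,0,0,0,-0.01,-0.133,0.018,0,0,0,0,-0.01,-0.147,0.022,0,0,0,0,-0.01,-0.166,0.02,0,0,0,0,-0.01,-0.186,0.015,0,0,0,0,-0.01,-0.205,0.006,0,0,0,0,-0.01,-0.222,-0.005,0,0,0,0,-0.01,-0.23,-0.02,0,0,0,0,-0.01,-0.234,-0.03,0,0,0,0]}}

```text
clock: 53.68
eef_pos: [0.5311, 0.1108, 0.0804]
tool_rot: [-0.705, -0.048, 0.706, -0.046]
ft_force: [-1.4, -0.6, 5.8]
grip_width: 0.0002
```

```bash
python3 - <<'E'
from joints import *
o=st();print(w2c(o['eef_pos']));shot('wrist','bb');shot('scene','bb2',(220,40,460,260),2.7)
for n,k in [('bb2','scene'),('bb','wrist')]:
    d=np.load(f'pics/{n}_d.npy');pr,T=camT(k,np.load(f'pics/{n}_T.npy'));c=w2c(cloud(pr,T,d)).reshape(-1,3)
    w=c[(c[:,0]>10)&(c[:,0]<60)&(c[:,1]>-130)&(c[:,1]<-50)&(c[:,2]>77)&(c[:,2]<92)]
    if len(w)>20: print(k,len(w),w.mean(0).round(1),cv2.minAreaRect(w[:,:2].astype(np.float32)))
E
```

```text
t=53.68 pos [0.5311 0.1108 0.0804] F [-1.4 -0.6  5.8] w 0.0002 q [ 0.2   0.44 -0.13  1.01  0.   -1.5 ]
[  9.03199777 -70.7080331   80.40716739]
scene 105 [ 23.8 -82.1  84.3] ((21.501720428466797, -81.8051528930664), (15.326672554016113, 36.9252815246582), 10.048624992370605)
wrist 1152 [ 21.2 -89.   86. ] ((18.34827423095703, -86.4633560180664), (15.794404029846191, 31.437740325927734), 5.519381999969482)
```

View pics/bb2.png

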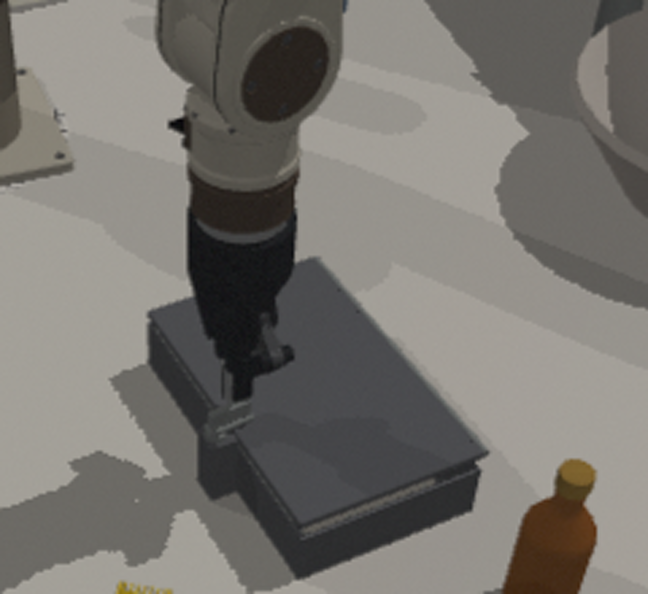

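{"op": "apply_moves", "data": {"targets": [0,0,-0.015,0,0,0,0,0,0,-0.03,0,0,0,0,0,0,-0.03,0,0,0,0]}}

```text
clock: 54.03
eef_pos: [0.5349, 0.1117, 0.0803]
tool_rot: [-0.702, -0.049, 0.709, -0.046]
ft_force: [-10.6, -0.7, 13.0]
grip_width: 0.0001
```

```bash
python3 - <<'E'
from joints import *
o=st();print(w2c(o['eef_pos']));
E
```

```text
t=54.03 pos [0.5349 0.1117 0.0803] F [-10.6  -0.7  13. ] w 0.0001 q [ 0.2   0.45 -0.11  1.02  0.   -1.5 ]
[ 12.81697444 -70.38039537  80.25655753]
```

{"op": "apply_moves", "data": {"targets": [0,0,0.04,0,0,0,0,-0.02,0,0.1,0,0,0,0,-0.15,0,0.15,0,0,0,0,-0.3,0,0.2,0,0,0,0,-0.45,0,0.3,0,0,0,0,-0.6,-0.1,0.4,0,0,0,0,-0.6,-0.1,0.4,0,0,0,0]}}

```text
clock: 54.62
eef_pos: [0.4356, 0.1241, 0.2348]
tool_rot: [0.707, 0.049, -0.704, 0.045]
ft_force: [0.7, -0.5, 0.2]
grip_width: 0.0003
```

```bash
python3 - <<'E'
from joints import *
from objs import find
o=st();shot('top','bc',(130,140,350,320),3.3);shot('scene','bc2',(220,40,460,260),2.7);shot('wrist','bc3')
for n,k in [('bc2','scene'),('bc','top'),('bc3','wrist')]:
    d=np.load(f'pics/{n}_d.npy');pr,T=camT(k,np.load(f'pics/{n}_T.npy'));c=w2c(cloud(pr,T,d)).reshape(-1,3)
    w=c[(c[:,0]>0)&(c[:,0]<50)&(c[:,1]>-110)&(c[:,1]<-50)&(c[:,2]>78)&(c[:,2]<92)]
    if len(w)>20:
        v=np.linalg.svd(w[:,:2]-w[:,:2].mean(0))[2][0];print(k,len(w),w.mean(0).round(1),cv2.minAreaRect(w[:,:2].astype(np.float32)),'axis deg',np.degrees(np.arctan2(v[1],v[0])))
    w=c[(abs(c[:,0])<120)&(abs(c[:,1])<79)&(c[:,2]<72)&(c[:,2]>50)]
    for y in (-75,-40,0,40,60):
        q=w[(w[:,1]>=y)&(w[:,1]<y+15)]
        if len(q)>9: print(k,y,len(q),np.median(q[:,2]).round(1))
find('bc')
E
```

```text
t=54.62 pos [0.4356 0.1241 0.2348] F [ 0.7 -0.5  0.2] w 0.0003 q [ 0.27  0.14 -0.11  1.32  0.   -1.43]
scene 82 [ 24.8 -83.1  84.3] ((23.575088500976562, -82.35782623291016), (12.97459602355957, 35.730560302734375), 2.0544748306274414) axis deg -86.50487818670875
scene -75 517 63.3
scene -40 545 63.4
scene 0 537 63.3
scene 40 512 63.4
scene 60 516 63.3
top 83 [ 21.  -81.8  86.1] ((21.395822525024414, -81.35125732421875), (8.45512580871582, 35.75762176513672), 2.19970703125) axis deg 92.28368577201077
top -75 883 64.1
top -40 756 64.0
top 0 501 63.9
top 40 534 63.9
top 60 471 64.0
wrist 444 [ 21.  -83.8  85.4] ((21.97296142578125, -83.50054931640625), (8.46346378326416, 35.2174072265625), 2.7446577548980713) axis deg 92.58731433483821
wrist -75 3433 64.0
wrist -40 3326 64.0
wrist 0 2947 64.0
wrist 40 1942 64.1
wrist 60 1724 64.1
px [309. 105.] n 247 h 41.1 c [789.3 -44.4] size [31.8 59.1] longax 81.8 sat 26
px [382. 129.] n 244 h 39.0 c [ 746.4 -199.6] size [23.1 55. ] longax 36.2 sat 30
px [305. 127.] n 84 h 41.7 c [749.  -38.7] size [15.2 54.5] longax 81.6 sat 27
px [162. 143.] n 152 h 41.1 c [722.4 265.7] size [20.  49.7] longax 137.2 sat 221
px [289. 172.] n 257 h 27.2 c [653.6  -2.9] size [25.2 39.9] longax 58.7 sat 159
px [346. 305.] n 266 h 27.5 c [ 377.  -111.7] size [25.5 39.9] longax 127.2 sat 157
```

View pics/bc.png

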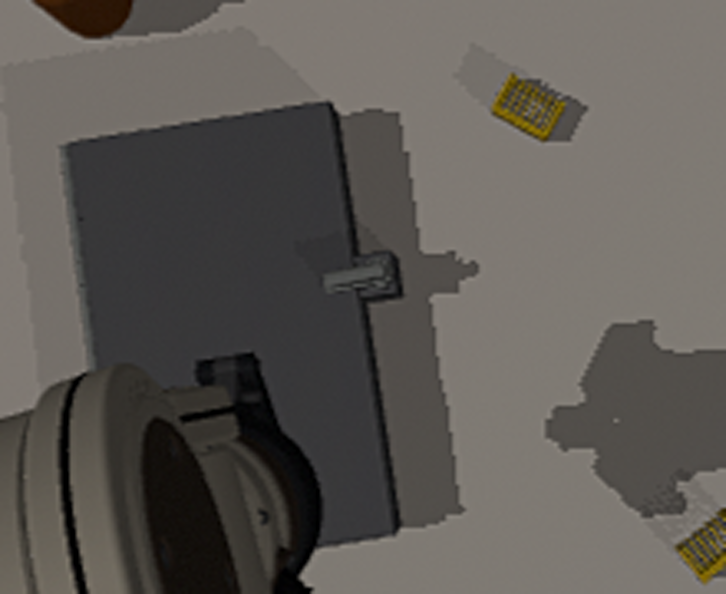

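View pics/bc2.png

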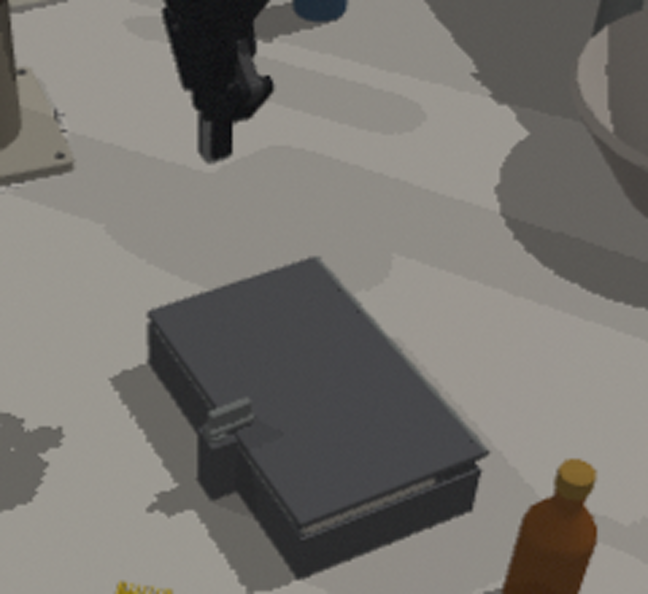

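```bash
python3 - <<'E'
import cv2
a=cv2.imread('pics/ax_raw.png')
b=cv2.convertScaleAbs(a[95:215,290:410],alpha=2.2)
cv2.imwrite('pics/bd.png',cv2.resize(b,None,fx=5,fy=5,interpolation=cv2.INTER_CUBIC))
a=cv2.imread('pics/bc2_raw.png')
b=cv2.convertScaleAbs(a[130:260,270:405],alpha=2.5)
cv2.imwrite('pics/be.png',cv2.resize(b,None,fx=4.5,fy=4.5,interpolation=cv2.INTER_CUBIC))
E
```

```text
(no output)
```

View pics/bd.png

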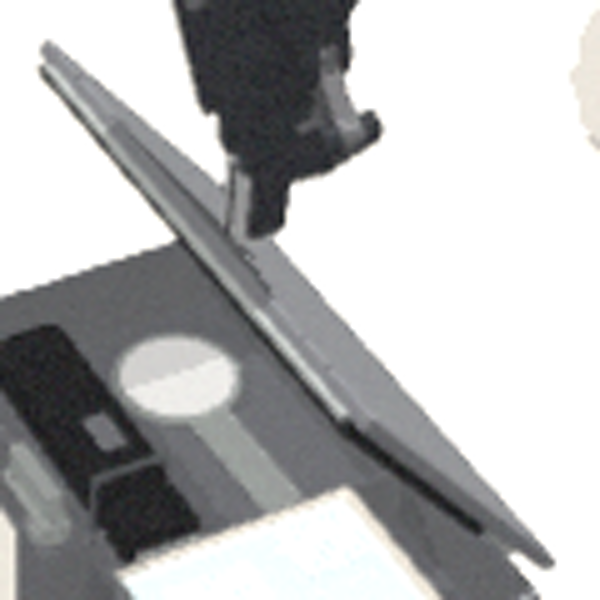

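View pics/be.png

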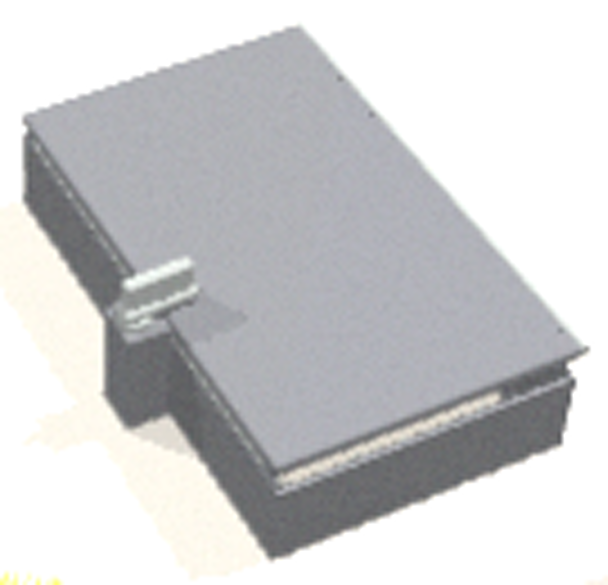

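```bash
python3 - <<'E'
from h import *
st();print(bot.job_done())
E
```

```text
t=54.77 pos [0.4364 0.1231 0.2304] F [ 0.4  0.4 -0.8] w 0.0004 q [ 0.27  0.15 -0.11  1.31  0.   -1.43]
the job is handed in; nothing more can be done
None
```

I packed and closed the grooming case and handed the job in at 54.8 s. I pressed too hard on the clear flap once: the wrist read 40.5 N upward, against the 40 N limit for pressing with the arm or gripper body.

**What I did:** The trimmer, all three clear guards and the hand mirror went into their bays. I slid the mirror over the right-hand edge and took it by its handle there. Then I folded the flap, the cover, the lid and the turnbutton, in that order.

**Last checks:**
- **Contents, before the flap and lid closed:** the trimmer's centre was at case (-46.6, -33.4) mm when I set it down. The mirror lay flat, centred at (-45, 28.5) mm. The three guards were in the end bay.
- **Flap:** its top was flat at 45 mm.
- **Cover:** it lay flat on the lid (about 5 mm off the lid face, its own thickness) while the lid still stood. I couldn't see it once the lid was shut.
- **Lid:** its top was level at 64 mm.
- **Turnbutton:** across the lid, about 2° from square by measurement. It stopped moving under a 10 N push, so I took it to be at its stop.
- **Surroundings:** nothing fell off the counter. The cup, bottle, jar and yellow combs hadn't moved.

**What went wrong:**
- **First try at the flap:** on the way down the gripper caught its top edge and pushed it farther outward, which gave the 40.5 N reading. I can't tell whether the fingers or the gripper's body took that load. The second try caught the flap's edge again at 25 N before it closed.
- **Lid:** while I folded the cover, the lid tipped back to about its stop (2.10 rad) before I closed it.

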